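# Load the stamp engraver

## Robot

A 6-joint arm with a two-finger parallel gripper is mounted at the origin on the work surface. World frame = base frame: x ahead of the robot, y to its left, z up, the work surface at z = 0. Lengths are in m, angles in degrees, forces in N, time in s.
With the tool pointing down it reaches from about 0.35 to 0.875 m from the base axis. Payload 4.2 kg.
Tool frame: the origin (TCP) lies midway between the tips of the shut fingers; the grasp point (between the pads) lies 19 mm behind it; z points along the fingers, y is the direction in which the jaws open and shut (so a half turn about z gives the same grasp; the last joint's range is limited). The gripper opens to 87 mm and grips with 3 to 60 N. Pads are 19 mm wide; open, the fingers measure 117 mm over their backs; the gripper's body (75 mm by 190 mm) begins 51 mm behind the grasp point.
Start: joints at [86.093, 22.042, 0.453, 0, -68.411, -14.817], TCP at [0.201, 0.592, 0.223] pointing down, gripper open.
Joint ranges: [-179.83, 179.83], [-69.29, 118.12], [-61.27, 80.66], [-181.25, 117.63], [-171.15, -9.14], [-177.46, 177.46]. Speed limits (degrees/s): [159.86, 159.86, 180, 180, 180, 180].

## Interface

Orientations are given as a 3x3 rotation matrix whose columns are the frame's x, y, z axes.
In Python, from station import r gives the robot as it stands.
- The arm moves only by the tool play_rows, never from a script. Its argument "commands" is a list that holds one entry, the list of rows, each a list of 7 numbers: the shift along the world's x, y, z in m, then the turn, a rotation vector about the world's x, y, z in rad, then the closure, from 0 (fully open) to 1 (shut). A call has 1 to 5 rows; each row is the pose to reach, as a shift and turn from the pose commanded when the call began; what a row does not reach only later rows make up. A row lasts 1/10 s, in which the tool goes at most 50 mm and 8.59 degrees, less where a joint would pass 70% of its speed; a pose out of reach is approached as far as the arm can. A call with a gripper value outside its range is refused whole. The fingers move at their own pace and stop on an object; the grip force is fixed at half the most. Time passes only in rows, so rows that repeat a pose let the fingers close. It gives the time, the measured TCP pose, the force and the opening at its end, in the units of the state.
- r.sense(): the state, without advancing time (a new reading comes with each control period).
- r.capture(name): name is "side" or "top"; returns a dict with "image" (384x512x3 uint8, red, green, blue), "range_z" (384x512 float32, m along the optical axis (not along the pixel's ray), 0 where there is no reading), "intrinsics" (3x3 intrinsics, pixels), "k1" (the pictures are not rectified: a ray, as slopes to the right and down, at radius r is drawn at 1 + k1 r^2 times it, then the intrinsics apply), "extrinsics" (4x4, takes a point from camera to world coordinates). Camera axes: x right, y up, looking along -z (the intrinsics and any distortion apply to the point x, -y, -z); pixel columns grow to the right and rows downward; lengths in m; the calibration is good to about 2 mm. A picture is of the moment at which its call begins.
- r.finish_job(): hands the job in, once; it reports no verdict.
The state is a dict: "time_s": time; "joints": joint angles; "joint_velocities": joint speeds; "effort": joint torques, N m; "tcp_pos": TCP position; "ee_rot": TCP orientation; "wrist_force": force on the tool from outside, world axes, zero at the start; "moment": the same for the moment, N m; "gripper_width": opening from 0.0 (shut) to 1.0 (fully open).
Only numpy, scipy, OpenCV 4.12 (cv2) and the standard library are available. Lean on these libraries where they do the work, as an engineer would, in place of code of your own. Each camera call takes 0.05 s, during which the arm holds its last target. There are 200 camera calls.

## Task

Set up the bench engraver for its next run: pull the long brush out of its jar, sweep out the corner along the foot of the bed's fence in one slow stroke (about 3 cm a second, bristles on the bed and close to the fence) over the fence's whole length from the handle end to the bridge end, and put the brush back standing in the jar. Then lay every plain wooden blank flat on the bed, within the fence's length, square and with one of its short ends up against the fence; push the loaded bed by its handle under the bridge until it is fully home, and press the start button all the way down and let it go. Leave the finished stamps and the ink bottle where they are, and do not knock the bridge.

Things in the scene. Friction and masses are not known exactly. Their poses are not given: they have to be found in the camera images.
- brush: long round brush standing bristles down in the jar, leaning against its rim by about 20 degrees: 190 mm long, wooden handle 12 mm thick (from 52 to 175 mm above the bristle tip, tapering to 8 mm at the very top at 190 mm), brass ferrule 15 mm thick (24 to 52 mm), about 45 g. Origin at the bristle tip (bristles unpressed), z along the handle towards its top
- tuft: the brush's bristles, a round bundle 14 mm thick (its tip rounded) below the ferrule. Origin at the bristle tip, z up the handle. Springs up to 6 mm into the ferrule when pressed on its tip (0.3 N to start, 2.1 N at 6 mm)
- jar: loose steel jar, 85 mm high, 56 mm across the rim, inside 46 mm (floor) to 50 mm (rim), wall 3 mm, 0.4 kg. Origin at the centre of its underside, z up
- jar_in (a point): centre of the jar's inner floor, 5 mm above the underside
- bed (a joint): travel of the engraver's sliding bed in m: 0 = out, for loading; 0.20 = pushed home against its stop under the bridge. It starts within 15 mm of 0, stays where it is left (about 2 N friction) and can be pushed and pulled by its handle
- fence_start (a point): point at the foot of the fence's face, on the sliding bed's top, at the fence's end nearer the handle. y along the fence, the push direction, towards the bridge; x through the face into the fence (blanks and brush work on the -x side); z up. The fence is a steel strip 180 mm long, 10 mm thick and 8 mm high. The bed's top is 32 mm above the table and spans x from -105 to +25, y from -75 to +195 mm here
- fence_end (a point): the same point at the bridge end of the fence, 180 mm along y from fence_start; axes as there. A like strip, 8 mm high and 10 mm thick, closes the bed's end from 4 mm beyond this point, x from -90 to 0 mm
- bed_handle (a point): centre of the top edge of the black push bar on the bed's rear end: an upright bar 70 mm long across the bed (x), 12 mm thick (y), 36 mm tall above the bed (its top 68 mm above the table). Axes as fence_start. 65 mm behind fence_start along y
- bridge: the engraver's fixed bridge over the bed: two uprights 190 mm high, 190 mm apart inside, a cross beam from 100 to 170 mm above the table, and a laser head whose nozzle ends 64 mm above the table (loaded blanks pass with 10 mm to spare). Origin on the table in the middle of the machine, y the push direction; the bridge stands from 85 to 155 mm along +y of it, its beam at 121 to 135 mm, the head behind the beam at 137 to 187 mm
- start (a joint): travel of the start button in m: 0 up, 0.006 fully down (5 N), springs back
- start_top (a point): centre of the top of the round grey start button, 26 mm across, on the black control box at the machine's far-left end; pressed straight down
- blank1: plain wooden stamp blank without a handle: a block 44 x 26 x 22 mm (x, y, z), 30 g. Three or four of them are there. Origin at the centre of its underside, x along its long side
- blank2: plain wooden stamp blank without a handle: a block 44 x 26 x 22 mm (x, y, z), 30 g. Three or four of them are there. Origin at the centre of its underside, x along its long side
- blank3: plain wooden stamp blank without a handle: a block 44 x 26 x 22 mm (x, y, z), 30 g. Three or four of them are there. Origin at the centre of its underside, x along its long side
- blank4: plain wooden stamp blank without a handle: a block 44 x 26 x 22 mm (x, y, z), 30 g. Three or four of them are there. Origin at the centre of its underside, x along its long side
- stamp1: finished stamp, to be left alone: wooden block about 36-46 x 26-36 mm, 18 mm high, with a turned handle, 56 to 62 mm high in all. Origin at the centre of its underside, z up
- stamp2: finished stamp, to be left alone: wooden block about 36-46 x 26-36 mm, 18 mm high, with a turned handle, 56 to 62 mm high in all. Origin at the centre of its underside, z up
- stamp3: finished stamp, to be left alone: wooden block about 36-46 x 26-36 mm, 18 mm high, with a turned handle, 56 to 62 mm high in all. Origin at the centre of its underside, z up
- stamp4: finished stamp, to be left alone: wooden block about 36-46 x 26-36 mm, 18 mm high, with a turned handle, 56 to 62 mm high in all. Origin at the centre of its underside, z up
- bottle: ink bottle, 40 mm across, 75 mm high, to be left alone. Origin at the centre of its underside, z up
Not all that is in view belongs to the job. What is shaped like the blank2 but turquoise is not meant. Leave any yellow look-alike of the jar alone.

How it is judged (in metres and radians):
On the way, in this order (a step that is already met when the one before it is completed fails the run):
1. the brush is drawn out of the jar (height (world z) of tuft above 0.095 m and contact force between the fingers and brush above 1 N), for 0.1 s.
2. the bristles bear on the bed in the corner, slowly moving, at the handle end of the fence (y of tuft in the frame of fence_start between 0 and 0.024 m and x of tuft in the frame of fence_start between -0.02 and 0.002 m and z of tuft in the frame of fence_start below 0.004 m and contact force between tuft and anything else above 0.1 N and linear speed of brush below 0.07 m/s).
3. the bristles bear on the bed in the corner, slowly moving, a quarter of the way along the fence (y of tuft in the frame of fence_start between 0.038 and 0.062 m and x of tuft in the frame of fence_start between -0.02 and 0.002 m and z of tuft in the frame of fence_start below 0.004 m and contact force between tuft and anything else above 0.1 N and linear speed of brush below 0.07 m/s).
4. the bristles bear on the bed in the corner, slowly moving, half-way along the fence (y of tuft in the frame of fence_start between 0.078 and 0.102 m and x of tuft in the frame of fence_start between -0.02 and 0.002 m and z of tuft in the frame of fence_start below 0.004 m and contact force between tuft and anything else above 0.1 N and linear speed of brush below 0.07 m/s).
5. the bristles bear on the bed in the corner, slowly moving, three quarters of the way along the fence (y of tuft in the frame of fence_start between 0.118 and 0.142 m and x of tuft in the frame of fence_start between -0.02 and 0.002 m and z of tuft in the frame of fence_start below 0.004 m and contact force between tuft and anything else above 0.1 N and linear speed of brush below 0.07 m/s).
6. the bristles bear on the bed in the corner, slowly moving, at the bridge end of the fence (y of tuft in the frame of fence_start between 0.156 and 0.18 m and x of tuft in the frame of fence_start between -0.02 and 0.002 m and z of tuft in the frame of fence_start below 0.004 m and contact force between tuft and anything else above 0.1 N and linear speed of brush below 0.07 m/s).
7. every blank lies released on the bed, a short end against the fence (x of blank1 in the frame of fence_start between -0.029 and -0.019 m and y of blank1 in the frame of fence_start between 0.005 and 0.175 m and z of blank1 in the frame of fence_start between -0.004 and 0.004 m and angle between each of blank1, blank2, blank3, blank4's own z axis and vertical below 0.06 rad and angle between the x axis of each of blank1, blank2, blank3, blank4 and the x axis of fence_start, either way round below 0.14 rad and x of blank2 in the frame of fence_start between -0.029 and -0.019 m and y of blank2 in the frame of fence_start between 0.005 and 0.175 m and z of blank2 in the frame of fence_start between -0.004 and 0.004 m and x of blank3 in the frame of fence_start between -0.029 and -0.019 m and y of blank3 in the frame of fence_start between 0.005 and 0.175 m and z of blank3 in the frame of fence_start between -0.004 and 0.004 m and x of blank4 in the frame of fence_start between -0.029 and -0.019 m and y of blank4 in the frame of fence_start between 0.005 and 0.175 m and z of blank4 in the frame of fence_start between -0.004 and 0.004 m and contact force between the fingers and blank1 below 0.1 N and contact force between the fingers and blank2 below 0.1 N and contact force between the fingers and blank3 below 0.1 N and contact force between the fingers and blank4 below 0.1 N), for 0.2 s.
8. the loaded bed is pushed home under the bridge (value of joint bed above 0.194 m and x of blank1 in the frame of fence_start between -0.029 and -0.019 m and y of blank1 in the frame of fence_start between 0.005 and 0.175 m and z of blank1 in the frame of fence_start between -0.004 and 0.004 m and angle between each of blank1, blank2, blank3, blank4's own z axis and vertical below 0.06 rad and angle between the x axis of each of blank1, blank2, blank3, blank4 and the x axis of fence_start, either way round below 0.14 rad and x of blank2 in the frame of fence_start between -0.029 and -0.019 m and y of blank2 in the frame of fence_start between 0.005 and 0.175 m and z of blank2 in the frame of fence_start between -0.004 and 0.004 m and x of blank3 in the frame of fence_start between -0.029 and -0.019 m and y of blank3 in the frame of fence_start between 0.005 and 0.175 m and z of blank3 in the frame of fence_start between -0.004 and 0.004 m and x of blank4 in the frame of fence_start between -0.029 and -0.019 m and y of blank4 in the frame of fence_start between 0.005 and 0.175 m and z of blank4 in the frame of fence_start between -0.004 and 0.004 m), for 0.2 s.
9. the start button is pressed down with the bed home (value of joint start above 0.0045 m and value of joint bed above 0.194 m), for 0.05 s.
At the end, for the whole second after the job is handed in: Every blank lies flat on the bed within the fence's length, a short end within 6 mm of the fence and square to it within 8 degrees, at rest; the bed is within 6 mm of fully home; the start button has been pressed and is up again; the brush stands bristles down in the upright jar (all of step 8 and linear speed of each of blank1, blank2, blank3, blank4 below 0.02 m/s and value of joint start below 0.003 m and horizontal distance between tuft and jar_in below 0.024 m and height (world z) of tuft below 0.03 m and angle between brush's own z axis and vertical below 0.5 rad and angle between jar's own z axis and vertical below 0.1 rad and linear speed of brush below 0.05 m/s); the robot touches nothing.
It fails at once if a finished stamp or the ink bottle is shoved more than 4 cm or tipped over (distance of any of stamp1, stamp2, stamp3, stamp4, bottle from where it was at the start of the episode above 0.04 m or angle between any of stamp1, stamp2, stamp3, stamp4, bottle's own z axis and vertical above 0.6 rad).
It fails at once if the arm knocks against the bridge (contact force between the arm and bridge above 8 N).
It fails at once if the jar is tipped over (angle between jar's own z axis and vertical above 0.7 rad).
Of blank1, blank2, blank3, blank4 only 3 to 4 are there at a start; the rules pass over those that are not, and their reading is None.
At some moment in a run one of blank1, blank2, blank3, blank4 may be knocked a few centimetres aside while the robot is not near it.
It also fails if it takes over 210 s, if anything falls off the work surface, if the arm or the gripper's body presses on something with over 40 N, if the wrist force passes 120 N, or if a joint passes its speed limit or range.

## Working session

There is one attempt and no reset: what is moved stays moved. The work goes in short steps, Python scripts to look and compute and a tool call to move; the robot and the scene stay as the last step left them, time stands still between calls to the robot, and variables do not carry over. Pictures are saved under pics/ and viewed, about 12 in all and at most 16, crops included, and the job is handed in when it is done.

Besides the shell and the picture viewer there is one more tool, called after "Emit:" as name(argument=value, ...), one argument or row to a line, values as JSON. play_rows: Moves the arm, as the interface text tells. Its arguments: {"type":"object","properties":{"commands":{"type":"array","items":{"type":"array","items":{"type":"array","items":{"type":"number"}}}}},"required":["commands"]}

```bash
ls; mkdir -p pics; cat > h.py <<'E'
import numpy as np, cv2
from station import r
def cap(n):
    c=r.capture(n); return c
def ray(c,u,v):
    K=c["intrinsics"]; k=c["k1"]
    d=np.array([(u-K[0,2])/K[0,0],(v-K[1,2])/K[1,1]]); s=d.copy()
    for _ in range(20): s=d/(1+k*(s@s))
    R=np.array(c["extrinsics"]); return R[:3,3], R[:3,:3]@np.array([s[0],-s[1],-1.0])
def onz(c,u,v,z):
    o,d=ray(c,u,v); return o+d*(z-o[2])/d[2]
def pt(c,u,v):
    o,d=ray(c,u,v); return o+d*c["range_z"][int(v),int(u)]
def cloud(c):
    K=c["intrinsics"];k=c["k1"];h,w=c["range_z"].shape
    u,v=np.meshgrid(np.arange(w),np.arange(h))
    d=np.stack([(u-K[0,2])/K[0,0],(v-K[1,2])/K[1,1]],-1); s=d.copy()
    for _ in range(20): s=d/(1+k*(s**2).sum(-1,keepdims=True))
    z=c["range_z"][...,None]; R=np.array(c["extrinsics"])
    P=np.concatenate([s[...,:1],-s[...,1:],-np.ones_like(z)],-1)*z
    P=P@R[:3,:3].T+R[:3,3]; P[c["range_z"]==0]=np.nan; return P
def proj(c,p):
    R=np.array(c["extrinsics"]);q=R[:3,:3].T@(np.array(p)-R[:3,3]); s=np.array([q[0]/-q[2],-q[1]/-q[2]])
    s=s*(1+c["k1"]*(s@s)); K=c["intrinsics"]; return K[0,0]*s[0]+K[0,2],K[1,1]*s[1]+K[1,2]
def save(c,f,box=None,sc=1):
    im=c["image"][...,::-1]
    if box: im=im[box[1]:box[3],box[0]:box[2]]
    cv2.imwrite("pics/"+f,cv2.resize(im,None,fx=sc,fy=sc,interpolation=cv2.INTER_CUBIC))
E
python3 - <<'E'
from h import *
import pickle
for n in("top","side"):
    c=cap(n); pickle.dump(c,open(n+".pkl","wb")); save(c,n+"0.png",sc=1.56); print(c["intrinsics"],c["k1"],c["extrinsics"])
s=r.sense();print(s)
E
```

```text
pics
[[406.49205561   0.         255.89986119]
 [  0.         406.49205561 197.09037216]
 [  0.           0.           1.        ]] 0.012823815116023941 [[ 0.00889594  0.98405294 -0.17765325  0.20862659]
 [-0.99973608  0.0125156   0.01926461  0.06392071]
 [ 0.02118084  0.17743498  0.98390457  1.5151765 ]
 [ 0.          0.          0.          1.        ]]
[[361.22431084   0.         257.65297335]
 [  0.         361.22431084 191.41377816]
 [  0.           0.           1.        ]] -0.11747253362038347 [[ 0.90458221  0.29748017 -0.30534664  0.14256471]
 [-0.42617589  0.64828072 -0.63095659 -0.5873395 ]
 [ 0.01025326  0.70088349  0.71320208  0.80413652]
 [ 0.          0.          0.          1.        ]]
{'time_s': 0.1, 'joints': array([ 8.60926487e+01,  2.20862212e+01,  3.88645907e-01, -2.22738698e-02,
       -6.84115039e+01, -1.48170797e+01]), 'joint_velocities': array([ 0.11340637, -0.07014489,  0.16825155,  0.01816111,  0.00111755,
       -0.03422024]), 'effort': array([ 5.96969076e-04, -3.91688061e+01,  1.87934875e+01,  4.23194200e+00,
        1.34372280e-02, -7.46638830e-05]), 'tcp_pos': array([0.20045691, 0.59142648, 0.22158538]), 'ee_rot': array([[ 9.47027478e-01, -3.21152168e-01, -4.90370052e-04],
       [-3.21152513e-01, -9.47025633e-01, -1.87470650e-03],
       [ 1.37673047e-04,  1.93288214e-03, -9.99998123e-01]]), 'wrist_force': array([ 0.70392389,  0.42871437, -1.03202655]), 'moment': array([-0.00690051,  0.00460181,  0.01301981]), 'gripper_width': 1.0023071200793712}
```

View pics/top0.png

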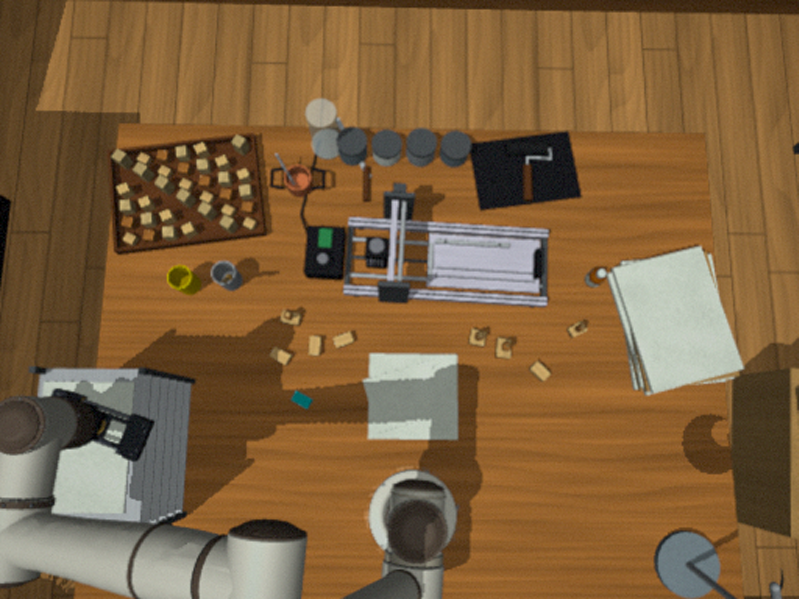

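View pics/side0.png

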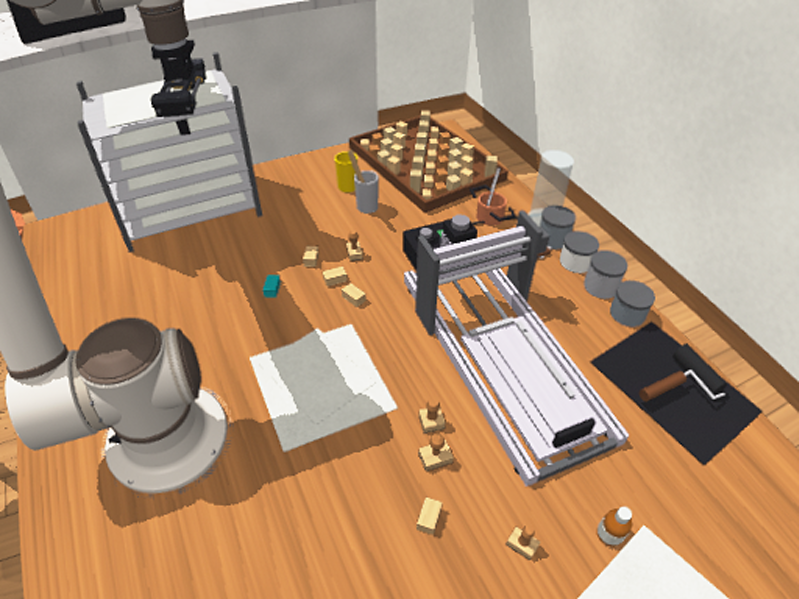

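```bash
python3 - <<'E'
from h import *
import pickle
t=pickle.load(open("top.pkl","rb"));s=pickle.load(open("side.pkl","rb"))
def cr(c,b,sz):
    im=c["image"][b[1]:b[3],b[0]:b[2],::-1]; return cv2.resize(im,sz,interpolation=cv2.INTER_CUBIC)
a=np.vstack([np.hstack([cr(t,(95,155,175,215),(400,300)),cr(s,(205,80,285,140),(400,300))]),
 np.hstack([cr(t,(165,190,245,250),(400,300)),cr(s,(160,145,240,205),(400,300))])])
cv2.imwrite("pics/c1.png",a)
b=np.vstack([cr(t,(205,130,365,200),(800,350)),cr(s,(260,180,400,310),(270,250)).repeat(1,0) if 0 else np.zeros((1,800,3),np.uint8)])
cv2.imwrite("pics/c2.png",b)
E
```

```text
(no output)
```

View pics/c1.png

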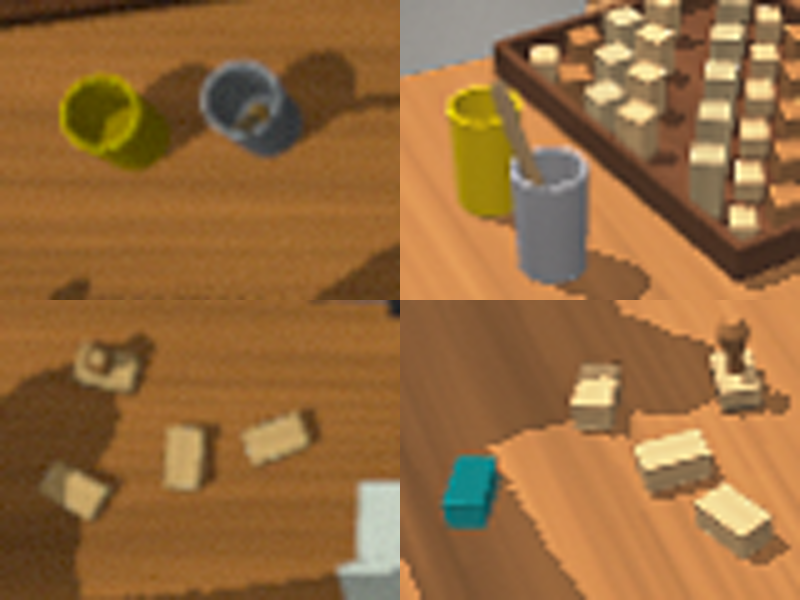

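View pics/c2.png

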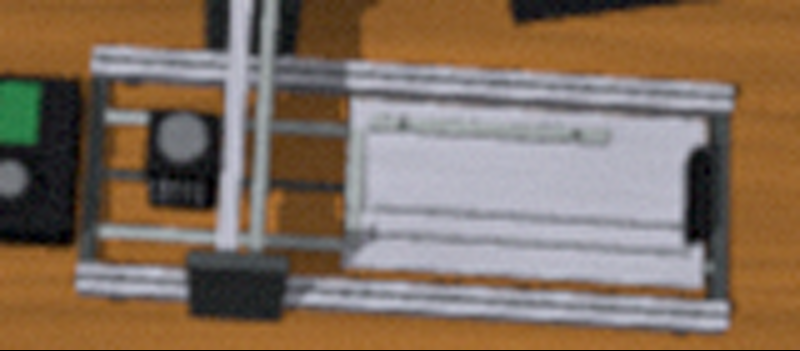

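```bash
cat > m.py <<'E'
from h import *
import pickle
t=pickle.load(open("top.pkl","rb"));s=pickle.load(open("side.pkl","rb"))
T,S=cloud(t),cloud(s)
np.set_printoptions(precision=4,suppress=True)
# blanks via depth
for n,c,P in(("top",t,T),("side",s,S)):
    m=((P[...,2]>.014)&(P[...,2]<.032)&(P[...,0]>.2)&(P[...,0]<.50)&(P[...,1]>-.45)&(P[...,1]<.48)).astype(np.uint8)
    k,l,st,ce=cv2.connectedComponentsWithStats(m)
    for i in range(1,k):
        if st[i,4]<15: continue
        q=P[l==i]; q=q[q[:,2]>.018] if 0 else q
        (cx,cy),(w,h),a=cv2.minAreaRect((q[:,:2]*1000).astype(np.float32))
        rgb=c["image"][l==i].mean(0)
        print(n,st[i,4],ce[i].round(1),"xy",round(cx,1),round(cy,1),"wh",round(w),round(h),round(a,1),"z",np.median(q[:,2]).round(4),rgb.round(), "max z near", np.nanmax(P[int(ce[i][1])-6:int(ce[i][1])+6,int(ce[i][0])-6:int(ce[i][0])+6,2]).round(3))
E
python3 m.py
python3 - <<'E'
from m import *
print()
jc=T[160:200,125:165].reshape(-1,3)
print("top jar rim pts"); q=jc[(jc[:,2]>.078)&(jc[:,2]<.092)]; print(len(q),q[:,:2].min(0),q[:,:2].max(0))
q=jc[jc[:,2]>.1];print("brush top pts",len(q)); print(q[np.argsort(q[:,2])][::3])
J=S[80:140,220:250].reshape(-1,3); q=J[(J[:,2]>.095)&(J[:,2]<.22)&(J[:,0]<.7)];print("side brush",len(q));print(q[np.argsort(q[:,2])][::6])
q=J[(J[:,2]>.078)&(J[:,2]<.09)];print("siderim",len(q),np.nanmin(q[:,:2],0),np.nanmax(q[:,:2],0))
E
```

```text
top 147 [324.6 193.4] xy 495.3 -209.5 wh 212 12 88.4 z 0.0263 [145. 143. 151.] max z near 0.034
top 60 [185.2 203.7] xy 452.1 297.2 wh 43 28 78.7 z 0.0178 [152. 123.  75.] max z near 0.057
top 56 [369.6 211.3] xy 431.5 -392.6 wh 26 42 26.5 z 0.0178 [150. 119.  72.] max z near 0.059
top 67 [305.1 216.5] xy 408.8 -149.8 wh 36 35 81.7 z 0.0173 [154. 125.  77.] max z near 0.062
top 85 [219.2 217.7] xy 399.2 170.0 wh 26 43 20.0 z 0.0212 [188. 155.  97.] max z near 0.033
top 86 [200.9 221.6] xy 384.4 237.0 wh 25 42 88.0 z 0.021 [190. 156.  97.] max z near 0.029
top 61 [321.  223.7] xy 384.5 -211.4 wh 45 31 0.3 z 0.0176 [172. 141.  88.] max z near 0.066
top 87 [178.8 228. ] xy 359.9 317.0 wh 45 25 60.0 z 0.021 [158. 130.  81.] max z near 0.03
top 85 [345.4 238.1] xy 329.3 -296.7 wh 44 26 43.2 z 0.0212 [180. 148.  92.] max z near 0.03
top 89 [192.6 256.3] xy 257.7 262.8 wh 44 25 63.9 z 0.0213 [15. 97. 95.] max z near 0.03
side 59 [226.3 159. ] xy 451.0 293.0 wh 43 27 76.6 z 0.0166 [191. 159. 108.] max z near 0.052
side 76 [198.4 162.3] xy 357.8 311.7 wh 43 26 59.2 z 0.02 [206. 176. 122.] max
[... 2637 characters left out ...]
de 235 [275.  329.2] xy 329.3 -301.2 wh 44 27 45.7 z 0.021 [232. 206. 143.] max z near 0.025
side 177 [335.2 347.1] xy 431.5 -394.2 wh 26 40 29.0 z 0.0175 [204. 171. 117.] max z near 0.056

top jar rim pts
53 [0.5165 0.4158] [0.5695 0.4719]
brush top pts 15
[[0.5233 0.425  0.1047]
 [0.5184 0.4229 0.1264]
 [0.5132 0.4204 0.1493]
 [0.4991 0.4154 0.166 ]
 [0.5041 0.4169 0.1747]]
side brush 64
[[0.5235 0.4236 0.095 ]
 [0.526  0.4288 0.1037]
 [0.5214 0.4261 0.1106]
 [0.5159 0.4208 0.1192]
 [0.5037 0.4161 0.1332]
 [0.5125 0.4195 0.1369]
 [0.5089 0.4183 0.1464]
 [0.5095 0.4191 0.1536]
 [0.4954 0.4189 0.1612]
 [0.5021 0.4166 0.1685]
 [0.4967 0.4108 0.1768]]
siderim 70 [0.5162 0.4142] [0.5692 0.5633]
```

```bash
sed -i 's/^for n,c,P/if __name__=="__main__":\n  for n,c,P/; ' m.py; python3 - <<'E'
import re
L=open('m.py').read().split('\n'); i=[k for k,l in enumerate(L) if l.startswith('  for n,c,P')][0]
open('m.py','w').write('\n'.join(L[:i+1]+['  '+l if l.strip() else l for l in L[i+1:]]))
E
python3 - <<'E'
from m import *
for n,c,P in(("top",t,T),("side",s,S)):
    print(n)
    def rect(m,name):
        k,l,st,ce=cv2.connectedComponentsWithStats(m.astype(np.uint8),connectivity=8)
        for i in range(1,k):
            if st[i,4]<12: continue
            q=P[l==i];(cx,cy),(w,h),a=cv2.minAreaRect((q[:,:2]*1000).astype(np.float32))
            print(name,st[i,4],ce[i].round(),"xy",round(cx,1),round(cy,1),"wh",round(w,1),round(h,1),round(a,1),"z",np.nanmedian(q[:,2]).round(4),"y",q[:,1].min().round(4),q[:,1].max().round(4),"x",q[:,0].min().round(4),q[:,0].max().round(4))
    R=(P[...,0]>.46)&(P[...,0]<.72)&(P[...,1]>-.35)&(P[...,1]<.40)
    z=P[...,2]
    rect(R&(z>.0285)&(z<.0345),"bed")
    rect(R&(z>.0355)&(z<.0435),"fence")
    rect(R&(z>.060)&(z<.073),"70")
    rect(R&(z>.045)&(z<.06),"50")
    rect(R&(z>.16)&(z<.2),"bridge")
    g=c["image"].astype(int); print("green/grey box")
    rect(R&(P[...,1]>.17)&(z>.02),"box")
E
```

```text
top
bed 12 [227. 142.] xy 684.8 145.4 wh 14.7 19.8 35.6 z 0.031 y 0.135 0.1541 x 0.6797 0.6956
bed 24 [245. 143.] xy 686.6 76.3 wh 20.5 26.6 1.0 z 0.0307 y 0.0628 0.0896 x 0.6765 0.6969
bed 15 [261. 143.] xy 684.4 17.2 wh 13.1 23.6 70.5 z 0.0305 y 0.0097 0.0248 x 0.6736 0.6942
bed 12 [267. 144.] xy 683.6 -6.1 wh 21.1 11.3 59.3 z 0.0302 y -0.0132 0.0021 x 0.6749 0.6905
bed 21 [277. 145.] xy 678.3 -43.2 wh 30.8 15.7 85.8 z 0.0305 y -0.059 -0.0284 x 0.6704 0.6867
bed 19 [291. 146.] xy 676.5 -97.4 wh 26.5 16.5 60.6 z 0.0301 y -0.1118 -0.0818 x 0.6638 0.6841
bed 40 [319. 147.] xy 671.9 -207.9 wh 76.1 16.4 87.2 z 0.0309 y -0.2458 -0.1695 x 0.662 0.6817
bed 23 [339. 149.] xy 666.4 -281.6 wh 48.5 16.1 89.6 z 0.0307 y -0.3059 -0.2573 x 0.6583 0.6746
bed 49 [284. 152.] xy 650.8 -71.9 wh 19.1 72.8 2.8 z 0.0318 y -0.1081 -0.0358 x 0.6396 0.6595
bed 31 [309. 153.] xy 648.5 -167.0 wh 57.3 10.8 86.7 z 0.0315 y -0.1953 -0.1385 x 0.6415 0.6537
bed 1285 [311. 171.] xy 588.4 -165.0 wh 269.1 130.7 86.9 z 0.0315 y -0.3026 -0.0285 x 0.5185 0.6505
bed 14 [222. 185.] xy 518.8 160.7 wh 18.5 15.3 75.1 z 0.030
[... 2922 characters left out ...]
 z 0.053 y 0.1817 0.2639 x 0.5455 0.6409
50 61 [333. 178.] xy 694.4 36.6 wh 12.7 68.1 7.2 z 0.053 y 0.003 0.0712 x 0.6911 0.7047
50 45 [273. 197.] xy 492.6 48.4 wh 9.4 69.0 4.9 z 0.0525 y 0.0137 0.0832 x 0.4903 0.5
50 74 [367. 279.] xy 582.5 -298.1 wh 9.1 69.7 79.9 z 0.0526 y -0.3011 -0.2876 x 0.5479 0.6177
bridge 1026 [303. 152.] xy 599.1 60.4 wh 102.8 214.8 87.4 z 0.172 y 0.0043 0.1135 x 0.4903 0.7046
bridge 55 [309. 160.] xy 593.5 32.5 wh 8.4 97.3 87.8 z 0.1611 y 0.0267 0.0373 x 0.5448 0.6421
green/grey box
box 102 [276. 126.] xy 685.3 380.0 wh 69.4 39.7 0.1 z 0.0261 y 0.3602 0.3999 x 0.6506 0.72
box 341 [270. 152.] xy 592.7 222.5 wh 80.9 92.6 86.4 z 0.0532 y 0.1817 0.2639 x 0.5452 0.6409
```

```bash
python3 - <<'E'
from m import *
for n,c,P,bx in(("top",t,T,(125,160,165,200)),("side",s,S,(218,80,250,130))):
    q=P[bx[1]:bx[3],bx[0]:bx[2]].reshape(-1,3); g=c["image"][bx[1]:bx[3],bx[0]:bx[2]].reshape(-1,3)
    m=(q[:,2]>.1)&(q[:,2]<.183)&(q[:,0]<.56)&(abs(q[:,1]-.42)<.03); q=q[m]
    A=np.c_[q[:,2]-.14,np.ones(len(q))]; co,*_=np.linalg.lstsq(A,q[:,:2],rcond=None)
    res=q[:,:2]-A@co; k=np.abs(res).max(1)<.008; co,*_=np.linalg.lstsq(A[k],q[k,:2],rcond=None)
    a=np.r_[co[0],1];a/=np.linalg.norm(a); p=np.r_[co[1],.14]
    d=np.array(c["extrinsics"])[:3,3]-p; d-=a*(a@d); d/=np.linalg.norm(d)
    p2=p-d*.0048; p2=p2+a*(.14-p2[2])/a[2]
    print(n,k.sum(),len(k),"axis",a,np.degrees(np.arccos(a[2])),"surf@.14",p,"axis@.14",p2, "floor z=.006",p2+a*(.006-p2[2])/a[2])
# rim centre
for n,P,bx in(("top",T,(125,160,165,200)),("side",S,(225,105,250,145))):
    q=P[bx[1]:bx[3],bx[0]:bx[2]].reshape(-1,3);q=q[(q[:,2]>.08)&(q[:,2]<.09)&(np.abs(q[:,1]-.444)<.04)]
    A=np.c_[2*q[:,:2],np.ones(len(q))];x=np.linalg.lstsq(A,(q[:,:2]**2).sum(1),rcond=None)[0];print("rim",x[:2],np.sqrt(x[2]+x[0]**2+x[1]**2))
E
```

```text
top 15 15 axis [-0.322  -0.1081  0.9405] 19.859788918548386 surf@.14 [0.5133 0.422  0.14  ] axis@.14 [0.5102 0.4257 0.14  ] floor z=.006 [0.5561 0.4411 0.006 ]
side 61 61 axis [-0.3117 -0.1763  0.9337] 20.983945922087038 surf@.14 [0.5075 0.418  0.14  ] axis@.14 [0.5083 0.4229 0.14  ] floor z=.006 [0.553  0.4482 0.006 ]
rim [0.5432 0.4436] 0.0257206812083288
rim [0.5428 0.4423] 0.026168118224482975
```

```bash
cat >> h.py <<'E'
from scipy.spatial.transform import Rotation as Ro
np.set_printoptions(precision=4,suppress=True)
def Rt(zaxis,yaxis):
    z=np.array(zaxis,float);z/=np.linalg.norm(z);y=np.array(yaxis,float);y-=z*(y@z);y/=np.linalg.norm(y)
    return np.c_[np.cross(y,z),y,z]
def go(pos,R=None,R0=None,p0=None):
    s=r.sense(); R0=s["ee_rot"] if R0 is None else R0; p0=s["tcp_pos"] if p0 is None else p0
    print("t",s["time_s"],"shift",np.array(pos)-p0,"rotvec",None if R is None else Ro.from_matrix(R@R0.T).as_rotvec(),"F",s["wrist_force"],"w",s["gripper_width"])
E
python3 - <<'E'
from h import *
a=np.array([-.316,-.15,.937]);a/=np.linalg.norm(a)
R=Rt(-a,[.43,-.903,0])
g=np.array([.5144,.4266,.124])
go(g+.113*a,R); print(g+.113*a, -.113*a)
E
```

```text
t 0.1 shift [ 0.2782 -0.1818  0.0083] rotvec [ 0.023  -0.3654  0.7633] F [ 0.7039  0.4287 -1.032 ] w 1.0023071200793712
[0.4787 0.4097 0.2299] [ 0.0357  0.0169 -0.1059]
```

Emit:
play_rows(
  commands=[
    [[0.035, -0.023, 0.02, 0.003, -0.046, 0.095, 0], [0.07, -0.045, 0.02, 0.006, -0.091, 0.191, 0], [0.105, -0.068, 0.02, 0.009, -0.137, 0.286, 0], [0.139, -0.091, 0.02, 0.0115, -0.183, 0.3817, 0], [0.139, -0.091, 0.02, 0.0115, -0.183, 0.3817, 0]],
  ],
)

```text
time_s: 0.6
tcp_pos: [0.3413, 0.497, 0.2417]
ee_rot: [[0.983, 0.056, 0.175], [0.05, -0.998, 0.042], [0.177, -0.033, -0.984]]
wrist_force: [0.1, 0.3, -0.2]
gripper_width: 1.004
```

Emit:
play_rows(
  commands=[
    [[0.035, -0.023, 0.0, 0.003, -0.046, 0.095, 0], [0.07, -0.045, 0.0, 0.006, -0.091, 0.191, 0], [0.105, -0.068, 0.0, 0.009, -0.137, 0.286, 0], [0.139, -0.091, -0.01, 0.0115, -0.183, 0.3817, 0], [0.139, -0.091, -0.01, 0.0115, -0.183, 0.3817, 0]],
  ],
)

```text
time_s: 1.1
tcp_pos: [0.4795, 0.4055, 0.2299]
ee_rot: [[0.849, 0.427, 0.313], [0.4, -0.904, 0.147], [0.346, 0.001, -0.938]]
wrist_force: [-0.6, 0.1, -0.6]
gripper_width: 0.999
```

```bash
python3 - <<'E'
from h import *
a=np.array([-.316,-.15,.937]);a/=np.linalg.norm(a)
R=Rt(-a,[.43,-.903,0])
g=np.array([.5144,.4266,.124])
go(g+.113*a,R); print(-.113*a)
c=cap("side");save(c,"s1.png",(180,40,300,140),6)
E
```

```text
t 1.1 shift [-0.0008  0.0041  0.    ] rotvec [ 0.0023 -0.0034  0.0036] F [-0.6349  0.0503 -0.645 ] w 0.9992733167129532
[ 0.0357  0.0169 -0.1059]
```

View pics/s1.png

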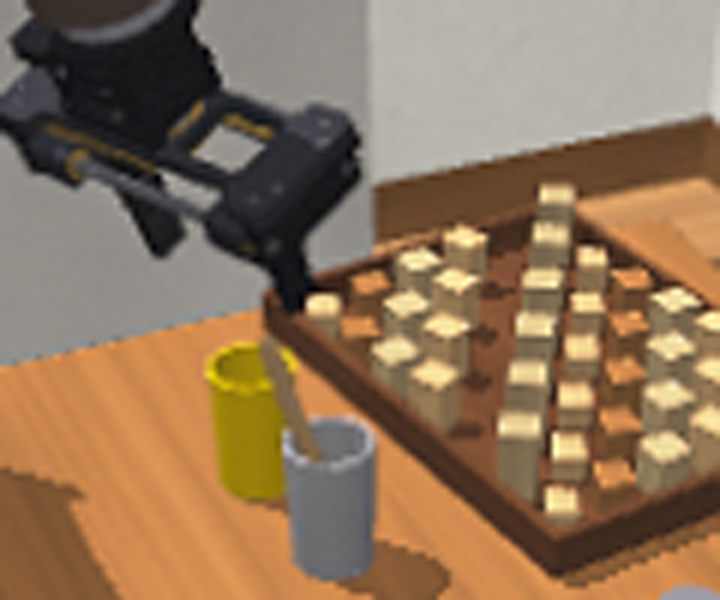

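Emit:
play_rows(
  commands=[
    [[0.006, 0.007, -0.02, 0, 0, 0, 0], [0.013, 0.011, -0.045, 0, 0, 0, 0], [0.023, 0.015, -0.075, 0, 0, 0, 0], [0.035, 0.021, -0.106, 0, 0, 0, 0], [0.035, 0.021, -0.106, 0, 0, 0, 0]],
  ],
)

```text
time_s: 1.65
tcp_pos: [0.5123, 0.4299, 0.1211]
ee_rot: [[0.848, 0.43, 0.31], [0.405, -0.903, 0.145], [0.343, 0.003, -0.94]]
wrist_force: [-0.4, -1.0, 0.1]
gripper_width: 1.0
```

Emit:
play_rows(
  commands=[
    [[0, 0, 0, 0, 0, 0, 0.5], [0, 0, 0, 0, 0, 0, 1], [0, 0, 0, 0, 0, 0, 1], [0, 0, 0, 0, 0, 0, 1], [0, 0, 0, 0, 0, 0, 1]],
  ],
)

```text
time_s: 2.15
tcp_pos: [0.5136, 0.4312, 0.1277]
ee_rot: [[0.845, 0.431, 0.316], [0.403, -0.902, 0.153], [0.352, -0.002, -0.936]]
wrist_force: [0.2, 0.4, 1.4]
gripper_width: 0.631
```

Emit:
play_rows(
  commands=[
    [[0, 0, 0, 0, 0, 0, 1], [0, 0, 0, 0, 0, 0, 1], [0, 0, 0, 0, 0, 0, 1], [0, 0, 0, 0, 0, 0, 1], [0, 0, 0, 0, 0, 0, 1]],
  ],
)

```text
time_s: 2.65
tcp_pos: [0.5136, 0.4309, 0.1264]
ee_rot: [[0.846, 0.431, 0.315], [0.403, -0.903, 0.152], [0.35, -0.001, -0.937]]
wrist_force: [-0.8, 0.3, 0.7]
gripper_width: 0.175
```

```bash
python3 - <<'E'
from h import *
s=r.sense();print(s["gripper_width"],s["wrist_force"])
c=cap("side");save(c,"s2.png",(180,40,300,140),6)
E
```

```text
0.17459213925159806 [-0.7812  0.3353  0.6571]
```

View pics/s2.png

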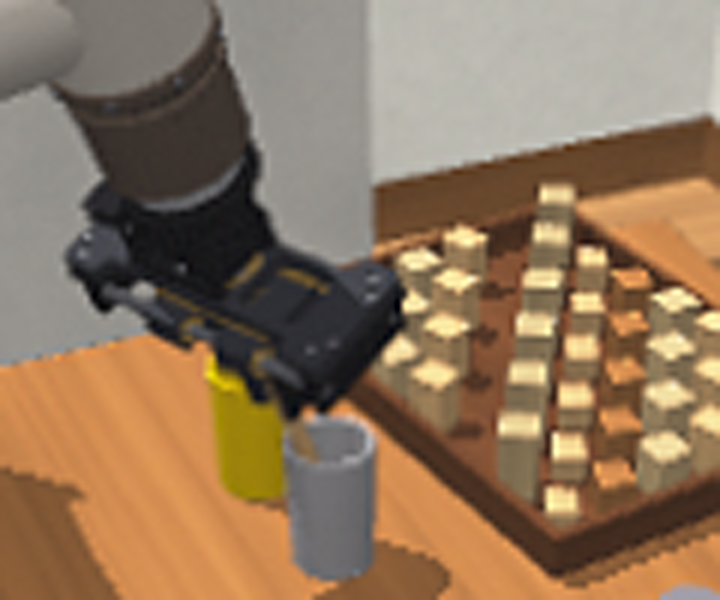

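Emit:
play_rows(
  commands=[
    [[0, 0, 0, 0, 0, 0, 1], [0, 0, 0, 0, 0, 0, 1], [0, 0, 0, 0, 0, 0, 1], [-0.003, -0.0015, 0.01, 0, 0, 0, 1], [-0.006, -0.003, 0.02, 0, 0, 0, 1]],
  ],
)

```text
time_s: 3.2
tcp_pos: [0.5074, 0.4277, 0.1471]
ee_rot: [[0.846, 0.431, 0.315], [0.403, -0.903, 0.151], [0.35, -0.001, -0.937]]
wrist_force: [-0.3, -0.3, 0.5]
gripper_width: 0.125
```

Emit:
play_rows(
  commands=[
    [[-0.006, -0.003, 0.02, 0, 0, 0, 1], [-0.012, -0.006, 0.04, 0, 0, 0, 1], [-0.018, -0.009, 0.06, 0, 0, 0, 1], [-0.024, -0.012, 0.08, 0, 0, 0, 1], [-0.03, -0.015, 0.1, 0, 0, 0, 1]],
  ],
)

```text
time_s: 3.7
tcp_pos: [0.4769, 0.4126, 0.2485]
ee_rot: [[0.845, 0.431, 0.316], [0.403, -0.902, 0.153], [0.351, -0.002, -0.936]]
wrist_force: [0.2, 0.7, 0.1]
gripper_width: 0.125
```

Emit:
play_rows(
  commands=[
    [[-0.003, -0.003, 0.02, 0, 0, 0, 1], [-0.006, -0.003, 0.03, 0, 0, 0, 1], [-0.006, -0.003, 0.03, 0, 0, 0, 1], [-0.006, -0.003, 0.03, 0, 0, 0, 1], [-0.006, -0.003, 0.03, 0, 0, 0, 1]],
  ],
)

```text
time_s: 4.2
tcp_pos: [0.4712, 0.4094, 0.275]
ee_rot: [[0.846, 0.43, 0.314], [0.404, -0.903, 0.15], [0.348, -0.0, -0.938]]
wrist_force: [-0.8, 0.2, -1.2]
gripper_width: 0.125
```

```bash
python3 - <<'E'
from h import *
s=r.sense();print(s["gripper_width"],s["wrist_force"],s["time_s"])
# to vertical with jaw dir kept
R=Rt([0,0,-1],[.43,-.903,0]); print(Ro.from_matrix(R@s["ee_rot"].T).as_rotvec(), s["tcp_pos"])
c=cap("side");save(c,"s3.png",(180,20,300,120),6)
E
```

```text
0.12533983029048995 [-0.8467  0.1538 -1.1857] 4.2
[-0.1529  0.3207 -0.0006] [0.4712 0.4094 0.275 ]
```

View pics/s3.png

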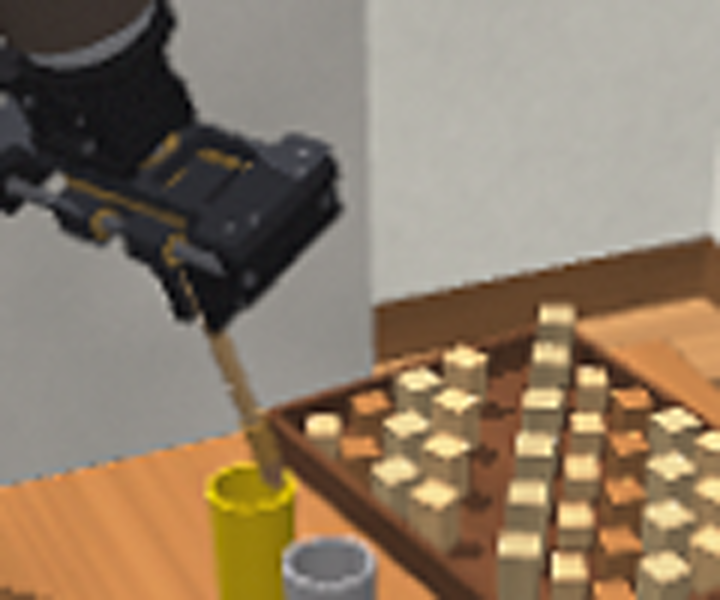

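Emit:
play_rows(
  commands=[
    [[-0.01, -0.042, 0, -0.038, 0.08, 0, 1], [-0.02, -0.084, 0, -0.076, 0.16, 0, 1], [-0.03, -0.126, 0, -0.114, 0.24, 0, 1], [-0.04, -0.168, 0, -0.153, 0.321, 0, 1], [-0.05, -0.21, 0, -0.153, 0.321, 0, 1]],
  ],
)

```text
time_s: 4.75
tcp_pos: [0.4228, 0.1995, 0.2756]
ee_rot: [[0.903, 0.43, -0.001], [0.43, -0.903, 0.001], [-0.001, -0.001, -1.0]]
wrist_force: [0.2, -0.8, -0.1]
gripper_width: 0.131
```

Emit:
play_rows(
  commands=[
    [[0, -0.046, 0, 0, 0, 0, 1], [0, -0.092, 0, 0, 0, 0, 1], [0, -0.138, 0, 0, 0, 0, 1], [0, -0.184, 0, 0, 0, 0, 1], [0, -0.23, 0, 0, 0, 0, 1]],
  ],
)

```text
time_s: 5.25
tcp_pos: [0.4211, -0.0319, 0.2761]
ee_rot: [[0.903, 0.431, 0.001], [0.431, -0.903, 0.002], [0.001, -0.001, -1.0]]
wrist_force: [1.6, -0.3, -1.0]
gripper_width: 0.131
```

Emit:
play_rows(
  commands=[
    [[0.02, -0.045, 0, 0, 0, 0, 1], [0.04, -0.09, 0, 0, 0, 0, 1], [0.07, -0.13, 0, 0, 0, 0, 1], [0.1, -0.16, 0, 0, 0, 0, 1], [0.12, -0.19, 0, 0, 0, 0, 1]],
  ],
)

```text
time_s: 5.75
tcp_pos: [0.5428, -0.2222, 0.2748]
ee_rot: [[0.903, 0.429, -0.001], [0.429, -0.903, 0.002], [0.0, -0.002, -1.0]]
wrist_force: [0.2, 1.7, -0.0]
gripper_width: 0.128
```

Emit:
play_rows(
  commands=[
    [[0.02, 0, -0.01, 0, 0, 0, 1], [0.04, 0, -0.03, 0, 0, 0, 1], [0.04, 0, -0.03, 0, 0, 0, 1], [0.04, 0, -0.03, 0, 0, 0, 1], [0.04, 0, -0.03, 0, 0, 0, 1]],
  ],
)

```text
time_s: 6.25
tcp_pos: [0.5814, -0.2202, 0.2472]
ee_rot: [[0.903, 0.43, 0.002], [0.43, -0.903, 0.002], [0.002, -0.001, -1.0]]
wrist_force: [-0.0, 0.1, -0.0]
gripper_width: 0.124
```

```bash
python3 - <<'E'
from h import *
import pickle
s=r.sense();print(s["gripper_width"],s["wrist_force"],s["time_s"],s["tcp_pos"]);print(s["ee_rot"])
ims=[]
for n in("side","top"):
    c=cap(n);pickle.dump((c,s),open(n+"1.pkl","wb"))
    u,v=proj(c,s["tcp_pos"]);w=proj(c,s["tcp_pos"]-[0,0,.126]);print(n,(u,v),w)
    x0,y0=int(w[0])-40,int(w[1])-45; im=c["image"][y0:y0+75,x0:x0+80,::-1]; ims.append(cv2.resize(im,(400,375),interpolation=cv2.INTER_CUBIC)); print(x0,y0)
cv2.imwrite("pics/b1.png",np.hstack(ims))
E
```

```text
0.12430755208586142 [-0.0191  0.1156 -0.0154] 6.25 [ 0.5814 -0.2202  0.2472]
[[ 0.9026  0.4305  0.0018]
 [ 0.4305 -0.9026  0.0017]
 [ 0.0024 -0.0007 -1.    ]]
side (np.float64(367.559002637668), np.float64(201.61531408746262)) (np.float64(355.4809484584732), np.float64(237.55064196987928))
315 192
top (np.float64(336.20589483104993), np.float64(154.46207130094422)) (np.float64(328.5448312707918), np.float64(164.42944642956428))
288 119
```

View pics/b1.png

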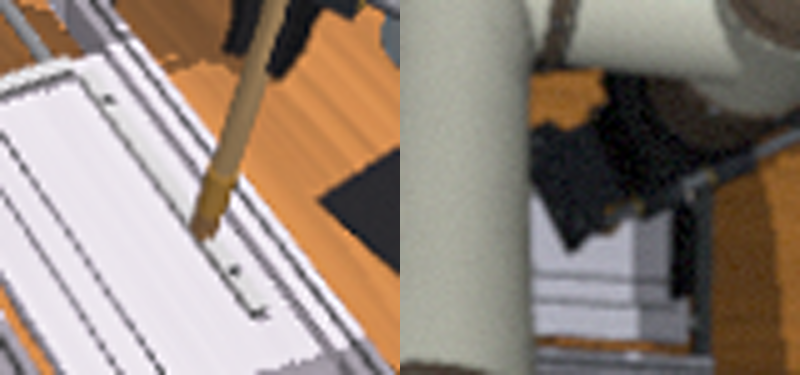

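```bash
cat > br.py <<'E'
from h import *
def brush(c,s,zlo=.035,zhi=.02):
    P=cloud(c); p=s["tcp_pos"]
    m=(np.hypot(P[...,0]-p[0],P[...,1]-p[1])<.045)&(P[...,2]<p[2]-zhi)&(P[...,2]>p[2]-.122+0.0)&(P[...,2]>zlo+.02)
    q=P[m]; A=np.c_[q[:,2]-p[2],np.ones(len(q))]; co=np.linalg.lstsq(A,q[:,:2],rcond=None)[0]
    k=np.linalg.norm(q[:,:2]-A@co,axis=1)<.008; co=np.linalg.lstsq(A[k],q[k,:2],rcond=None)[0]
    a=np.r_[co[0],1];a/=np.linalg.norm(a); P0=np.r_[co[1],p[2]]
    d=np.array(c["extrinsics"])[:3,3]-P0; d-=a*(a@d); d/=np.linalg.norm(d)
    print("n",k.sum(),len(k),"axis",a,"surface pt minus 4.8mm, rel tcp",P0-d*.0048-p)
    allm=(np.hypot(P[...,0]-p[0],P[...,1]-p[1])<.06)&(P[...,2]<p[2]-.05)&(P[...,2]>.05); Q=P[allm]
    b=Q[Q[:,2].argsort()[:6]]; print("lowest pts",b.mean(0),b[:,2].min())
    return a
if __name__=="__main__":
    import pickle; c,s=pickle.load(open("side1.pkl","rb")); brush(c,s)
E
python3 br.py
```

```text
n 175 177 axis [ 0.0162 -0.0013  0.9999] surface pt minus 4.8mm, rel tcp [-0.0012 -0.0008 -0.0001]
lowest pts [ 0.5747 -0.2239  0.1257] 0.1225291022825713
```

Emit:
play_rows(
  commands=[
    [[0.02, -0.001, 0, 0, 0, 0, 1], [0.039, -0.003, -0.03, 0, 0, 0, 1], [0.039, -0.003, -0.06, 0, 0, 0, 1], [0.039, -0.003, -0.081, 0, 0, 0, 1], [0.039, -0.003, -0.081, 0, 0, 0, 1]],
  ],
)

```text
time_s: 6.85
tcp_pos: [0.6185, -0.2225, 0.1628]
ee_rot: [[0.903, 0.43, -0.005], [0.43, -0.903, 0.004], [-0.003, -0.005, -1.0]]
wrist_force: [-0.6, 0.8, -1.4]
gripper_width: 0.125
```

Emit:
play_rows(
  commands=[
    [[0, 0, 0, 0, 0, 0, 1], [0, 0, 0, 0, 0, 0, 1], [0, 0, 0, 0, 0, 0, 1]],
  ],
)

```text
time_s: 7.15
tcp_pos: [0.6214, -0.2232, 0.1678]
ee_rot: [[0.903, 0.43, 0.005], [0.43, -0.903, 0.001], [0.005, 0.001, -1.0]]
wrist_force: [0.6, 0.4, -0.4]
gripper_width: 0.127
```

```bash
python3 - <<'E'
from h import *
from br import brush
c=cap("side");s=r.sense();print(s["wrist_force"],s["time_s"],s["tcp_pos"]);brush(c,s)
w=proj(c,s["tcp_pos"]-[0,0,.126]);x0,y0=int(w[0])-20,int(w[1])-25;print(w,x0,y0)
save(c,"b2.png",(x0,y0,x0+48,y0+40),12)
E
```

```text
[-0.4982  0.0318 -0.4364] 7.2 [ 0.6212 -0.2232  0.1674]
n 134 141 axis [0.0279 0.007  0.9996] surface pt minus 4.8mm, rel tcp [ 0.0007 -0.0001 -0.0001]
lowest pts [ 0.6177 -0.2285  0.0529] 0.050924405809668505
(np.float64(362.23763900601915), np.float64(251.89439658853775)) 342 226
```

View pics/b2.png

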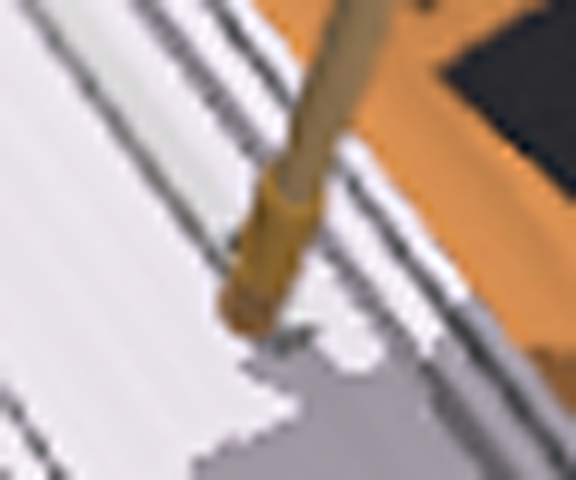

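Emit:
play_rows(
  commands=[
    [[0, 0, -0.003, 0, 0, 0, 1], [0, 0, -0.005, 0, 0, 0, 1], [0, 0, -0.007, 0, 0, 0, 1], [0, 0, -0.008, 0, 0, 0, 1], [0, 0, -0.009, 0, 0, 0, 1]],
  ],
)

```text
time_s: 7.7
tcp_pos: [0.6207, -0.2231, 0.1566]
ee_rot: [[0.903, 0.43, 0.002], [0.43, -0.903, 0.002], [0.002, -0.001, -1.0]]
wrist_force: [0.1, 0.8, 0.8]
gripper_width: 0.128
```

Emit:
play_rows(
  commands=[
    [[0, 0, -0.001, 0, 0, 0, 1], [0, 0, -0.001, 0, 0, 0, 1], [0, 0, -0.001, 0, 0, 0, 1]],
  ],
)

```text
time_s: 8.0
tcp_pos: [0.6207, -0.2231, 0.1557]
ee_rot: [[0.903, 0.43, 0.002], [0.43, -0.903, 0.002], [0.002, -0.001, -1.0]]
wrist_force: [0.5, 0.7, 0.6]
gripper_width: 0.124
```

Emit:
play_rows(
  commands=[
    [[0, 0, -0.001, 0, 0, 0, 1], [0, 0, -0.001, 0, 0, 0, 1], [0, 0, -0.001, 0, 0, 0, 1]],
  ],
)

```text
time_s: 8.3
tcp_pos: [0.6207, -0.2231, 0.1547]
ee_rot: [[0.903, 0.43, 0.002], [0.43, -0.903, 0.002], [0.002, -0.001, -1.0]]
wrist_force: [0.1, -0.4, 1.9]
gripper_width: 0.129
```

Emit:
play_rows(
  commands=[
    [[0, 0, -0.001, 0, 0, 0, 1], [0, 0, -0.001, 0, 0, 0, 1], [0, 0, -0.001, 0, 0, 0, 1]],
  ],
)

```text
time_s: 8.6
tcp_pos: [0.6208, -0.2232, 0.1541]
ee_rot: [[0.903, 0.43, 0.002], [0.43, -0.903, 0.002], [0.003, -0.001, -1.0]]
wrist_force: [-1.0, 1.2, 4.8]
gripper_width: 0.126
```

```bash
python3 - <<'E'
from h import *
f=[]
for i in range(4):
    c=cap("side");s=r.sense();f.append(np.r_[s["wrist_force"],s["tcp_pos"][2]])
print(np.array(f).mean(0)); P=cloud(c);p=s["tcp_pos"]
m=(np.hypot(P[...,0]-p[0],P[...,1]-p[1])<.02)&(P[...,2]<.075); 
print(proj(c,p-[0.003,0.001,p[2]-.032]))
for z in(.04,.045,.05,.06,.07):
    q=P[m&(abs(P[...,2]-z)<.004)]; print(z,len(q),q.mean(0))
g=c["image"];u,v=map(int,proj(c,[p[0]-.003,p[1]-.001,.032]))
for dv in range(-16,6): print(v+dv,[tuple(g[v+dv,x]) for x in range(u-1,u+2)],P[v+dv,u].round(3))
E
```

```text
[-0.0546  0.3779  5.3855  0.1541]
(np.float64(360.6025470640226), np.float64(254.73667729324393))
0.04 19 [ 0.6243 -0.2261  0.0393]
0.045 9 [ 0.6151 -0.227   0.0457]
0.05 12 [ 0.6149 -0.2268  0.0502]
0.06 13 [ 0.6157 -0.2282  0.0595]
0.07 11 [ 0.6158 -0.2269  0.07  ]
238 [(np.uint8(235), np.uint8(229), np.uint8(237)), (np.uint8(235), np.uint8(229), np.uint8(237)), (np.uint8(224), np.uint8(218), np.uint8(227))] [ 0.649 -0.179  0.032]
239 [(np.uint8(231), np.uint8(224), np.uint8(233)), (np.uint8(235), np.uint8(228), np.uint8(237)), (np.uint8(235), np.uint8(229), np.uint8(237))] [ 0.648 -0.181  0.031]
240 [(np.uint8(219), np.uint8(216), np.uint8(220)), (np.uint8(234), np.uint8(227), np.uint8(237)), (np.uint8(234), np.uint8(229), np.uint8(237))] [ 0.645 -0.184  0.032]
241 [(np.uint8(215), np.uint8(214), np.uint8(216)), (np.uint8(228), np.uint8(222), np.uint8(230)), (np.uint8(234), np.uint8(228), np.uint8(238))] [ 0.638 -0.191  0.04 ]
242 [(np.uint8(216), np.uint8(215), np.uint8(217)), (np.uint8(219), np.uint8(217), np.uint8(221)), (np.uint8(230), np.uint8(224), np.uint8(234))] [ 0.636 -0
[... 2160 characters left out ...]
] [ 0.614 -0.226  0.035]
256 [(np.uint8(235), np.uint8(229), np.uint8(239)), (np.uint8(224), np.uint8(217), np.uint8(228)), (np.uint8(134), np.uint8(127), np.uint8(135))] [ 0.615 -0.226  0.03 ]
257 [(np.uint8(232), np.uint8(226), np.uint8(235)), (np.uint8(235), np.uint8(229), np.uint8(238)), (np.uint8(224), np.uint8(218), np.uint8(227))] [ 0.611 -0.23   0.034]
258 [(np.uint8(232), np.uint8(226), np.uint8(234)), (np.uint8(232), np.uint8(226), np.uint8(234)), (np.uint8(234), np.uint8(229), np.uint8(236))] [ 0.612 -0.231  0.029]
259 [(np.uint8(233), np.uint8(226), np.uint8(235)), (np.uint8(232), np.uint8(225), np.uint8(234)), (np.uint8(234), np.uint8(227), np.uint8(236))] [ 0.61  -0.233  0.03 ]
```

Emit:
play_rows(
  commands=[
    [[0, 0, 0.0015, 0, 0, 0, 1], [0, 0, 0.003, 0, 0, 0, 1], [0, 0, 0.003, 0, 0, 0, 1]],
  ],
)

```text
time_s: 9.1
tcp_pos: [0.6205, -0.2231, 0.1562]
ee_rot: [[0.903, 0.43, 0.001], [0.43, -0.903, 0.002], [0.002, -0.002, -1.0]]
wrist_force: [0.5, 0.2, 1.6]
gripper_width: 0.13
```

Emit:
play_rows(
  commands=[
    [[0.0002, 0.003, 0, 0, 0, 0, 1], [0.0003, 0.006, 0, 0, 0, 0, 1], [0.0005, 0.009, 0, 0, 0, 0, 1], [0.0006, 0.012, 0, 0, 0, 0, 1], [0.0008, 0.015, 0, 0, 0, 0, 1]],
  ],
)

```text
time_s: 9.6
tcp_pos: [0.6213, -0.2078, 0.1565]
ee_rot: [[0.903, 0.43, 0.001], [0.43, -0.903, 0.002], [0.002, -0.001, -1.0]]
wrist_force: [0.3, -0.2, 2.0]
gripper_width: 0.127
```

Emit:
play_rows(
  commands=[
    [[0.0002, 0.003, 0, 0, 0, 0, 1], [0.0003, 0.006, 0, 0, 0, 0, 1], [0.0005, 0.009, 0, 0, 0, 0, 1], [0.0006, 0.012, 0, 0, 0, 0, 1], [0.0008, 0.015, 0, 0, 0, 0, 1]],
  ],
)

```text
time_s: 10.1
tcp_pos: [0.6222, -0.1929, 0.1565]
ee_rot: [[0.903, 0.43, 0.001], [0.43, -0.903, 0.002], [0.002, -0.001, -1.0]]
wrist_force: [0.7, -0.5, 0.7]
gripper_width: 0.124
```

Emit:
play_rows(
  commands=[
    [[0.0002, 0.003, 0, 0, 0, 0, 1], [0.0003, 0.006, 0, 0, 0, 0, 1], [0.0005, 0.009, 0, 0, 0, 0, 1], [0.0006, 0.012, 0, 0, 0, 0, 1], [0.0008, 0.015, 0, 0, 0, 0, 1]],
  ],
)

```text
time_s: 10.6
tcp_pos: [0.623, -0.1779, 0.1565]
ee_rot: [[0.903, 0.43, 0.001], [0.43, -0.903, 0.002], [0.002, -0.001, -1.0]]
wrist_force: [0.3, -0.7, 1.1]
gripper_width: 0.13
```

```bash
python3 - <<'E'
from h import *
from br import brush
c=cap("side");s=r.sense();print(s["wrist_force"],s["time_s"],s["tcp_pos"]);brush(c,s)
p=s["tcp_pos"];w=proj(c,[p[0]-.003,p[1],.032]);x0,y0=int(w[0])-30,int(w[1])-30;print(w,x0,y0)
save(c,"b3.png",(x0,y0,x0+64,y0+48),10)
E
```

```text
[-0.3821 -0.147   1.8872] 10.65 [ 0.623  -0.1774  0.1565]
n 110 111 axis [0.0156 0.0036 0.9999] surface pt minus 4.8mm, rel tcp [-0.0017 -0.001  -0.0001]
lowest pts [ 0.6161 -0.1804  0.0532] 0.05160690277270352
(np.float64(350.9562537282805), np.float64(241.34093882978584)) 320 211
```

View pics/b3.png

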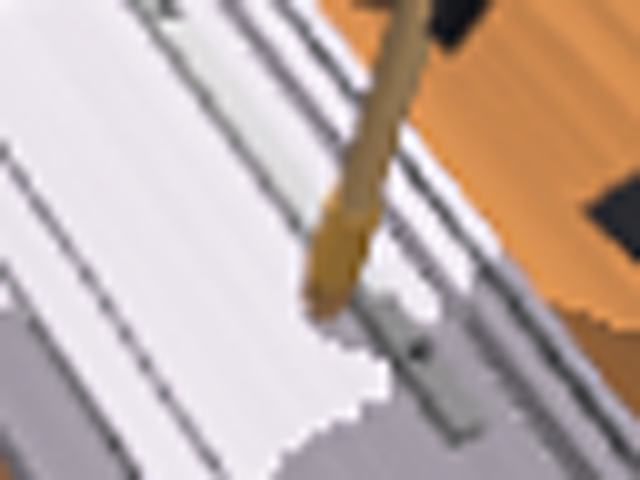

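Emit:
play_rows(
  commands=[
    [[0.0002, 0.003, 0, 0, 0, 0, 1], [0.0003, 0.006, 0, 0, 0, 0, 1], [0.0005, 0.009, 0, 0, 0, 0, 1], [0.0006, 0.012, 0, 0, 0, 0, 1], [0.0008, 0.015, 0, 0, 0, 0, 1]],
  ],
)

```text
time_s: 11.15
tcp_pos: [0.6238, -0.1629, 0.1566]
ee_rot: [[0.903, 0.43, 0.001], [0.43, -0.903, 0.002], [0.002, -0.001, -1.0]]
wrist_force: [-0.4, -1.1, 1.0]
gripper_width: 0.127
```

Emit:
play_rows(
  commands=[
    [[0.0002, 0.003, 0, 0, 0, 0, 1], [0.0003, 0.006, 0, 0, 0, 0, 1], [0.0005, 0.009, 0, 0, 0, 0, 1], [0.0006, 0.012, 0, 0, 0, 0, 1], [0.0008, 0.015, 0, 0, 0, 0, 1]],
  ],
)

```text
time_s: 11.65
tcp_pos: [0.6246, -0.1478, 0.1565]
ee_rot: [[0.903, 0.43, 0.001], [0.43, -0.903, 0.002], [0.002, -0.001, -1.0]]
wrist_force: [-1.0, -0.6, 1.1]
gripper_width: 0.123
```

Emit:
play_rows(
  commands=[
    [[0.0002, 0.003, 0, 0, 0, 0, 1], [0.0003, 0.006, 0, 0, 0, 0, 1], [0.0005, 0.009, 0, 0, 0, 0, 1], [0.0006, 0.012, 0, 0, 0, 0, 1], [0.0008, 0.015, 0, 0, 0, 0, 1]],
  ],
)

```text
time_s: 12.15
tcp_pos: [0.6254, -0.1328, 0.1566]
ee_rot: [[0.903, 0.43, 0.001], [0.43, -0.903, 0.002], [0.002, -0.001, -1.0]]
wrist_force: [0.2, -0.9, 0.5]
gripper_width: 0.131
```

Emit:
play_rows(
  commands=[
    [[0.0002, 0.003, 0, 0, 0, 0, 1], [0.0003, 0.006, 0, 0, 0, 0, 1], [0.0005, 0.009, 0, 0, 0, 0, 1], [0.0006, 0.012, 0, 0, 0, 0, 1], [0.0008, 0.015, 0, 0, 0, 0, 1]],
  ],
)

```text
time_s: 12.65
tcp_pos: [0.6262, -0.1179, 0.1565]
ee_rot: [[0.903, 0.43, 0.001], [0.43, -0.903, 0.002], [0.002, -0.001, -1.0]]
wrist_force: [-0.4, -0.1, 1.1]
gripper_width: 0.127
```

Emit:
play_rows(
  commands=[
    [[0.0002, 0.003, 0, 0, 0, 0, 1], [0.0003, 0.006, 0, 0, 0, 0, 1], [0.0005, 0.009, 0, 0, 0, 0, 1], [0.0006, 0.012, 0, 0, 0, 0, 1], [0.0008, 0.015, 0, 0, 0, 0, 1]],
  ],
)

```text
time_s: 13.15
tcp_pos: [0.627, -0.1028, 0.1565]
ee_rot: [[0.903, 0.43, 0.001], [0.43, -0.903, 0.002], [0.002, -0.001, -1.0]]
wrist_force: [-0.2, -0.8, 0.5]
gripper_width: 0.124
```

Emit:
play_rows(
  commands=[
    [[0.0002, 0.003, 0, 0, 0, 0, 1], [0.0003, 0.006, 0, 0, 0, 0, 1], [0.0005, 0.009, 0, 0, 0, 0, 1], [0.0006, 0.012, 0, 0, 0, 0, 1], [0.0008, 0.015, 0, 0, 0, 0, 1]],
  ],
)

```text
time_s: 13.65
tcp_pos: [0.6278, -0.0878, 0.1566]
ee_rot: [[0.903, 0.43, 0.001], [0.43, -0.903, 0.002], [0.002, -0.001, -1.0]]
wrist_force: [0.4, -0.3, 0.8]
gripper_width: 0.128
```

Emit:
play_rows(
  commands=[
    [[0.0002, 0.003, 0, 0, 0, 0, 1], [0.0003, 0.006, 0, 0, 0, 0, 1], [0.0005, 0.009, 0, 0, 0, 0, 1], [0.0006, 0.012, 0, 0, 0, 0, 1], [0.0008, 0.015, 0, 0, 0, 0, 1]],
  ],
)

```text
time_s: 14.15
tcp_pos: [0.6286, -0.0728, 0.1565]
ee_rot: [[0.903, 0.43, 0.001], [0.43, -0.903, 0.002], [0.002, -0.001, -1.0]]
wrist_force: [-0.3, -0.5, 1.4]
gripper_width: 0.126
```

Emit:
play_rows(
  commands=[
    [[0.0002, 0.003, 0, 0, 0, 0, 1], [0.0003, 0.006, 0, 0, 0, 0, 1], [0.0005, 0.009, 0, 0, 0, 0, 1], [0.0006, 0.012, 0, 0, 0, 0, 1], [0.0006, 0.012, 0, 0, 0, 0, 1]],
  ],
)

```text
time_s: 14.65
tcp_pos: [0.6292, -0.0605, 0.1565]
ee_rot: [[0.903, 0.431, 0.001], [0.431, -0.903, 0.003], [0.002, -0.002, -1.0]]
wrist_force: [-1.4, -0.2, 2.2]
gripper_width: 0.123
```

```bash
python3 - <<'E'
from h import *
c=cap("side");s=r.sense();print(s["wrist_force"],s["time_s"],s["tcp_pos"])
p=s["tcp_pos"];w=proj(c,[p[0]-.003,p[1],.032]);x0,y0=int(w[0])-36,int(w[1])-36;print(w,x0,y0)
save(c,"b4.png",(x0,y0,x0+80,y0+64),8)
print(onz(c,365,255,.032))
E
```

```text
[0.0575 0.5652 1.4305] 14.7 [ 0.6292 -0.0606  0.1565]
(np.float64(329.1784485542898), np.float64(210.87570654059502)) 293 174
[ 0.6278 -0.2299  0.032 ]
```

View pics/b4.png

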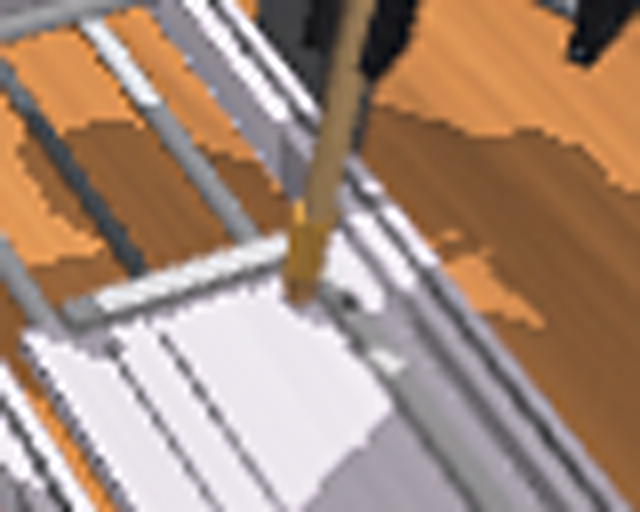

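Emit:
play_rows(
  commands=[
    [[0, 0, 0.02, 0, 0, 0, 1], [0, 0, 0.05, 0, 0, 0, 1], [0, 0, 0.08, 0, 0, 0, 1], [0, 0, 0.11, 0, 0, 0, 1], [-0.03, -0.005, 0.13, 0, 0, 0, 1]],
  ],
)

```text
time_s: 15.2
tcp_pos: [0.6014, -0.0655, 0.2872]
ee_rot: [[0.903, 0.431, 0.003], [0.431, -0.903, 0.002], [0.004, -0.001, -1.0]]
wrist_force: [-0.5, -0.2, 0.4]
gripper_width: 0.126
```

Emit:
play_rows(
  commands=[
    [[-0.04, -0.005, 0, 0, 0, 0, 1], [-0.08, -0.01, 0, 0, 0, 0, 1], [-0.12, 0, 0, 0, 0, 0, 1], [-0.15, 0.03, 0, 0, 0, 0, 1], [-0.17, 0.075, 0, 0, 0, 0, 1]],
  ],
)

```text
time_s: 15.7
tcp_pos: [0.4268, 0.0084, 0.2864]
ee_rot: [[0.904, 0.427, 0.001], [0.427, -0.904, 0.003], [0.002, -0.002, -1.0]]
wrist_force: [0.9, 0.5, 0.4]
gripper_width: 0.128
```

Emit:
play_rows(
  commands=[
    [[0, 0.046, 0, 0, 0, 0, 1], [0, 0.092, 0, 0, 0, 0, 1], [0, 0.138, 0, 0, 0, 0, 1], [0, 0.184, 0, 0, 0, 0, 1], [0, 0.23, 0, 0, 0, 0, 1]],
  ],
)

```text
time_s: 16.2
tcp_pos: [0.4284, 0.2408, 0.2864]
ee_rot: [[0.903, 0.43, 0.001], [0.43, -0.903, 0.003], [0.002, -0.002, -1.0]]
wrist_force: [0.9, -0.0, -0.1]
gripper_width: 0.126
```

Emit:
play_rows(
  commands=[
    [[0.008, 0.04, 0, 0.038, -0.08, 0, 1], [0.016, 0.08, -0.01, 0.076, -0.16, 0, 1], [0.024, 0.12, -0.02, 0.114, -0.24, 0, 1], [0.032, 0.15, -0.03, 0.153, -0.321, 0, 1], [0.04, 0.168, -0.03, 0.153, -0.321, 0, 1]],
  ],
)

```text
time_s: 16.7
tcp_pos: [0.4656, 0.4048, 0.2511]
ee_rot: [[0.846, 0.433, 0.31], [0.408, -0.902, 0.145], [0.343, 0.004, -0.94]]
wrist_force: [0.6, -0.5, -1.0]
gripper_width: 0.126
```

Emit:
play_rows(
  commands=[
    [[0, 0, 0, 0, 0, 0, 1], [0, 0, 0, 0, 0, 0, 1], [0, 0, 0, 0, 0, 0, 1]],
  ],
)

```text
time_s: 17.0
tcp_pos: [0.4692, 0.4064, 0.2569]
ee_rot: [[0.846, 0.43, 0.315], [0.402, -0.903, 0.152], [0.35, -0.002, -0.937]]
wrist_force: [-0.2, -0.4, 0.3]
gripper_width: 0.129
```

```bash
python3 - <<'E'
from h import *
a=np.array([-.316,-.15,.937]);a/=np.linalg.norm(a)
R=Rt(-a,[.43,-.903,0]); g=np.array([.5136,.4309,.1264])
go(g+.14*a,R); print(-.14*a)
c=cap("side");P=cloud(c);s=r.sense();p=s["tcp_pos"]
q=P[100:145,225:250].reshape(-1,3);q=q[(q[:,2]>.08)&(q[:,2]<.089)&(np.abs(q[:,1]-.444)<.04)]
A=np.c_[2*q[:,:2],np.ones(len(q))];x=np.linalg.lstsq(A,(q[:,:2]**2).sum(1),rcond=None)[0];print("rim",x[:2],np.sqrt(x[2]+x[0]**2+x[1]**2))
tip=p-.1287*a; print("tip expected",tip)
L=p+np.outer(np.linspace(-.12,-.03,19),a); d=np.min(np.linalg.norm(P.reshape(-1,1,3)-L[None],axis=2),1).reshape(P.shape[:2])
q=P[d<.016]; print(len(q)); A=np.c_[q[:,2]-p[2],np.ones(len(q))];co=np.linalg.lstsq(A,q[:,:2],rcond=None)[0];print("slope",co[0],"want",a[:2]/a[2],"at tcp z",co[1]-p[:2])
save(c,"s4.png",(180,20,300,120),6)
E
```

```text
t 17.0 shift [0.0001 0.0035 0.0007] rotvec [-0.0023 -0.0005 -0.0001] F [-0.184  -0.371   0.2814] w 0.12882081043056312
[ 0.0442  0.021  -0.1312]
rim [0.5419 0.4407] 0.026178659009089045
tip expected [0.51   0.4257 0.1365]
94
slope [-0.2724 -0.1343] want [-0.3372 -0.1601] at tcp z [ 0.0005 -0.0047]
```

View pics/s4.png

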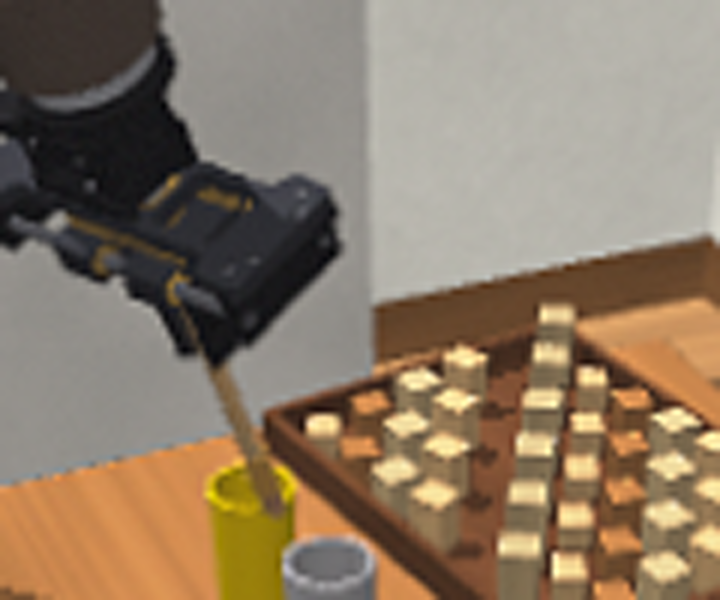

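Emit:
play_rows(
  commands=[
    [[0.01, 0.006, -0.005, 0, 0, 0, 1], [0.02, 0.011, -0.015, 0, 0, 0, 1], [0.028, 0.015, -0.03, 0, 0, 0, 1], [0.034, 0.018, -0.05, 0, 0, 0, 1], [0.037, 0.02, -0.065, 0, 0, 0, 1]],
  ],
)

```text
time_s: 17.55
tcp_pos: [0.5071, 0.4266, 0.189]
ee_rot: [[0.847, 0.429, 0.314], [0.402, -0.903, 0.15], [0.348, -0.001, -0.937]]
wrist_force: [0.4, -0.0, -0.5]
gripper_width: 0.125
```

Emit:
play_rows(
  commands=[
    [[0.003, 0.0015, -0.016, 0, 0, 0, 1], [0.006, 0.003, -0.032, 0, 0, 0, 1], [0.009, 0.005, -0.048, 0, 0, 0, 1], [0.011, 0.006, -0.058, 0, 0, 0, 1], [0.012, 0.0065, -0.062, 0, 0, 0, 1]],
  ],
)

```text
time_s: 18.05
tcp_pos: [0.5185, 0.4327, 0.1273]
ee_rot: [[0.847, 0.43, 0.314], [0.403, -0.903, 0.149], [0.348, 0.0, -0.938]]
wrist_force: [0.3, -0.1, -0.4]
gripper_width: 0.129
```

Emit:
play_rows(
  commands=[
    [[0, 0, 0, 0, 0, 0, 1], [0, 0, 0, 0, 0, 0, 1], [0, 0, 0, 0, 0, 0, 1]],
  ],
)

```text
time_s: 18.35
tcp_pos: [0.5185, 0.4339, 0.1306]
ee_rot: [[0.845, 0.431, 0.317], [0.403, -0.902, 0.153], [0.352, -0.002, -0.936]]
wrist_force: [0.4, 0.4, -0.5]
gripper_width: 0.127
```

```bash
python3 - <<'E'
from h import *
c=cap("side");s=r.sense();print(s["wrist_force"],s["tcp_pos"],s["time_s"])
P=cloud(c);q=P[100:145,225:250].reshape(-1,3);q=q[(q[:,2]>.08)&(q[:,2]<.089)&(np.abs(q[:,1]-.444)<.04)]
A=np.c_[2*q[:,:2],np.ones(len(q))];x=np.linalg.lstsq(A,(q[:,:2]**2).sum(1),rcond=None)[0];print("rim",x[:2],np.sqrt(x[2]+x[0]**2+x[1]**2))
E
```

```text
[ 0.1215 -0.2787 -0.601 ] [0.5184 0.4339 0.1306] 18.4
rim [0.5436 0.441 ] 0.025043496714058217
```

Emit:
play_rows(
  commands=[
    [[0.0005, 0, -0.002, 0, 0, 0, 1], [0.001, 0, -0.004, 0, 0, 0, 1], [0.001, 0, -0.004, 0, 0, 0, 0.5], [0.001, 0, -0.004, 0, 0, 0, 0.3], [0.001, 0, -0.004, 0, 0, 0, 0]],
  ],
)

```text
time_s: 18.9
tcp_pos: [0.5193, 0.4335, 0.1257]
ee_rot: [[0.845, 0.431, 0.316], [0.403, -0.902, 0.152], [0.35, -0.001, -0.937]]
wrist_force: [-0.8, -0.3, -0.6]
gripper_width: 0.316
```

Emit:
play_rows(
  commands=[
    [[0, 0, 0, 0, 0, 0, 0], [0, 0, 0, 0, 0, 0, 0], [0, 0, 0, 0, 0, 0, 0], [0, 0, 0, 0, 0, 0, 0], [-0.003, -0.0015, 0.01, 0, 0, 0, 0]],
  ],
)

```text
time_s: 19.4
tcp_pos: [0.5157, 0.4309, 0.1342]
ee_rot: [[0.846, 0.43, 0.314], [0.404, -0.903, 0.149], [0.347, 0.0, -0.938]]
wrist_force: [0.2, -0.6, -0.2]
gripper_width: 0.772
```

Emit:
play_rows(
  commands=[
    [[-0.007, -0.003, 0.02, 0, 0, 0, 0], [-0.014, -0.006, 0.04, 0, 0, 0, 0], [-0.024, -0.012, 0.07, 0, 0, 0, 0], [-0.033, -0.016, 0.1, 0, 0, 0, 0], [-0.033, -0.016, 0.11, 0, 0, 0, 0]],
  ],
)

```text
time_s: 19.9
tcp_pos: [0.4832, 0.417, 0.2508]
ee_rot: [[0.843, 0.432, 0.319], [0.402, -0.902, 0.158], [0.356, -0.005, -0.934]]
wrist_force: [-0.3, 0.8, 0.2]
gripper_width: 0.996
```

```bash
python3 - <<'E'
from h import *
c=cap("side");s=r.sense();print(s["wrist_force"],s["tcp_pos"],s["time_s"])
# pick blank at ~(360,314): jaw along its long axis
save(c,"s5.png",(180,20,300,140),5)
E
```

```text
[-0.1202  0.2633  1.5716] [0.4838 0.4175 0.251 ] 19.95
```

View pics/s5.png

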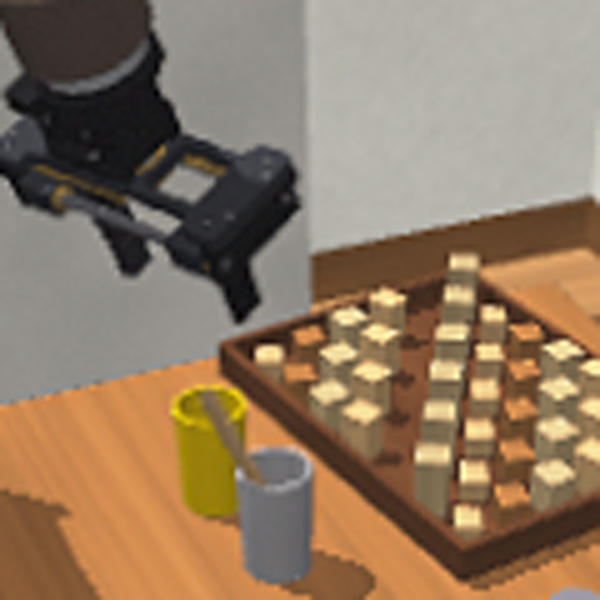

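```bash
cat > bl.py <<'E'
from h import *
def blanks(show=True):
    out={}
    for n in("top","side"):
        c=cap(n);P=cloud(c);s=r.sense()
        m=((P[...,2]>.014)&(P[...,2]<.030)&(P[...,0]>.2)&(P[...,0]<.48)&(P[...,1]>-.45)&(P[...,1]<.48)).astype(np.uint8)
        k,l,st,ce=cv2.connectedComponentsWithStats(m)
        for i in range(1,k):
            if st[i,4]<25: continue
            q=P[l==i]; box=cv2.boxPoints(rc:=cv2.minAreaRect((q[:,:2]*1000).astype(np.float32)))
            x,y,w,h=st[i,:4]; zm=np.nanmax(P[max(0,y-8):y+h,x:x+w,2]); rgb=c["image"][l==i].mean(0)
            e=max((box[1]-box[0],box[2]-box[1]),key=np.linalg.norm); az=np.degrees(np.arctan2(e[1],e[0]))%180
            kind="turq" if rgb[2]>rgb[0] else "stamp?" if zm>.04 else "blank"
            print(n,kind,np.round(rc[0],1),np.round(sorted(rc[1]),0),"az",round(az,1),"zmax",zm.round(3))
    return c,P,s
if __name__=="__main__":
    c,P,s=blanks(); print(s["joints"],s["tcp_pos"],s["time_s"],s["gripper_width"])
    q=(P.reshape(-1,3)-s["tcp_pos"])@s["ee_rot"]; q=q[(abs(q[:,0])<.02)&(abs(q[:,1])<.07)&(q[:,2]>-.04)&(q[:,2]<.03)]
    for lo in np.arange(-.065,.066,.01):
        k=q[(q[:,1]>lo)&(q[:,1]<lo+.01)]; 
        if len(k): print("tool y",lo.round(3),len(k),"max z",k[:,2].max().round(4))
E
python3 bl.py
```

```text
top stamp? [451.3 297.2] [28. 43.] az 76.6 zmax 0.06
top stamp? [ 430.5 -392.4] [26. 45.] az 113.7 zmax 0.057
top stamp? [ 408.8 -150. ] [35. 36.] az 79.9 zmax 0.067
top blank [399.2 169.6] [26. 43.] az 112.1 zmax 0.03
top blank [384.6 236.5] [26. 42.] az 177.0 zmax 0.028
top stamp? [ 397.6 -213.8] [19. 34.] az 90.0 zmax 0.062
top blank [359.9 316.9] [26. 44.] az 60.0 zmax 0.028
top stamp? [ 370.9 -211.3] [18. 31.] az 86.9 zmax 0.064
top blank [ 329.7 -297. ] [26. 44.] az 44.0 zmax 0.028
top turq [257.7 262.7] [26. 44.] az 63.6 zmax 0.029
side stamp? [450.1 293.4] [28. 48.] az 79.3 zmax 0.057
side blank [358.6 312.7] [26. 44.] az 62.9 zmax 0.025
side blank [383.  233.2] [29. 43.] az 175.3 zmax 0.024
side turq [258.6 258.8] [26. 48.] az 62.2 zmax 0.023
side blank [398.3 165.9] [27. 45.] az 109.7 zmax 0.024
side stamp? [ 408.7 -155.1] [33. 37.] az 168.2 zmax 0.057
side stamp? [ 383.8 -216.5] [34. 46.] az 174.9 zmax 0.063
side blank [ 329.3 -301.3] [27. 44.] az 45.7 zmax 0.025
side stamp? [ 431.7 -394. ] [28. 40.] az 119.7 zmax 0.055
[ 60.3215  12.9638 -18.1325  16.9226 -42.9845  44.3479] [0.4831 0.4161 0.2461] 20.05 0.9991039946146326
tool y -0.055 29 max z -0.0013
tool y -0.045 34 max z -0.0006
tool y 0.035 2 max z -0.0085
tool y 0.045 43 max z -0.0009
tool y 0.055 5 max z -0.0307
```

Emit:
play_rows(
  commands=[
    [[-0.01, -0.018, 0, -0.038, 0.08, 0, 0.2], [-0.02, -0.036, 0, -0.076, 0.16, 0, 0.2], [-0.03, -0.054, 0, -0.114, 0.24, 0, 0.2], [-0.04, -0.072, 0, -0.153, 0.321, 0, 0.2], [-0.05, -0.09, 0, -0.153, 0.321, 0, 0.2]],
  ],
)

```text
time_s: 20.55
tcp_pos: [0.4342, 0.326, 0.243]
ee_rot: [[0.904, 0.429, -0.003], [0.429, -0.904, -0.001], [-0.003, -0.0, -1.0]]
wrist_force: [0.6, -1.1, -0.7]
gripper_width: 0.805
```

Emit:
play_rows(
  commands=[
    [[-0.01, -0.018, 0, 0, 0, -0.14, 0.2], [-0.02, -0.036, 0, 0, 0, -0.28, 0.2], [-0.03, -0.054, 0, 0, 0, -0.42, 0.2], [-0.04, -0.072, 0, 0, 0, -0.56, 0.2], [-0.05, -0.09, 0, 0, 0, -0.7, 0.2]],
  ],
)

```text
time_s: 21.05
tcp_pos: [0.3823, 0.2345, 0.2435]
ee_rot: [[0.966, -0.259, -0.001], [-0.259, -0.966, -0.002], [0.0, 0.003, -1.0]]
wrist_force: [1.2, 0.2, 0.3]
gripper_width: 0.799
```

Emit:
play_rows(
  commands=[
    [[0, 0, -0.03, 0, 0, -0.14, 0.2], [0, 0, -0.06, 0, 0, -0.28, 0.2], [0, 0, -0.09, 0, 0, -0.42, 0.2], [0, 0, -0.1, 0, 0, -0.56, 0.2], [0, 0, -0.1, 0, 0, -0.7, 0.2]],
  ],
)

```text
time_s: 21.55
tcp_pos: [0.3815, 0.2337, 0.1417]
ee_rot: [[0.572, -0.82, -0.004], [-0.82, -0.572, -0.008], [0.004, 0.007, -1.0]]
wrist_force: [-0.8, 1.0, 0.0]
gripper_width: 0.801
```

Emit:
play_rows(
  commands=[
    [[0, 0, -0.03, 0, 0, -0.14, 0.2], [0, 0, -0.06, 0, 0, -0.28, 0.2], [0, 0, -0.07, 0, 0, -0.42, 0.2], [0, 0, -0.07, 0, 0, -0.56, 0.2], [0, 0, -0.07, 0, 0, -0.686, 0.2]],
  ],
)

```text
time_s: 22.05
tcp_pos: [0.3822, 0.2344, 0.0732]
ee_rot: [[-0.077, -0.997, -0.002], [-0.997, 0.077, -0.007], [0.007, 0.002, -1.0]]
wrist_force: [0.5, -0.6, 0.3]
gripper_width: 0.804
```

Emit:
play_rows(
  commands=[
    [[0, 0, 0, 0, 0, 0, 0.2], [0, 0, 0, 0, 0, 0, 0.2], [0, 0, 0, 0, 0, 0, 0.2]],
  ],
)

```text
time_s: 22.35
tcp_pos: [0.383, 0.2356, 0.0751]
ee_rot: [[-0.069, -0.998, 0.0], [-0.998, 0.069, -0.003], [0.003, -0.001, -1.0]]
wrist_force: [-0.2, 0.8, 1.0]
gripper_width: 0.8
```

```bash
python3 - <<'E'
from h import *
az=np.radians(176); go([.3837,.2345,.010],Rt([0,0,-1],[np.cos(az),np.sin(az),0])); print(r.sense()["joints"],r.sense()["tcp_pos"])
E
```

```text
t 22.35 shift [ 0.0007 -0.0011 -0.0651] rotvec [ 0.0031  0.0005 -0.0009] F [-0.2497  0.773   1.0037] w 0.799545266684044
[ 52.5071  15.4187 -34.7673   0.2011 -39.9387 -56.609 ] [0.383  0.2356 0.0751]
```

Emit:
play_rows(
  commands=[
    [[0.001, -0.001, -0.02, 0, 0, 0, 0.2], [0.001, -0.001, -0.04, 0, 0, 0, 0.2], [0.001, -0.001, -0.055, 0, 0, 0, 0.2], [0.001, -0.001, -0.063, 0, 0, 0, 0.2], [0.001, -0.001, -0.065, 0, 0, 0, 0.2]],
  ],
)

```text
time_s: 22.85
tcp_pos: [0.3839, 0.2345, 0.0098]
ee_rot: [[-0.07, -0.998, 0.0], [-0.998, 0.07, -0.004], [0.004, -0.0, -1.0]]
wrist_force: [-0.7, -0.4, -0.3]
gripper_width: 0.798
```

Emit:
play_rows(
  commands=[
    [[0, 0, 0, 0, 0, 0, 0.35], [0, 0, 0, 0, 0, 0, 0.5], [0, 0, 0, 0, 0, 0, 1], [0, 0, 0, 0, 0, 0, 1], [0, 0, 0, 0, 0, 0, 1]],
  ],
)

```text
time_s: 23.35
tcp_pos: [0.3844, 0.2352, 0.011]
ee_rot: [[-0.07, -0.998, 0.002], [-0.998, 0.07, -0.001], [0.001, -0.002, -1.0]]
wrist_force: [-0.5, 0.5, 3.4]
gripper_width: 0.503
```

Emit:
play_rows(
  commands=[
    [[0, 0, 0, 0, 0, 0, 1], [0, 0, 0.005, 0, 0, 0, 1], [0, 0, 0.03, 0, 0, 0, 1], [0, 0, 0.06, 0, 0, 0, 1], [0, 0, 0.1, 0, 0, 0, 1]],
  ],
)

```text
time_s: 23.85
tcp_pos: [0.3832, 0.2338, 0.1106]
ee_rot: [[-0.071, -0.997, -0.002], [-0.997, 0.071, -0.005], [0.005, 0.001, -1.0]]
wrist_force: [1.1, 0.4, -1.3]
gripper_width: 0.503
```

```bash
cat > pl.py <<'E'
from h import *
import sys
F=np.array([.626,-.2305,.032]);ex=np.array([.9986,-.0523,0]);ey=np.array([.0523,.9986,0])
def place(yf,z=.15,xf=-.0225): return F+xf*ex+yf*ey+np.array([0,0,z-.032])
PR=Rt([0,0,-1],-ex)
if __name__=="__main__":
    yf,z=float(sys.argv[1]),float(sys.argv[2]); go(place(yf,z),PR)
E
python3 pl.py .15 .12
```

```text
t 23.85 shift [ 0.2282 -0.3133  0.0094] rotvec [ 0.0053 -0.0016  0.0184] F [ 1.1477  0.3957 -1.2576] w 0.502955946644187
```

Emit:
play_rows(
  commands=[
    [[0, -0.02, 0.04, 0, 0, 0, 1], [0, -0.06, 0.06, 0, 0, 0, 1], [0, -0.105, 0.07, 0, 0, 0, 1], [0, -0.15, 0.07, 0, 0, 0, 1], [0, -0.195, 0.07, 0, 0, 0, 1]],
  ],
)

```text
time_s: 24.35
tcp_pos: [0.3837, 0.0384, 0.1813]
ee_rot: [[-0.069, -0.998, 0.003], [-0.998, 0.069, -0.001], [0.001, -0.003, -1.0]]
wrist_force: [0.6, -0.5, 0.2]
gripper_width: 0.501
```

Emit:
play_rows(
  commands=[
    [[0.01, -0.045, 0, 0, 0, 0, 1], [0.02, -0.09, 0, 0, 0, 0, 1], [0.05, -0.125, 0, 0, 0, 0, 1], [0.09, -0.145, 0, 0, 0, 0, 1], [0.13, -0.158, 0, 0, 0, 0, 1]],
  ],
)

```text
time_s: 24.85
tcp_pos: [0.5148, -0.1203, 0.1807]
ee_rot: [[-0.073, -0.997, 0.001], [-0.997, 0.073, -0.002], [0.002, -0.001, -1.0]]
wrist_force: [0.3, 0.7, 0.6]
gripper_width: 0.506
```

Emit:
play_rows(
  commands=[
    [[0.04, 0, 0, 0, 0, 0, 1], [0.075, 0, 0, 0, 0, 0.02, 1], [0.096, 0, -0.02, 0, 0, 0.02, 1], [0.096, 0, -0.03, 0, 0, 0.02, 1], [0.096, 0, -0.03, 0, 0, 0.02, 1]],
  ],
)

```text
time_s: 25.35
tcp_pos: [0.6082, -0.118, 0.1478]
ee_rot: [[-0.051, -0.999, -0.005], [-0.999, 0.051, -0.002], [0.002, 0.005, -1.0]]
wrist_force: [-0.8, 0.6, -0.8]
gripper_width: 0.502
```

```bash
python3 pl.py .11 .043; python3 - <<'E'
from h import *
print(r.sense()["tcp_pos"],r.sense()["joints"])
c=cap("side");P=cloud(c);q=P[np.isfinite(P[...,0])]
for x in np.arange(.44,.80,.04):
  row=[]
  for y in np.arange(-.24,.2,.04):
    k=q[(abs(q[:,0]-x)<.02)&(abs(q[:,1]-y)<.02)&(q[:,2]>.195)]; row.append(f"{k[:,2].min():.2f}" if len(k) else "  - ")
  print(round(x,2),row)
save(c,"s6.png",(230,60,430,300),2.5)
E
```

```text
t 25.35 shift [ 0.0011 -0.0015 -0.1048] rotvec [ 0.0018 -0.005  -0.0013] F [-0.8111  0.6068 -0.8074] w 0.5018062846284945
[ 0.6082 -0.118   0.1478] [  4.0106  25.0326  -6.149    0.0965 -59.1121  -6.9859]
0.44 ['  - ', '  - ', '  - ', '  - ', '  - ', '  - ', '0.49', '0.49', '  - ', '  - ', '  - ']
0.48 ['  - ', '  - ', '  - ', '  - ', '  - ', '  - ', '0.47', '0.47', '  - ', '  - ', '  - ']
0.52 ['  - ', '  - ', '0.22', '0.22', '0.22', '  - ', '0.45', '0.44', '  - ', '  - ', '  - ']
0.56 ['  - ', '  - ', '0.22', '0.21', '0.24', '0.42', '0.42', '0.42', '0.20', '  - ', '  - ']
0.6 ['  - ', '  - ', '0.23', '0.24', '0.23', '0.48', '0.49', '0.49', '0.20', '0.20', '  - ']
0.64 ['  - ', '  - ', '0.22', '0.20', '  - ', '0.49', '0.48', '0.49', '  - ', '  - ', '  - ']
0.68 ['  - ', '  - ', '0.22', '0.22', '  - ', '  - ', '  - ', '  - ', '  - ', '  - ', '  - ']
0.72 ['  - ', '  - ', '0.26', '0.26', '  - ', '  - ', '  - ', '  - ', '  - ', '  - ', '  - ']
0.76 ['  - ', '  - ', '  - ', '  - ', '  - ', '  - ', '  - ', '  - ', '  - ', '  - ', '  - ']
```

View pics/s6.png

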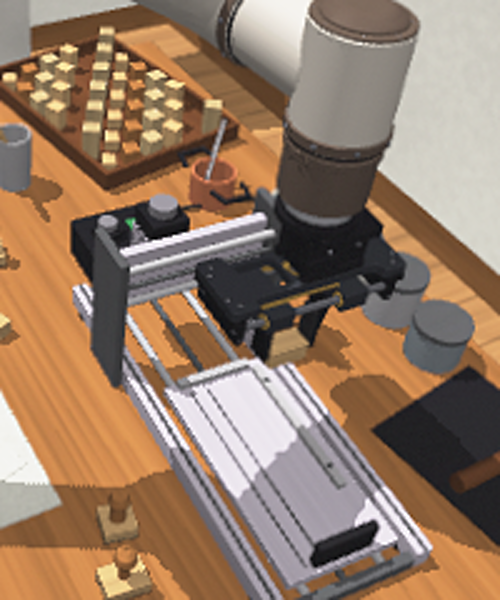

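Emit:
play_rows(
  commands=[
    [[0, -0.001, -0.03, 0, 0, 0, 1], [0, -0.001, -0.06, 0, 0, 0, 1], [0, -0.001, -0.08, 0, 0, 0, 1], [0, -0.001, -0.09, 0, 0, 0, 1], [0, -0.001, -0.09, 0, 0, 0, 1]],
  ],
)

```text
time_s: 25.9
tcp_pos: [0.6092, -0.1191, 0.0604]
ee_rot: [[-0.05, -0.999, -0.0], [-0.999, 0.05, -0.002], [0.002, 0.0, -1.0]]
wrist_force: [-0.2, 0.3, -0.6]
gripper_width: 0.499
```

Emit:
play_rows(
  commands=[
    [[0, 0, 0, 0, 0, 0, 1], [0, 0, 0, 0, 0, 0, 1], [0, 0, 0, 0, 0, 0, 1]],
  ],
)

```text
time_s: 26.2
tcp_pos: [0.6109, -0.1191, 0.062]
ee_rot: [[-0.05, -0.999, 0.004], [-0.999, 0.05, -0.002], [0.002, -0.004, -1.0]]
wrist_force: [-0.8, 0.3, -0.0]
gripper_width: 0.503
```

```bash
python3 pl.py .11 .043; python3 - <<'E'
from h import *
from pl import *
c=cap("side");P=cloud(c);q=P[np.isfinite(P[...,0])]; L=np.c_[(q-F)@ex,(q-F)@ey,q[:,2]]
k=L[(L[:,0]>-.06)&(L[:,0]<.03)&(abs(L[:,1]-.11)<.018)&(L[:,2]>.041)&(L[:,2]<.075)]
print(len(k),k.min(0),k.max(0))
f=L[(L[:,2]>.0365)&(L[:,2]<.0435)&(L[:,0]>-.01)&(L[:,0]<.02)&(L[:,1]<.08)&(L[:,1]>.01)]
for y in np.arange(.01,.08,.015):
    g=f[abs(f[:,1]-y)<.0075]; print("fence",y,len(g),g[:,0].min(),g[:,0].max(),g[:,2].mean())
E
```

```text
t 26.2 shift [-0.0017 -0.0004 -0.019 ] rotvec [ 0.0022  0.0037 -0.002 ] F [-0.8325  0.2655 -0.0289] w 0.5030199029312391
181 [-0.0529  0.0942  0.0478] [0.0082 0.1218 0.0748]
fence 0.01 9 0.0017252387106930082 0.010211640790617663 0.03898618001753841
fence 0.025 20 -0.0003025483633885978 0.010010234489298312 0.0391051527037557
fence 0.04 20 -0.0005917999070402374 0.010423380967094425 0.03907725544307843
fence 0.05500000000000001 20 -0.0004521621323783064 0.009487151631667518 0.039554314737550327
fence 0.07 19 -0.002303677488915241 0.010653594818259747 0.03871211445694128
```

Emit:
play_rows(
  commands=[
    [[-0.003, 0, -0.006, 0, 0, 0, 1], [-0.003, 0, -0.011, 0, 0, 0, 1], [-0.003, 0, -0.015, 0, 0, 0, 1], [-0.003, 0, -0.018, 0, 0, 0, 1], [-0.003, 0, -0.019, 0, 0, 0, 1]],
  ],
)

```text
time_s: 26.75
tcp_pos: [0.6068, -0.1193, 0.043]
ee_rot: [[-0.049, -0.999, -0.0], [-0.999, 0.049, -0.003], [0.003, 0.0, -1.0]]
wrist_force: [-5.7, 2.3, 14.3]
gripper_width: 0.496
```

Emit:
play_rows(
  commands=[
    [[0, 0, 0, 0, 0, 0, 1], [0, 0, 0, 0, 0, 0, 1], [0, 0, 0, 0, 0, 0, 1]],
  ],
)

```text
time_s: 27.05
tcp_pos: [0.6068, -0.1193, 0.0431]
ee_rot: [[-0.05, -0.999, 0.0], [-0.999, 0.05, -0.003], [0.003, -0.001, -1.0]]
wrist_force: [-3.3, 1.7, 9.0]
gripper_width: 0.505
```

```bash
python3 - <<'E'
from h import *
from pl import *
s=r.sense(); p=s["tcp_pos"]; print((p-F)@ex,(p-F)@ey,p[2],s["wrist_force"])
E
```

```text
-0.02496930709050843 0.1100564423044686 0.04306729270084638 [-3.2968  1.7002  9.0029]
```

Emit:
play_rows(
  commands=[
    [[0, 0, 0, 0, 0, 0, 0.45], [0, 0, 0, 0, 0, 0, 0.3], [0, 0, 0, 0, 0, 0, 0.25], [0, 0, 0, 0, 0, 0, 0.2], [0, 0, 0.005, 0, 0, 0, 0.2]],
  ],
)

```text
time_s: 27.55
tcp_pos: [0.6066, -0.1191, 0.0457]
ee_rot: [[-0.051, -0.999, -0.001], [-0.999, 0.051, -0.002], [0.002, 0.001, -1.0]]
wrist_force: [-0.0, 1.4, 0.6]
gripper_width: 0.772
```

Emit:
play_rows(
  commands=[
    [[0, 0, 0.02, 0, 0, 0, 0.2], [0, 0, 0.05, 0, 0, 0, 0.2], [0, 0, 0.09, 0, 0, 0, 0.2], [-0.02, 0, 0.13, 0, 0, 0, 0.2], [-0.05, 0.0, 0.15, 0, 0, 0, 0.2]],
  ],
)

```text
time_s: 28.05
tcp_pos: [0.5595, -0.1193, 0.2005]
ee_rot: [[-0.05, -0.999, 0.008], [-0.999, 0.05, -0.003], [0.003, -0.008, -1.0]]
wrist_force: [-0.5, 0.3, 0.6]
gripper_width: 0.8
```

Emit:
play_rows(
  commands=[
    [[-0.045, 0, 0, 0, 0, -0.14, 0.2], [-0.085, 0.02, 0, 0, 0, -0.28, 0.2], [-0.12, 0.05, 0, 0, 0, -0.42, 0.2], [-0.14, 0.09, 0, 0, 0, -0.56, 0.2], [-0.155, 0.135, 0, 0, 0, -0.7, 0.2]],
  ],
)

```text
time_s: 28.55
tcp_pos: [0.4057, 0.0038, 0.1973]
ee_rot: [[-0.656, -0.754, 0.001], [-0.754, 0.656, -0.002], [0.001, -0.002, -1.0]]
wrist_force: [1.3, 1.1, -0.1]
gripper_width: 0.799
```

Emit:
play_rows(
  commands=[
    [[0, 0.045, 0, 0, 0, -0.14, 0.31], [0, 0.09, -0.02, 0, 0, -0.28, 0.31], [0, 0.12, -0.06, 0, 0, -0.42, 0.31], [0, 0.14, -0.1, 0, 0, -0.45, 0.31], [0, 0.15, -0.12, 0, 0, -0.45, 0.31]],
  ],
)

```text
time_s: 29.05
tcp_pos: [0.4061, 0.1544, 0.0745]
ee_rot: [[-0.916, -0.4, -0.003], [-0.4, 0.916, -0.003], [0.005, -0.002, -1.0]]
wrist_force: [-0.1, 0.5, -0.1]
gripper_width: 0.691
```

```bash
cat > chk.py <<'E'
from pl import *
def onbed():
    c=cap("side");P=cloud(c);m=(P[...,2]>.049)&(P[...,2]<.058); L=np.stack([(P-F)@ex,(P-F)@ey],-1)
    m&=(L[...,0]>-.1)&(L[...,0]<.03)&(L[...,1]>-.05)&(L[...,1]<.185)
    k,l,st,ce=cv2.connectedComponentsWithStats(m.astype(np.uint8))
    for i in range(1,k):
        if st[i,4]<20: continue
        q=L[l==i]; (cx,cy),wh,a=rc=cv2.minAreaRect((q*1000).astype(np.float32)); b=cv2.boxPoints(rc); e=max((b[1]-b[0],b[2]-b[1]),key=np.linalg.norm)
        print("bed blank x,y",round(cx,1),round(cy,1),"size",np.round(wh),"az rel",round((np.degrees(np.arctan2(e[1],e[0]))+90)%180-90,1),"z",P[l==i][:,2].mean().round(4))
if __name__=="__main__":
    import bl; bl.blanks(); onbed(); 
    az=np.radians(float(sys.argv[1])); go([float(sys.argv[2]),float(sys.argv[3]),.010],Rt([0,0,-1],[np.cos(az),np.sin(az),0])); print(r.sense()["tcp_pos"])
E
python3 chk.py 110.5 .3987 .167
```

```text
top stamp? [451.8 300.8] [28. 36.] az 75.5 zmax 0.411
top stamp? [ 428.9 -388.4] [26. 31.] az 113.7 zmax 0.057
top stamp? [ 408.4 -150.1] [35. 35.] az 169.6 zmax 0.057
top stamp? [ 384.6 -214.1] [35. 45.] az 1.1 zmax 0.064
top blank [ 329.8 -296.5] [26. 44.] az 47.5 zmax 0.031
side stamp? [358.1 311.6] [26. 42.] az 63.2 zmax 0.163
side turq [258.8 259.1] [26. 49.] az 61.2 zmax 0.025
side stamp? [398.2 165.7] [27. 44.] az 108.9 zmax 0.105
side stamp? [ 408.7 -154.3] [35. 37.] az 170.1 zmax 0.058
side stamp? [ 383.8 -216.8] [36. 46.] az 173.9 zmax 0.062
side blank [ 329.5 -300.8] [27. 45.] az 45.7 zmax 0.024
side stamp? [ 431.2 -394.2] [27. 40.] az 121.9 zmax 0.056
bed blank x,y -25.9 107.4 size [46. 27.] az rel 0.6 z 0.0521
t 29.2 shift [-0.008   0.0137 -0.0659] rotvec [ 0.0044 -0.0039 -0.055 ] F [ 0.4943 -0.0132  0.1581] w 0.6912903251362811
[0.4067 0.1533 0.0759]
```

Emit:
play_rows(
  commands=[
    [[-0.008, 0.014, -0.01, 0, 0, -0.055, 0.31], [-0.008, 0.014, -0.03, 0, 0, -0.055, 0.31], [-0.008, 0.014, -0.05, 0, 0, -0.055, 0.31], [-0.008, 0.014, -0.063, 0, 0, -0.055, 0.31], [-0.008, 0.014, -0.066, 0, 0, -0.055, 0.31]],
  ],
)

```text
time_s: 29.7
tcp_pos: [0.3998, 0.1669, 0.0111]
ee_rot: [[-0.938, -0.348, -0.001], [-0.348, 0.938, -0.002], [0.002, -0.001, -1.0]]
wrist_force: [-0.1, 0.2, -0.5]
gripper_width: 0.69
```

Emit:
play_rows(
  commands=[
    [[0, 0, 0, 0, 0, 0, 0.35], [0, 0, 0, 0, 0, 0, 0.5], [0, 0, 0, 0, 0, 0, 1], [0, 0, 0, 0, 0, 0, 1], [0, 0, 0, 0, 0, 0, 1]],
  ],
)

```text
time_s: 30.2
tcp_pos: [0.3998, 0.1677, 0.0115]
ee_rot: [[-0.937, -0.349, -0.0], [-0.349, 0.937, -0.001], [0.001, -0.001, -1.0]]
wrist_force: [-0.2, -1.3, 6.5]
gripper_width: 0.504
```

Emit:
play_rows(
  commands=[
    [[0, 0, 0, 0, 0, 0, 1], [0, 0, 0.005, 0, 0, 0, 1], [0, 0, 0.04, 0, 0, 0, 1], [0, 0, 0.08, 0, 0, 0, 1], [0, 0, 0.12, 0, 0, 0, 1]],
  ],
)

```text
time_s: 30.7
tcp_pos: [0.3988, 0.1669, 0.132]
ee_rot: [[-0.937, -0.349, -0.002], [-0.349, 0.937, -0.003], [0.003, -0.002, -1.0]]
wrist_force: [-0.0, 1.2, -0.6]
gripper_width: 0.501
```

Emit:
play_rows(
  commands=[
    [[0, -0.02, 0.04, 0, 0, 0.14, 1], [0, -0.06, 0.06, 0, 0, 0.28, 1], [0, -0.105, 0.06, 0, 0, 0.42, 1], [0, -0.15, 0.06, 0, 0, 0.56, 1], [0, -0.195, 0.06, 0, 0, 0.7, 1]],
  ],
)

```text
time_s: 31.2
tcp_pos: [0.3992, -0.0164, 0.1911]
ee_rot: [[-0.526, -0.851, 0.001], [-0.851, 0.526, -0.002], [0.001, -0.002, -1.0]]
wrist_force: [1.0, -0.6, -0.5]
gripper_width: 0.497
```

Emit:
play_rows(
  commands=[
    [[0.02, -0.045, 0, 0, 0, 0.14, 1], [0.05, -0.08, 0, 0, 0, 0.28, 1], [0.08, -0.11, 0, 0, 0, 0.42, 1], [0.12, -0.13, 0, 0, 0, 0.46, 1], [0.16, -0.131, 0, 0, 0, 0.46, 1]],
  ],
)

```text
time_s: 31.7
tcp_pos: [0.5605, -0.1488, 0.1906]
ee_rot: [[-0.102, -0.995, 0.001], [-0.995, 0.102, -0.002], [0.002, -0.001, -1.0]]
wrist_force: [0.6, 0.6, 0.3]
gripper_width: 0.502
```

```bash
python3 - <<'E'
from pl import *
go(place(.07,.043),PR); print(r.sense()["tcp_pos"])
E
```

```text
t 31.7 shift [ 0.0467 -0.0106 -0.1476] rotvec [0.0024 0.0006 0.0495] F [0.6401 0.6016 0.2523] w 0.5024634346905378
[ 0.5605 -0.1488  0.1906]
```

Emit:
play_rows(
  commands=[
    [[0.03, -0.006, -0.02, 0, 0, 0.03, 1], [0.0457, -0.0106, -0.05, 0, 0, 0.0495, 1], [0.0457, -0.0106, -0.085, 0, 0, 0.0495, 1], [0.0457, -0.0106, -0.115, 0, 0, 0.0495, 1], [0.0457, -0.0106, -0.128, 0, 0, 0.0495, 1]],
  ],
)

```text
time_s: 32.2
tcp_pos: [0.6031, -0.1563, 0.059]
ee_rot: [[-0.051, -0.999, -0.006], [-0.999, 0.051, -0.001], [0.002, 0.005, -1.0]]
wrist_force: [-1.0, 0.1, -1.1]
gripper_width: 0.505
```

Emit:
play_rows(
  commands=[
    [[0, 0, 0, 0, 0, 0, 1], [0, 0, 0, 0, 0, 0, 1], [0, 0, 0, 0, 0, 0, 1]],
  ],
)

```text
time_s: 32.5
tcp_pos: [0.607, -0.1566, 0.0648]
ee_rot: [[-0.049, -0.999, 0.005], [-0.999, 0.049, -0.003], [0.002, -0.005, -1.0]]
wrist_force: [-0.6, -0.2, -0.3]
gripper_width: 0.501
```

```bash
python3 - <<'E'
from pl import *
go(place(.07,.0435,-.0235),PR); print(r.sense()["tcp_pos"])
E
```

```text
t 32.5 shift [-0.0008 -0.0028 -0.0213] rotvec [ 0.0026  0.0053 -0.0029] F [-0.6444 -0.1765 -0.3165] w 0.5008868236655846
[ 0.607  -0.1566  0.0648]
```

Emit:
play_rows(
  commands=[
    [[-0.001, 0, -0.007, 0, 0, 0, 1], [-0.001, 0, -0.013, 0, 0, 0, 1], [-0.001, 0, -0.018, 0, 0, 0, 1], [-0.001, 0, -0.0205, 0, 0, 0, 1], [-0.001, 0, -0.0205, 0, 0, 0, 1]],
  ],
)

```text
time_s: 33.0
tcp_pos: [0.6044, -0.1568, 0.0435]
ee_rot: [[-0.049, -0.999, 0.001], [-0.999, 0.049, -0.003], [0.003, -0.001, -1.0]]
wrist_force: [-3.6, 0.9, 8.8]
gripper_width: 0.503
```

Emit:
play_rows(
  commands=[
    [[0, 0, 0, 0, 0, 0, 1], [0, 0, 0, 0, 0, 0, 1], [0, 0, 0, 0, 0, 0, 1]],
  ],
)

```text
time_s: 33.3
tcp_pos: [0.6044, -0.1568, 0.0435]
ee_rot: [[-0.049, -0.999, 0.001], [-0.999, 0.049, -0.003], [0.003, -0.001, -1.0]]
wrist_force: [-3.6, 0.4, 8.3]
gripper_width: 0.5
```

Emit:
play_rows(
  commands=[
    [[0, 0, 0, 0, 0, 0, 0.45], [0, 0, 0, 0, 0, 0, 0.3], [0, 0, 0, 0, 0, 0, 0.25], [0, 0, 0, 0, 0, 0, 0.2], [0, 0, 0.005, 0, 0, 0, 0.2]],
  ],
)

```text
time_s: 33.8
tcp_pos: [0.6039, -0.1565, 0.0462]
ee_rot: [[-0.05, -0.999, -0.001], [-0.999, 0.05, -0.002], [0.002, 0.001, -1.0]]
wrist_force: [-0.1, -0.1, -0.4]
gripper_width: 0.774
```

Emit:
play_rows(
  commands=[
    [[0, 0, 0.02, 0, 0, 0, 0.2], [0, 0, 0.05, 0, 0, 0, 0.2], [0, 0, 0.09, 0, 0, 0, 0.2], [-0.02, 0, 0.13, 0, 0, 0, 0.2], [-0.05, 0.0, 0.15, 0, 0, 0, 0.2]],
  ],
)

```text
time_s: 34.3
tcp_pos: [0.5568, -0.1569, 0.2011]
ee_rot: [[-0.049, -0.999, 0.008], [-0.999, 0.049, -0.004], [0.003, -0.008, -1.0]]
wrist_force: [-1.0, 0.5, -0.4]
gripper_width: 0.802
```

Emit:
play_rows(
  commands=[
    [[-0.04, 0.02, 0, 0, 0, 0, 0.2], [-0.08, 0.045, 0, 0, 0, 0.14, 0.2], [-0.12, 0.07, 0, 0, 0, 0.28, 0.2], [-0.15, 0.105, 0, 0, 0, 0.42, 0.2], [-0.165, 0.15, 0, 0, 0, 0.56, 0.2]],
  ],
)

```text
time_s: 34.8
tcp_pos: [0.387, -0.0067, 0.1975]
ee_rot: [[0.491, -0.871, 0.003], [-0.871, -0.491, -0.001], [0.002, -0.002, -1.0]]
wrist_force: [1.5, 1.3, -0.0]
gripper_width: 0.797
```

Emit:
play_rows(
  commands=[
    [[-0.005, 0.048, 0, 0, 0, 0.14, 0.2], [-0.01, 0.095, 0, 0, 0, 0.28, 0.2], [-0.015, 0.143, 0, 0, 0, 0.42, 0.2], [-0.02, 0.19, 0, 0, 0, 0.56, 0.2], [-0.03, 0.235, -0.02, 0, 0, 0.566, 0.2]],
  ],
)

```text
time_s: 35.3
tcp_pos: [0.3608, 0.2322, 0.1799]
ee_rot: [[0.882, -0.471, 0.008], [-0.471, -0.882, 0.006], [0.004, -0.009, -1.0]]
wrist_force: [2.1, 1.0, -0.1]
gripper_width: 0.803
```

```bash
python3 chk.py 241.5 .3592 .314
```

```text
top stamp? [ 432.4 -394.1] [25. 40.] az 119.9 zmax 0.061
top stamp? [ 408.6 -150. ] [35. 36.] az 77.7 zmax 0.058
top stamp? [ 384.5 -212.4] [34. 46.] az 173.8 zmax 0.062
top blank [ 329.7 -296.9] [25. 44.] az 42.8 zmax 0.028
top turq [257.7 262.9] [25. 44.] az 63.5 zmax 0.028
side stamp? [451.5 294.1] [27. 45.] az 81.4 zmax 0.058
side blank [358.  311.9] [25. 43.] az 62.1 zmax 0.023
side turq [258.8 259.6] [26. 49.] az 62.7 zmax 0.025
side stamp? [ 408.9 -154.2] [35. 37.] az 167.7 zmax 0.057
side stamp? [ 384.  -216.5] [36. 47.] az 171.8 zmax 0.063
side blank [ 329.6 -301.1] [27. 45.] az 45.7 zmax 0.025
side stamp? [ 431.  -394.3] [26. 40.] az 121.4 zmax 0.055
bed blank x,y -26.7 107.5 size [28. 45.] az rel -1.0 z 0.0519
bed blank x,y -26.6 72.2 size [44. 26.] az rel 3.2 z 0.052
t 35.45 shift [ 0.0006  0.0841 -0.1665] rotvec [ 0.0014  0.0012 -0.0071] F [-0.0855 -1.0763  0.1166] w 0.7988882694480742
[0.3586 0.2299 0.1765]
```

Emit:
play_rows(
  commands=[
    [[0, 0.045, -0.04, 0, 0, 0, 0.2], [0.0006, 0.084, -0.08, 0, 0, 0, 0.2], [0.0006, 0.084, -0.12, 0, 0, 0, 0.2], [0.0006, 0.084, -0.15, 0, 0, 0, 0.2], [0.0006, 0.084, -0.162, 0, 0, 0, 0.2]],
  ],
)

```text
time_s: 35.95
tcp_pos: [0.3594, 0.3098, 0.0124]
ee_rot: [[0.879, -0.476, -0.001], [-0.476, -0.879, -0.005], [0.002, 0.005, -1.0]]
wrist_force: [-0.2, 0.4, 0.2]
gripper_width: 0.799
```

Emit:
play_rows(
  commands=[
    [[0, 0, -0.003, 0, 0, 0, 0.35], [0, 0, -0.003, 0, 0, 0, 0.5], [0, 0, -0.003, 0, 0, 0, 1], [0, 0, -0.003, 0, 0, 0, 1], [0, 0, -0.003, 0, 0, 0, 1]],
  ],
)

```text
time_s: 36.45
tcp_pos: [0.3609, 0.3129, 0.0135]
ee_rot: [[0.88, -0.475, 0.004], [-0.475, -0.88, 0.002], [0.002, -0.004, -1.0]]
wrist_force: [0.3, -1.0, 5.5]
gripper_width: 0.503
```

Emit:
play_rows(
  commands=[
    [[0, 0, 0, 0, 0, 0, 1], [0, 0, 0.005, 0, 0, 0, 1], [0, 0, 0.04, 0, 0, 0, 1], [0, 0, 0.08, 0, 0, 0, 1], [0, 0, 0.12, 0, 0, 0, 1]],
  ],
)

```text
time_s: 36.95
tcp_pos: [0.3598, 0.3117, 0.1336]
ee_rot: [[0.88, -0.475, 0.002], [-0.475, -0.88, -0.001], [0.002, -0.0, -1.0]]
wrist_force: [0.0, 1.4, -0.6]
gripper_width: 0.501
```

Emit:
play_rows(
  commands=[
    [[0.01, -0.03, 0.04, 0, 0, -0.14, 1], [0.02, -0.075, 0.06, 0, 0, -0.28, 1], [0.025, -0.12, 0.06, 0, 0, -0.42, 1], [0.03, -0.165, 0.06, 0, 0, -0.56, 1], [0.03, -0.21, 0.06, 0, 0, -0.7, 1]],
  ],
)

```text
time_s: 37.45
tcp_pos: [0.39, 0.1006, 0.1927]
ee_rot: [[0.362, -0.932, 0.003], [-0.932, -0.362, -0.001], [0.002, -0.003, -1.0]]
wrist_force: [0.7, 0.3, 0.3]
gripper_width: 0.503
```

Emit:
play_rows(
  commands=[
    [[0, -0.045, 0, 0, 0, -0.14, 1], [0, -0.09, 0, 0, 0, -0.28, 1], [0.01, -0.135, 0, 0, 0, -0.42, 1], [0.03, -0.175, 0, 0, 0, -0.426, 1], [0.06, -0.21, 0, 0, 0, -0.426, 1]],
  ],
)

```text
time_s: 37.95
tcp_pos: [0.4493, -0.1098, 0.1928]
ee_rot: [[-0.051, -0.999, 0.002], [-0.999, 0.051, -0.002], [0.001, -0.002, -1.0]]
wrist_force: [1.6, 0.2, 0.9]
gripper_width: 0.5
```

Emit:
play_rows(
  commands=[
    [[0.035, -0.03, 0, 0, 0, 0, 1], [0.07, -0.06, 0, 0, 0, 0, 1], [0.11, -0.08, 0, 0, 0, 0, 1], [0.15, -0.09, -0.02, 0, 0, 0, 1], [0.155, -0.091, -0.05, 0, 0, 0, 1]],
  ],
)

```text
time_s: 38.45
tcp_pos: [0.6101, -0.2005, 0.1425]
ee_rot: [[-0.051, -0.999, 0.007], [-0.999, 0.051, -0.004], [0.003, -0.007, -1.0]]
wrist_force: [-0.7, 0.2, -0.7]
gripper_width: 0.498
```

Emit:
play_rows(
  commands=[
    [[0, 0, 0, 0, 0, 0, 1], [0, 0, 0, 0, 0, 0, 1], [0, 0, 0, 0, 0, 0, 1]],
  ],
)

```text
time_s: 38.75
tcp_pos: [0.6055, -0.1987, 0.1444]
ee_rot: [[-0.049, -0.999, 0.004], [-0.999, 0.049, -0.003], [0.003, -0.004, -1.0]]
wrist_force: [-0.5, -0.6, 0.6]
gripper_width: 0.507
```

```bash
python3 - <<'E'
from pl import *
go(place(.03,.0435,-.0215),PR); print(r.sense()["tcp_pos"])
E
```

```text
t 38.75 shift [ 0.0006 -0.0008 -0.1009] rotvec [ 0.0029  0.004  -0.0033] F [-0.4575 -0.6083  0.5901] w 0.5070110061030816
[ 0.6055 -0.1987  0.1444]
```

Emit:
play_rows(
  commands=[
    [[0, 0, -0.03, 0, 0, 0, 1], [0, 0, -0.06, 0, 0, 0, 1], [0, 0, -0.075, 0, 0, 0, 1], [0, 0, -0.085, 0, 0, 0, 1], [0, 0, -0.09, 0, 0, 0, 1]],
  ],
)

```text
time_s: 39.25
tcp_pos: [0.6056, -0.1986, 0.0533]
ee_rot: [[-0.049, -0.999, 0.003], [-0.999, 0.049, -0.003], [0.002, -0.003, -1.0]]
wrist_force: [0.8, 0.4, 0.4]
gripper_width: 0.503
```

Emit:
play_rows(
  commands=[
    [[0, 0, -0.003, 0, 0, 0, 1], [0, 0, -0.006, 0, 0, 0, 1], [0, 0, -0.008, 0, 0, 0, 1], [0, 0, -0.009, 0, 0, 0, 1], [0, 0, -0.009, 0, 0, 0, 1]],
  ],
)

```text
time_s: 39.75
tcp_pos: [0.6058, -0.1989, 0.0456]
ee_rot: [[-0.049, -0.999, 0.003], [-0.999, 0.049, -0.003], [0.003, -0.003, -1.0]]
wrist_force: [-3.0, 1.9, 6.8]
gripper_width: 0.501
```

```bash
python3 - <<'E'
from pl import *
go(place(.03,.0445,-.0220),PR); print(r.sense()["tcp_pos"])
E
```

```text
t 39.75 shift [-0.0002 -0.0005 -0.0011] rotvec [ 0.003   0.0029 -0.0032] F [-2.9573  1.8633  6.7938] w 0.500907264941304
[ 0.6058 -0.1989  0.0456]
```

Emit:
play_rows(
  commands=[
    [[0, 0, 0, 0, 0, 0, 0.45], [0, 0, 0, 0, 0, 0, 0.3], [0, 0, 0, 0, 0, 0, 0.25], [0, 0, 0, 0, 0, 0, 0.2], [0, 0, 0.005, 0, 0, 0, 0.2]],
  ],
)

```text
time_s: 40.25
tcp_pos: [0.6046, -0.1987, 0.0474]
ee_rot: [[-0.05, -0.999, -0.001], [-0.999, 0.05, -0.002], [0.002, 0.001, -1.0]]
wrist_force: [0.5, 0.3, -0.6]
gripper_width: 0.777
```

Emit:
play_rows(
  commands=[
    [[0, 0, 0.02, 0, 0, 0, 0.2], [0, 0, 0.05, 0, 0, 0, 0.2], [0, 0, 0.09, 0, 0, 0, 0.2], [-0.02, 0, 0.13, 0, 0, 0, 0.2], [-0.05, -0.005, 0.15, 0, 0, 0, 0.25]],
  ],
)

```text
time_s: 40.75
tcp_pos: [0.5575, -0.204, 0.2023]
ee_rot: [[-0.048, -0.999, 0.008], [-0.999, 0.048, -0.004], [0.004, -0.008, -1.0]]
wrist_force: [0.9, -0.5, 0.3]
gripper_width: 0.77
```

Emit:
play_rows(
  commands=[
    [[-0.04, -0.015, 0, 0, 0, 0.14, 0.25], [-0.08, -0.03, 0, 0, 0, 0.28, 0.25], [-0.12, -0.05, 0, 0, 0, 0.42, 0.25], [-0.16, -0.065, 0, 0, 0, 0.56, 0.25], [-0.2, -0.08, -0.01, 0, 0, 0.7, 0.25]],
  ],
)

```text
time_s: 41.25
tcp_pos: [0.3545, -0.2846, 0.1897]
ee_rot: [[0.61, -0.792, 0.006], [-0.792, -0.61, -0.003], [0.006, -0.003, -1.0]]
wrist_force: [0.2, -0.8, -0.3]
gripper_width: 0.748
```

Emit:
play_rows(
  commands=[
    [[-0.02, -0.014, -0.02, 0, 0, 0.138, 0.25], [-0.025, -0.014, -0.04, 0, 0, 0.138, 0.25], [-0.025, -0.014, -0.06, 0, 0, 0.138, 0.25], [-0.025, -0.014, -0.07, 0, 0, 0.138, 0.25], [-0.025, -0.014, -0.07, 0, 0, 0.138, 0.25]],
  ],
)

```text
time_s: 41.75
tcp_pos: [0.3296, -0.2975, 0.1174]
ee_rot: [[0.709, -0.705, -0.0], [-0.705, -0.709, 0.0], [-0.0, -0.0, -1.0]]
wrist_force: [0.4, 0.6, -0.4]
gripper_width: 0.75
```

```bash
python3 chk.py 225 .3298 -.2995
```

```text
top stamp? [451.3 297.1] [28. 42.] az 78.5 zmax 0.064
top stamp? [ 402.9 -138.3] [19. 33.] az 25.5 zmax 0.457
top stamp? [ 327.7 -295.1] [21. 44.] az 48.1 zmax 0.444
top turq [257.5 262.6] [26. 43.] az 63.3 zmax 0.028
side stamp? [450.5 293.1] [27. 48.] az 79.2 zmax 0.06
side turq [258.9 258.7] [27. 47.] az 62.0 zmax 0.024
side stamp? [ 368.8 -226.9] [18. 33.] az 137.8 zmax 0.243
side stamp? [ 316.4 -315. ] [ 7. 26.] az 139.4 zmax 0.233
side stamp? [ 431.6 -394. ] [28. 40.] az 120.6 zmax 0.056
bed blank x,y -26.5 107.8 size [44. 27.] az rel 0.4 z 0.0522
bed blank x,y -27.3 71.6 size [43. 27.] az rel 2.6 z 0.0517
bed blank x,y -23.3 30.9 size [46. 27.] az rel 0.9 z 0.0533
t 41.9 shift [-0.0014 -0.0014 -0.1091] rotvec [ 0.0015  0.0041 -0.0035] F [1.0294 0.6048 0.4431] w 0.75265511622795
[ 0.3312 -0.2981  0.1191]
```

Emit:
play_rows(
  commands=[
    [[-0.001, -0.001, -0.04, 0, 0, 0, 0.25], [-0.001, -0.001, -0.075, 0, 0, 0, 0.25], [-0.001, -0.001, -0.095, 0, 0, 0, 0.25], [-0.001, -0.001, -0.105, 0, 0, 0, 0.25], [-0.001, -0.001, -0.1075, 0, 0, 0, 0.25]],
  ],
)

```text
time_s: 42.4
tcp_pos: [0.3296, -0.2988, 0.0105]
ee_rot: [[0.709, -0.705, 0.002], [-0.705, -0.709, -0.001], [0.002, -0.001, -1.0]]
wrist_force: [-0.3, -0.0, 0.2]
gripper_width: 0.753
```

Emit:
play_rows(
  commands=[
    [[0, 0, 0, 0, 0, 0, 0.35], [0, 0, 0, 0, 0, 0, 0.5], [0, 0, 0, 0, 0, 0, 1], [0, 0, 0, 0, 0, 0, 1], [0, 0, 0, 0, 0, 0, 1]],
  ],
)

```text
time_s: 42.9
tcp_pos: [0.3299, -0.299, 0.0116]
ee_rot: [[0.709, -0.705, 0.004], [-0.705, -0.709, -0.001], [0.004, -0.002, -1.0]]
wrist_force: [-0.2, 1.2, 6.2]
gripper_width: 0.498
```

Emit:
play_rows(
  commands=[
    [[0, 0, 0, 0, 0, 0, 1], [0, 0, 0.01, 0, 0, 0, 1], [0, 0, 0.05, 0, 0, 0, 1], [0, 0, 0.095, 0, 0, 0, 1], [0, 0, 0.14, 0, 0, 0, 1]],
  ],
)

```text
time_s: 43.4
tcp_pos: [0.3285, -0.2985, 0.1527]
ee_rot: [[0.709, -0.705, 0.002], [-0.705, -0.709, -0.0], [0.001, -0.001, -1.0]]
wrist_force: [1.9, -0.5, -0.9]
gripper_width: 0.499
```

Emit:
play_rows(
  commands=[
    [[0.02, 0.015, 0.03, 0, 0, -0.14, 1], [0.05, 0.035, 0.045, 0, 0, -0.28, 1], [0.085, 0.06, 0.045, 0, 0, -0.42, 1], [0.12, 0.085, 0.045, 0, 0, -0.56, 1], [0.155, 0.11, 0.045, 0, 0, -0.7, 1]],
  ],
)

```text
time_s: 43.9
tcp_pos: [0.485, -0.1876, 0.1966]
ee_rot: [[0.082, -0.997, 0.002], [-0.997, -0.082, -0.002], [0.002, -0.002, -1.0]]
wrist_force: [0.2, -0.7, 0.3]
gripper_width: 0.505
```

Emit:
play_rows(
  commands=[
    [[0.035, 0.03, 0, 0, 0, -0.138, 1], [0.07, 0.06, 0, 0, 0, -0.138, 1], [0.1, 0.09, 0, 0, 0, -0.138, 1], [0.12, 0.105, -0.02, 0, 0, -0.138, 1], [0.127, 0.11, -0.05, 0, 0, -0.138, 1]],
  ],
)

```text
time_s: 44.4
tcp_pos: [0.6144, -0.0767, 0.1472]
ee_rot: [[-0.047, -0.999, 0.007], [-0.999, 0.047, -0.002], [0.002, -0.007, -1.0]]
wrist_force: [-0.3, 0.1, -1.1]
gripper_width: 0.503
```

Emit:
play_rows(
  commands=[
    [[0, 0, 0, 0, 0, 0, 1], [0, 0, 0, 0, 0, 0, 1], [0, 0, 0, 0, 0, 0, 1]],
  ],
)

```text
time_s: 44.7
tcp_pos: [0.6116, -0.0794, 0.1477]
ee_rot: [[-0.05, -0.999, 0.004], [-0.999, 0.05, -0.002], [0.002, -0.004, -1.0]]
wrist_force: [-0.2, -0.3, -0.3]
gripper_width: 0.502
```

```bash
python3 - <<'E'
from pl import *
go(place(.15,.0435,-.0215),PR); print(r.sense()["tcp_pos"])
E
```

```text
t 44.7 shift [ 0.0008 -0.0002 -0.1042] rotvec [ 0.0025  0.0038 -0.0021] F [-0.2135 -0.3318 -0.2552] w 0.5022824031664905
[ 0.6116 -0.0794  0.1477]
```

Emit:
play_rows(
  commands=[
    [[0.0005, 0, -0.03, 0, 0, 0, 1], [0.0005, 0, -0.06, 0, 0, 0, 1], [0.0005, 0, -0.08, 0, 0, 0, 1], [0.0005, 0, -0.09, 0, 0, 0, 1], [0.0005, 0, -0.095, 0, 0, 0, 1]],
  ],
)

```text
time_s: 45.2
tcp_pos: [0.612, -0.0793, 0.0514]
ee_rot: [[-0.05, -0.999, 0.002], [-0.999, 0.05, -0.002], [0.002, -0.003, -1.0]]
wrist_force: [-0.2, 0.2, -0.2]
gripper_width: 0.498
```

Emit:
play_rows(
  commands=[
    [[0, 0, -0.003, 0, 0, 0, 1], [0, 0, -0.006, 0, 0, 0, 1], [0, 0, -0.008, 0, 0, 0, 1], [0, 0, -0.009, 0, 0, 0, 1], [0, 0, -0.009, 0, 0, 0, 1]],
  ],
)

```text
time_s: 45.7
tcp_pos: [0.6124, -0.0787, 0.0436]
ee_rot: [[-0.049, -0.999, 0.003], [-0.999, 0.049, -0.003], [0.002, -0.003, -1.0]]
wrist_force: [-2.2, -0.4, 5.5]
gripper_width: 0.503
```

Emit:
play_rows(
  commands=[
    [[0, 0, 0, 0, 0, 0, 0.45], [0, 0, 0, 0, 0, 0, 0.35], [0, 0, 0, 0, 0, 0, 0.3], [0, 0, 0.005, 0, 0, 0, 0.3], [0, 0, 0.015, 0, 0, 0, 0.3]],
  ],
)

```text
time_s: 46.2
tcp_pos: [0.6111, -0.0788, 0.0563]
ee_rot: [[-0.05, -0.999, -0.001], [-0.999, 0.05, -0.002], [0.002, 0.001, -1.0]]
wrist_force: [0.4, 0.4, 0.2]
gripper_width: 0.689
```

Emit:
play_rows(
  commands=[
    [[0, 0, 0.02, 0, 0, 0, 0.3], [-0.002, -0.04, 0.02, 0, 0, 0, 0.3], [-0.002, -0.04, 0.015, 0, 0, 0, 0.3], [-0.002, -0.04, 0.01, 0, 0, 0, 0.3], [-0.002, -0.04, 0.01, 0, 0, 0, 0.3]],
  ],
)

```text
time_s: 46.7
tcp_pos: [0.609, -0.1185, 0.0659]
ee_rot: [[-0.05, -0.999, -0.001], [-0.999, 0.05, -0.002], [0.002, 0.001, -1.0]]
wrist_force: [0.3, 1.5, -0.7]
gripper_width: 0.701
```

```bash
python3 - <<'E'
from pl import *
go(place(.11,.046,-.0215),PR); print(r.sense()["tcp_pos"])
E
```

```text
t 46.7 shift [ 0.0013 -0.0011 -0.0199] rotvec [ 0.002  -0.0007 -0.0023] F [ 0.2593  1.5194 -0.6915] w 0.7010312171309661
[ 0.609  -0.1185  0.0659]
```

Emit:
play_rows(
  commands=[
    [[0.001, 0, -0.01, 0, 0, 0, 0.3], [0.001, 0, -0.018, 0, 0, 0, 0.3], [0.001, 0, -0.02, 0, 0, 0, 0.4], [0.001, 0, -0.02, 0, 0, 0, 0.6], [0.001, 0, -0.02, 0, 0, 0, 0.6]],
  ],
)

```text
time_s: 47.2
tcp_pos: [0.6108, -0.1186, 0.0466]
ee_rot: [[-0.049, -0.999, 0.001], [-0.999, 0.049, -0.002], [0.002, -0.001, -1.0]]
wrist_force: [0.1, 0.1, -0.8]
gripper_width: 0.511
```

Emit:
play_rows(
  commands=[
    [[0, 0, 0, 0, 0, 0, 0.6], [0, 0, 0, 0, 0, 0, 0.4], [0, 0, 0, 0, 0, 0, 0.3], [0, 0, 0, 0, 0, 0, 0.3], [0, 0, 0.02, 0, 0, 0, 0.3]],
  ],
)

```text
time_s: 47.7
tcp_pos: [0.6086, -0.1187, 0.0643]
ee_rot: [[-0.051, -0.999, -0.005], [-0.999, 0.051, -0.002], [0.002, 0.005, -1.0]]
wrist_force: [-0.7, -0.3, -0.8]
gripper_width: 0.688
```

Emit:
play_rows(
  commands=[
    [[-0.001, -0.02, 0.003, 0, 0, 0, 0.3], [-0.002, -0.038, 0, 0, 0, 0, 0.3], [-0.002, -0.038, -0.01, 0, 0, 0, 0.3], [-0.002, -0.038, -0.018, 0, 0, 0, 0.3], [-0.002, -0.038, -0.02, 0, 0, 0, 0.3]],
  ],
)

```text
time_s: 48.2
tcp_pos: [0.6072, -0.1566, 0.0444]
ee_rot: [[-0.05, -0.999, -0.003], [-0.999, 0.05, -0.002], [0.002, 0.003, -1.0]]
wrist_force: [0.4, -0.4, 0.3]
gripper_width: 0.7
```

Emit:
play_rows(
  commands=[
    [[0, 0, 0, 0, 0, 0, 0.4], [0, 0, 0, 0, 0, 0, 0.6], [0, 0, 0, 0, 0, 0, 0.6], [0, 0, 0, 0, 0, 0, 0.6], [0, 0, 0, 0, 0, 0, 0.4]],
  ],
)

```text
time_s: 48.7
tcp_pos: [0.609, -0.1566, 0.047]
ee_rot: [[-0.05, -0.999, 0.002], [-0.999, 0.05, -0.002], [0.002, -0.002, -1.0]]
wrist_force: [-0.9, -0.1, -0.6]
gripper_width: 0.532
```

Emit:
play_rows(
  commands=[
    [[0, 0, 0, 0, 0, 0, 0.3], [0, 0, 0, 0, 0, 0, 0.3], [0, 0, 0.02, 0, 0, 0, 0.3], [0, 0, 0.06, 0, 0, 0, 0.3], [-0.02, 0, 0.1, 0, 0, 0, 0.3]],
  ],
)

```text
time_s: 49.2
tcp_pos: [0.59, -0.1568, 0.1471]
ee_rot: [[-0.049, -0.999, 0.001], [-0.999, 0.049, -0.003], [0.003, -0.001, -1.0]]
wrist_force: [-0.1, 0.1, 0.4]
gripper_width: 0.7
```

Emit:
play_rows(
  commands=[
    [[-0.04, -0.03, 0.03, 0, 0, 0, 0.6], [-0.06, -0.06, 0.05, 0, 0, 0, 0.8], [-0.06, -0.1, 0.06, 0, 0, 0, 1], [-0.06, -0.14, 0.06, 0, 0, 0, 1], [-0.06, -0.18, 0.06, 0, 0, 0, 1]],
  ],
)

```text
time_s: 49.7
tcp_pos: [0.5286, -0.3383, 0.208]
ee_rot: [[-0.05, -0.999, 0.004], [-0.999, 0.05, -0.003], [0.003, -0.004, -1.0]]
wrist_force: [0.2, -0.3, 0.1]
gripper_width: 0.331
```

```bash
python3 - <<'E'
from chk import *
onbed(); s=r.sense(); print(s["tcp_pos"],s["time_s"],s["gripper_width"])
for n in("side","top"):
    c=cap(n);P=cloud(c);L=np.stack([(P-F)@ex,(P-F)@ey,P[...,2]],-1)
    h=L[(abs(L[...,0]+.04)<.045)&(abs(L[...,1]+.065)<.02)&(L[...,2]>.05)&(L[...,2]<.075)]; print(n,"handle",h.min(0),h.max(0),len(h))
    if n=="side": save(c,"s7.png",(250,120,420,320),3)
E
```

```text
bed blank x,y -23.0 147.9 size [28. 46.] az rel -1.0 z 0.0521
bed blank x,y -21.5 108.2 size [46. 27.] az rel 0.3 z 0.0521
[ 0.5283 -0.3433  0.207 ] 49.75 0.28653594523297304
side handle [-0.076  -0.0718  0.0501] [-0.0046 -0.0599  0.0704] 166Traceback (most recent call last):
  File "<stdin>", line 5, in <module>
    return umr_minimum(a, axis, None, out, keepdims, initial, where)
ValueError: zero-size array to reduction operation minimum which has no identity
```

View pics/s7.png

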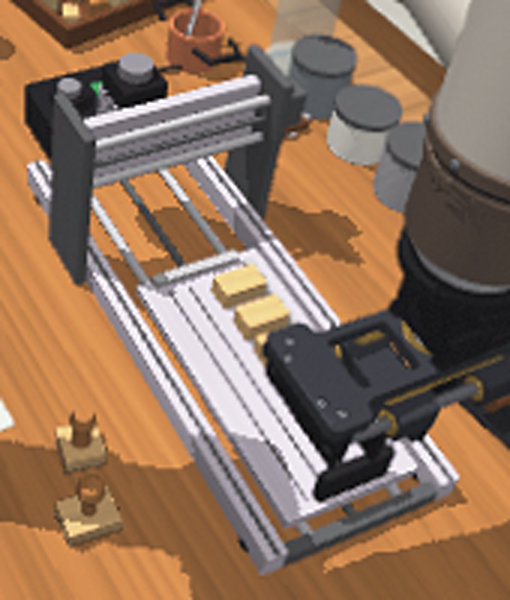

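```bash
python3 - <<'E'
from chk import *
import pickle
P=cloud(pickle.load(open("side.pkl","rb")))
L=np.stack([(P-F)@ex,(P-F)@ey,P[...,2]],-1)
for y in np.arange(-.14,-.05,.01):
    h=L[(abs(L[...,0]+.04)<.04)&(abs(L[...,1]-y)<.005)]; print(round(y,3),len(h),h[:,2].max().round(4))
go(F-.04*ex-.105*ey+[0,0,.016],PR)
c=pickle.load(open("top.pkl","rb"));P=cloud(c);g=c["image"].astype(int)
m=(P[...,2]>.06)&(P[...,2]<.075)&(P[...,0]>.54)&(P[...,0]<.62)&(P[...,1]>.18)&(P[...,1]<.26);print(P[m].mean(0));v,u=np.where(m)
for a in range(v.min(),v.max()+1): print(a,[(b,*(P[a,b]*1000).round().astype(int)[:3],g[a,b].sum()//3) for b in range(u.min(),u.max()+1) if m[a,b]])
E
```

```text
-0.14 123 0.0037
-0.13 123 0.0024
-0.12 118 0.0023
-0.11 122 0.003
-0.1 177 0.0194
-0.09 120 0.0191
-0.08 54 0.0316
-0.07 393 0.0706
-0.06 69 0.0696
t 49.85 shift [ 0.0525  0.0055 -0.1581] rotvec [0.002  0.0007 0.0013] F [ 1.3819  0.3195 -0.5385] w 0.19311397040649783
[0.5832 0.2185 0.0667]
157 [(203, np.int64(619), np.int64(232), np.int64(60), np.int64(37)), (207, np.int64(619), np.int64(217), np.int64(61), np.int64(77)), (211, np.int64(620), np.int64(203), np.int64(60), np.int64(68)), (216, np.int64(620), np.int64(184), np.int64(61), np.int64(22))]
158 []
159 []
160 [(206, np.int64(608), np.int64(221), np.int64(60), np.int64(24))]
161 [(205, np.int64(602), np.int64(223), np.int64(68), np.int64(30)), (206, np.int64(603), np.int64(220), np.int64(66), np.int64(34)), (207, np.int64(602), np.int64(216), np.int64(68), np.int64(32))]
162 [(203, np.int64(598), np.int64(231), np.int64(67), np.int64(33)), (204, np.int64(598), np.int64(227), np.int64(68), np.int64(47)), (205, np.int64(598), np.int64(223), np.int64(70), np.int64(71)), (206, np.int64(599), np.int64(220), np.int64(66), np.int64(
[... 4115 characters left out ...]
19), np.int64(63), np.int64(24)), (207, np.int64(569), np.int64(216), np.int64(64), np.int64(33)), (208, np.int64(569), np.int64(212), np.int64(66), np.int64(23)), (209, np.int64(568), np.int64(208), np.int64(69), np.int64(21)), (210, np.int64(568), np.int64(204), np.int64(67), np.int64(25))]
171 [(204, np.int64(565), np.int64(226), np.int64(65), np.int64(20)), (205, np.int64(566), np.int64(223), np.int64(62), np.int64(24)), (206, np.int64(563), np.int64(218), np.int64(73), np.int64(20)), (207, np.int64(565), np.int64(215), np.int64(67), np.int64(26)), (208, np.int64(566), np.int64(212), np.int64(62), np.int64(27))]
172 []
173 [(215, np.int64(559), np.int64(186), np.int64(61), np.int64(29))]
```

Emit:
play_rows(
  commands=[
    [[0.03, 0.0, -0.03, 0, 0, 0, 1], [0.0525, 0, -0.07, 0, 0, 0, 1], [0.0525, 0, -0.11, 0, 0, 0, 1], [0.0525, 0, -0.15, 0, 0, 0, 1], [0.0525, 0, -0.158, 0, 0, 0, 1]],
  ],
)

```text
time_s: 50.35
tcp_pos: [0.5778, -0.334, 0.0431]
ee_rot: [[-0.05, -0.999, -0.009], [-0.999, 0.05, 0.002], [-0.002, 0.009, -1.0]]
wrist_force: [-1.3, 0.0, -0.5]
gripper_width: 0.007
```

Emit:
play_rows(
  commands=[
    [[0, 0, 0, 0, 0, 0, 1], [0, 0, 0, 0, 0, 0, 1], [0, 0, 0, 0, 0, 0, 1]],
  ],
)

```text
time_s: 50.65
tcp_pos: [0.583, -0.3372, 0.0518]
ee_rot: [[-0.049, -0.999, 0.006], [-0.999, 0.049, -0.004], [0.004, -0.006, -1.0]]
wrist_force: [0.3, -0.9, 0.2]
gripper_width: 0.004
```

```bash
python3 - <<'E'
from chk import *
onbed(); s=r.sense();p=s["tcp_pos"]; print((p-F)@ex,(p-F)@ey,p,s["wrist_force"],s["gripper_width"])
E
```

```text
bed blank x,y -23.2 148.4 size [45. 27.] az rel 0.2 z 0.0522
bed blank x,y -21.9 107.5 size [45. 27.] az rel 1.4 z 0.0521
bed blank x,y -23.6 71.8 size [45. 26.] az rel 1.8 z 0.0519
bed blank x,y -23.9 31.5 size [46. 28.] az rel 0.5 z 0.0533
-0.03766479811567706 -0.10881187222718212 [ 0.5827 -0.3372  0.0516] [ 0.6517 -0.1046 -0.3325] 0.00456104238702909
```

Emit:
play_rows(
  commands=[
    [[0.0004, 0.007, -0.003, 0, 0, 0, 1], [0.0007, 0.014, -0.004, 0, 0, 0, 1], [0.001, 0.019, -0.004, 0, 0, 0, 1], [0.0012, 0.023, -0.004, 0, 0, 0, 1], [0.0013, 0.025, -0.004, 0, 0, 0, 1]],
  ],
)

```text
time_s: 51.2
tcp_pos: [0.5827, -0.3111, 0.0448]
ee_rot: [[-0.049, -0.999, 0.001], [-0.999, 0.049, -0.002], [0.002, -0.001, -1.0]]
wrist_force: [0.7, 0.0, -0.3]
gripper_width: 0.002
```

Emit:
play_rows(
  commands=[
    [[0.0001, 0.002, 0, 0, 0, 0, 1], [0.0003, 0.005, 0, 0, 0, 0, 1], [0.0005, 0.009, 0, 0, 0, 0, 1], [0.0007, 0.013, 0, 0, 0, 0, 1], [0.001, 0.018, 0, 0, 0, 0, 1]],
  ],
)

```text
time_s: 51.7
tcp_pos: [0.5836, -0.2937, 0.0448]
ee_rot: [[-0.05, -0.999, 0.001], [-0.999, 0.05, -0.002], [0.002, -0.002, -1.0]]
wrist_force: [-0.2, -1.7, 0.7]
gripper_width: 0.004
```

Emit:
play_rows(
  commands=[
    [[0.0003, 0.005, 0, 0, 0, 0, 1], [0.0005, 0.01, 0, 0, 0, 0, 1], [0.0008, 0.015, 0, 0, 0, 0, 1], [0.001, 0.02, 0, 0, 0, 0, 1], [0.0013, 0.025, 0, 0, 0, 0, 1]],
  ],
)

```text
time_s: 52.2
tcp_pos: [0.5848, -0.2683, 0.0448]
ee_rot: [[-0.05, -0.999, 0.001], [-0.999, 0.05, -0.002], [0.002, -0.001, -1.0]]
wrist_force: [-0.4, -1.8, 0.8]
gripper_width: 0.006
```

Emit:
play_rows(
  commands=[
    [[0.0003, 0.005, 0, 0, 0, 0, 1], [0.0005, 0.01, 0, 0, 0, 0, 1], [0.0008, 0.015, 0, 0, 0, 0, 1], [0.001, 0.02, 0, 0, 0, 0, 1], [0.0013, 0.025, 0, 0, 0, 0, 1]],
  ],
)

```text
time_s: 52.7
tcp_pos: [0.5861, -0.2434, 0.0448]
ee_rot: [[-0.05, -0.999, 0.001], [-0.999, 0.05, -0.002], [0.002, -0.001, -1.0]]
wrist_force: [-1.6, -2.7, 1.2]
gripper_width: 0.003
```

Emit:
play_rows(
  commands=[
    [[0.0003, 0.005, 0, 0, 0, 0, 1], [0.0005, 0.01, 0, 0, 0, 0, 1], [0.0008, 0.015, 0, 0, 0, 0, 1], [0.001, 0.02, 0, 0, 0, 0, 1], [0.0013, 0.025, 0, 0, 0, 0, 1]],
  ],
)

```text
time_s: 53.2
tcp_pos: [0.5873, -0.2183, 0.0447]
ee_rot: [[-0.05, -0.999, 0.001], [-0.999, 0.05, -0.002], [0.002, -0.001, -1.0]]
wrist_force: [-0.9, -2.1, 0.4]
gripper_width: 0.008
```

Emit:
play_rows(
  commands=[
    [[0.0003, 0.005, 0, 0, 0, 0, 1], [0.0005, 0.01, 0, 0, 0, 0, 1], [0.0008, 0.015, 0, 0, 0, 0, 1], [0.001, 0.02, 0, 0, 0, 0, 1], [0.0013, 0.025, 0, 0, 0, 0, 1]],
  ],
)

```text
time_s: 53.7
tcp_pos: [0.5886, -0.1933, 0.0447]
ee_rot: [[-0.05, -0.999, 0.001], [-0.999, 0.05, -0.002], [0.002, -0.001, -1.0]]
wrist_force: [-1.6, -2.5, 0.4]
gripper_width: 0.003
```

```bash
python3 - <<'E'
from chk import *
s=r.sense();p=s["tcp_pos"]; print((p-F)@ex,(p-F)@ey,p,s["wrist_force"])
E
```

```text
-0.03927646748753517 0.03517174070009118 [ 0.5886 -0.1933  0.0447] [-1.6011 -2.4737  0.4127]
```

Emit:
play_rows(
  commands=[
    [[0.0003, 0.005, 0, 0, 0, 0, 1], [0.0005, 0.01, 0, 0, 0, 0, 1], [0.0008, 0.015, 0, 0, 0, 0, 1], [0.001, 0.02, 0, 0, 0, 0, 1], [0.0013, 0.025, 0, 0, 0, 0, 1]],
  ],
)

```text
time_s: 54.2
tcp_pos: [0.5899, -0.1683, 0.0446]
ee_rot: [[-0.05, -0.999, 0.001], [-0.999, 0.05, -0.002], [0.002, -0.001, -1.0]]
wrist_force: [-1.7, -1.8, 1.2]
gripper_width: 0.005
```

Emit:
play_rows(
  commands=[
    [[0.0003, 0.005, 0, 0, 0, 0, 1], [0.0005, 0.01, 0, 0, 0, 0, 1], [0.0008, 0.015, 0, 0, 0, 0, 1], [0.001, 0.019, 0, 0, 0, 0, 1], [0.0011, 0.022, 0, 0, 0, 0, 1]],
  ],
)

```text
time_s: 54.7
tcp_pos: [0.5911, -0.1463, 0.0446]
ee_rot: [[-0.05, -0.999, 0.001], [-0.999, 0.05, -0.002], [0.002, -0.001, -1.0]]
wrist_force: [-0.8, -1.7, -0.9]
gripper_width: 0.004
```

Emit:
play_rows(
  commands=[
    [[0.0001, 0.002, 0, 0, 0, 0, 1], [0.0002, 0.004, 0, 0, 0, 0, 1], [0.0003, 0.006, 0, 0, 0, 0, 1], [0.0004, 0.008, 0, 0, 0, 0, 1], [0.0005, 0.01, 0, 0, 0, 0, 1]],
  ],
)

```text
time_s: 55.2
tcp_pos: [0.5916, -0.1367, 0.0446]
ee_rot: [[-0.05, -0.999, 0.001], [-0.999, 0.05, -0.002], [0.002, -0.001, -1.0]]
wrist_force: [-0.1, -2.5, -1.5]
gripper_width: 0.007
```

Emit:
play_rows(
  commands=[
    [[0.0001, 0.002, 0, 0, 0, 0, 1], [0.0002, 0.003, 0, 0, 0, 0, 1], [0.0003, 0.005, 0, 0, 0, 0, 1], [0.0004, 0.007, 0, 0, 0, 0, 1], [0.0004, 0.008, 0, 0, 0, 0, 1]],
  ],
)

```text
time_s: 55.7
tcp_pos: [0.5921, -0.1286, 0.0447]
ee_rot: [[-0.05, -0.999, 0.001], [-0.999, 0.05, -0.002], [0.002, -0.001, -1.0]]
wrist_force: [-0.7, -2.1, -1.6]
gripper_width: 0.004
```

Bed moved about 181 mm so far; continue in small steps watching the force.

Emit:
play_rows(
  commands=[
    [[0.0001, 0.001, 0, 0, 0, 0, 1], [0.0001, 0.002, 0, 0, 0, 0, 1], [0.0001, 0.003, 0, 0, 0, 0, 1], [0.0002, 0.004, 0, 0, 0, 0, 1], [0.0002, 0.004, 0, 0, 0, 0, 1]],
  ],
)

```text
time_s: 56.2
tcp_pos: [0.5924, -0.1246, 0.0448]
ee_rot: [[-0.05, -0.999, 0.002], [-0.999, 0.05, -0.002], [0.002, -0.002, -1.0]]
wrist_force: [-0.1, -1.1, -0.7]
gripper_width: 0.005
```

Emit:
play_rows(
  commands=[
    [[0.0001, 0.001, 0, 0, 0, 0, 1], [0.0001, 0.002, 0, 0, 0, 0, 1], [0.0001, 0.003, 0, 0, 0, 0, 1], [0.0002, 0.004, 0, 0, 0, 0, 1], [0.0002, 0.004, 0, 0, 0, 0, 1]],
  ],
)

```text
time_s: 56.7
tcp_pos: [0.5925, -0.1217, 0.0448]
ee_rot: [[-0.05, -0.999, 0.001], [-0.999, 0.05, -0.003], [0.003, -0.001, -1.0]]
wrist_force: [0.4, -6.5, -1.1]
gripper_width: 0.004
```

```bash
python3 - <<'E'
from chk import *
s=r.sense();p=s["tcp_pos"]; print((p-F)@ex,(p-F)@ey,p,s["wrist_force"])
E
```

```text
-0.039136588981375134 0.10686304176510866 [ 0.5925 -0.1217  0.0448] [ 0.3529 -6.5223 -1.0912]
```

Emit:
play_rows(
  commands=[
    [[0, 0.001, 0, 0, 0, 0, 1], [0, 0.002, 0, 0, 0, 0, 1], [0, 0.003, 0, 0, 0, 0, 1], [0, 0.003, 0, 0, 0, 0, 1], [0, 0.003, 0, 0, 0, 0, 1]],
  ],
)

```text
time_s: 57.2
tcp_pos: [0.5925, -0.1216, 0.0449]
ee_rot: [[-0.05, -0.999, 0.001], [-0.999, 0.05, -0.006], [0.006, -0.001, -1.0]]
wrist_force: [0.8, -17.2, -2.6]
gripper_width: 0.004
```

Emit:
play_rows(
  commands=[
    [[0, -0.003, 0, 0, 0, 0, 1], [0, -0.008, 0, 0, 0, 0, 1], [-0.001, -0.018, 0.005, 0, 0, 0, 1], [-0.002, -0.035, 0.03, 0, 0, 0, 1], [-0.01, -0.05, 0.07, 0, 0, 0, 1]],
  ],
)

```text
time_s: 57.7
tcp_pos: [0.5814, -0.1679, 0.1134]
ee_rot: [[-0.049, -0.999, -0.004], [-0.999, 0.049, -0.002], [0.002, 0.004, -1.0]]
wrist_force: [1.0, -0.4, 0.7]
gripper_width: 0.004
```

Emit:
play_rows(
  commands=[
    [[-0.03, -0.02, 0.04, 0, 0, 0, 1], [-0.07, -0.02, 0.08, 0, 0, 0, 1], [-0.11, -0.01, 0.1, 0, 0, 0, 1], [-0.15, 0.01, 0.11, 0, 0, 0, 1], [-0.18, 0.045, 0.11, 0, 0, 0, 1]],
  ],
)

```text
time_s: 58.2
tcp_pos: [0.4013, -0.1232, 0.2272]
ee_rot: [[-0.053, -0.999, 0.007], [-0.999, 0.053, -0.002], [0.001, -0.007, -1.0]]
wrist_force: [1.2, 1.0, -0.1]
gripper_width: 0.004
```

```bash
python3 - <<'E'
from chk import *
s=r.sense();print(s["tcp_pos"],s["time_s"],s["joints"])
c=cap("side");P=cloud(c);L=np.stack([(P-F)@ex,(P-F)@ey,P[...,2]],-1)
h=L[(abs(L[...,0]+.04)<.045)&(abs(L[...,1]-.12)<.03)&(L[...,2]>.06)&(L[...,2]<.072)]; print("handle now",h.min(0),h.max(0),len(h))
m=(P[...,2]>.049)&(P[...,2]<.058)&(L[...,0]>-.1)&(L[...,0]<.03)&(L[...,1]>.15)&(L[...,1]<.4)
k,l,st,ce=cv2.connectedComponentsWithStats(m.astype(np.uint8))
for i in range(1,k):
    if st[i,4]<15: continue
    q=L[l==i][:,:2];rc=cv2.minAreaRect((q*1000).astype(np.float32));print(np.round(rc[0],1),np.round(rc[1]),round(rc[2],1),st[i,4])
# button
m=(P[...,0]>.54)&(P[...,0]<.63)&(P[...,1]>.18)&(P[...,1]<.26)&(P[...,2]>.069)&(P[...,2]<.08)
v,u=np.where(m);print("button side",P[m].min(0),P[m].max(0),P[m].mean(0),len(v))
c=cap("top");P=cloud(c);g=c["image"].mean(2)
m=(P[...,0]>.55)&(P[...,0]<.62)&(P[...,1]>.19)&(P[...,1]<.25)&(P[...,2]>.06)&(P[...,2]<.08)&(g>60)
print("button top",P[m].min(0),P[m].max(0),P[m].mean(0),m.sum(),np.median(P[m][:,2]))
E
```

```text
[ 0.4013 -0.1232  0.2272] 58.2 [  5.4245   1.0323 -26.0667   0.1574 -62.5235  -8.5191]
handle now [-0.0751  0.1151  0.0601] [-0.0057  0.128   0.0685] 111
[-30.4 268.7] [45. 57.] 14.3 185
[-23.9 219.9] [26. 46.] 87.9 103Traceback (most recent call last):
  File "<stdin>", line 12, in <module>
    return umr_minimum(a, axis, None, out, keepdims, initial, where)
ValueError: zero-size array to reduction operation minimum which has no identity
```

Emit:
play_rows(
  commands=[
    [[0, 0.046, 0, 0, 0, 0, 1], [0, 0.092, 0, 0, 0, 0, 1], [0, 0.138, 0, 0, 0, 0, 1], [0, 0.184, 0, 0, 0, 0, 1], [0, 0.23, 0, 0, 0, 0, 1]],
  ],
)

```text
time_s: 58.75
tcp_pos: [0.4021, 0.1093, 0.2257]
ee_rot: [[-0.049, -0.999, 0.003], [-0.999, 0.049, -0.0], [0.0, -0.003, -1.0]]
wrist_force: [0.7, -0.3, 0.3]
gripper_width: 0.008
```

Emit:
play_rows(
  commands=[
    [[0.02, 0.04, 0, 0, 0, 0, 1], [0.05, 0.075, 0, 0, 0, 0, 1], [0.09, 0.1, 0, 0, 0, 0, 1], [0.13, 0.108, 0, 0, 0, 0, 1], [0.165, 0.108, -0.01, 0, 0, 0, 1]],
  ],
)

```text
time_s: 59.25
tcp_pos: [0.5701, 0.2175, 0.2161]
ee_rot: [[-0.047, -0.999, 0.005], [-0.999, 0.047, 0.0], [-0.0, -0.005, -1.0]]
wrist_force: [-0.7, 0.7, 0.5]
gripper_width: 0.009
```

Emit:
play_rows(
  commands=[
    [[0.018, 0, -0.03, 0, 0, 0, 1], [0.018, 0, -0.06, 0, 0, 0, 1], [0.018, 0, -0.09, 0, 0, 0, 1], [0.018, 0, -0.11, 0, 0, 0, 1], [0.018, 0, -0.115, 0, 0, 0, 1]],
  ],
)

```text
time_s: 59.75
tcp_pos: [0.5841, 0.2145, 0.0972]
ee_rot: [[-0.05, -0.999, -0.003], [-0.999, 0.05, -0.004], [0.005, 0.003, -1.0]]
wrist_force: [-0.8, 0.3, -0.1]
gripper_width: 0.005
```

Emit:
play_rows(
  commands=[
    [[0, 0, 0, 0, 0, 0, 1], [0, 0, 0, 0, 0, 0, 1], [0, 0, 0, 0, 0, 0, 1]],
  ],
)

```text
time_s: 60.05
tcp_pos: [0.5863, 0.2158, 0.1015]
ee_rot: [[-0.049, -0.999, 0.004], [-0.999, 0.049, -0.0], [0.0, -0.004, -1.0]]
wrist_force: [-0.6, -0.2, -0.3]
gripper_width: 0.007
```

```bash
python3 - <<'E'
from chk import *
import pickle
t=pickle.load(open("top.pkl","rb"));P=cloud(t);g=t["image"].mean(2)
m=(P[...,0]>.57)&(P[...,0]<.61)&(P[...,1]>.195)&(P[...,1]<.245)&(P[...,2]>.06)&(P[...,2]<.08)&(g>60)
print("button top",P[m].min(0),P[m].max(0),P[m].mean(0),m.sum(),np.median(P[m][:,2]))
t=pickle.load(open("side.pkl","rb"));P=cloud(t);g=t["image"].mean(2)
m=(P[...,0]>.55)&(P[...,0]<.62)&(P[...,1]>.185)&(P[...,1]<.245)&(P[...,2]>.064)&(P[...,2]<.08)
print("button side",P[m].mean(0),m.sum(),P[m].max(0),g[m].mean())
s=r.sense();p=s["tcp_pos"]; print(p,s["wrist_force"])
c=cap("side");u,v=map(int,proj(c,p));print(u,v);save(c,"s8.png",(u-50,v-45,u+60,v+45),6)
E
```

```text
button top [0.5713 0.2043 0.0637] [0.5995 0.2294 0.08  ] [0.5846 0.2169 0.075 ] 41 0.07664234210207943
button side [0.5823 0.2116 0.071 ] 64 [0.6006 0.2324 0.0775] 104.734375
[0.5863 0.2158 0.1015] [-0.6138 -0.2339 -0.3077]
274 140
```

View pics/s8.png

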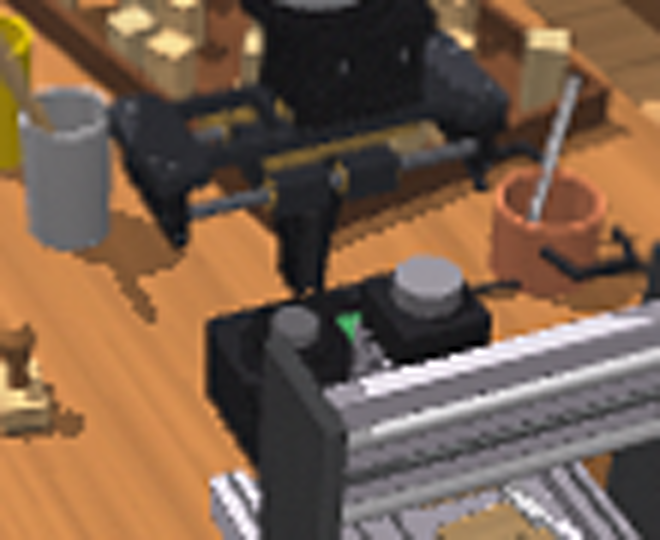

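Emit:
play_rows(
  commands=[
    [[-0.001, 0, -0.008, 0, 0, 0, 1], [-0.001, 0, -0.014, 0, 0, 0, 1], [-0.001, 0, -0.019, 0, 0, 0, 1], [-0.001, 0, -0.023, 0, 0, 0, 1], [-0.001, 0, -0.026, 0, 0, 0, 1]],
  ],
)

```text
time_s: 60.6
tcp_pos: [0.5841, 0.215, 0.0734]
ee_rot: [[-0.05, -0.999, 0.0], [-0.999, 0.05, -0.003], [0.003, -0.0, -1.0]]
wrist_force: [-1.7, 0.0, 3.8]
gripper_width: 0.003
```

Emit:
play_rows(
  commands=[
    [[0, 0, -0.001, 0, 0, 0, 1], [0, 0, -0.002, 0, 0, 0, 1], [0, 0, -0.003, 0, 0, 0, 1], [0, 0, -0.003, 0, 0, 0, 1], [0, 0, -0.003, 0, 0, 0, 1]],
  ],
)

```text
time_s: 61.1
tcp_pos: [0.5843, 0.2151, 0.0715]
ee_rot: [[-0.05, -0.999, 0.001], [-0.999, 0.05, -0.002], [0.002, -0.001, -1.0]]
wrist_force: [-3.1, -0.6, 6.5]
gripper_width: 0.001
```

Emit:
play_rows(
  commands=[
    [[0, 0, -0.001, 0, 0, 0, 1], [0, 0, -0.002, 0, 0, 0, 1], [0, 0, -0.003, 0, 0, 0, 1], [0, 0, -0.003, 0, 0, 0, 1], [0, 0, -0.003, 0, 0, 0, 1]],
  ],
)

```text
time_s: 61.6
tcp_pos: [0.5844, 0.2152, 0.0712]
ee_rot: [[-0.049, -0.999, 0.002], [-0.999, 0.049, -0.003], [0.002, -0.002, -1.0]]
wrist_force: [-6.7, -0.9, 18.6]
gripper_width: 0.007
```

Emit:
play_rows(
  commands=[
    [[0, 0, 0.005, 0, 0, 0, 1], [0, 0, 0.02, 0, 0, 0, 1], [0, 0, 0.05, 0, 0, 0, 1], [0, 0, 0.09, 0, 0, 0, 1], [-0.02, 0, 0.13, 0, 0, 0, 1]],
  ],
)

```text
time_s: 62.1
tcp_pos: [0.5659, 0.2154, 0.1981]
ee_rot: [[-0.051, -0.999, 0.002], [-0.999, 0.051, -0.002], [0.002, -0.002, -1.0]]
wrist_force: [-0.2, 0.7, 0.6]
gripper_width: 0.006
```

Emit:
play_rows(
  commands=[
    [[-0.04, 0, 0.02, 0, 0, 0, 1], [-0.08, 0, 0.04, 0, 0, 0, 1], [-0.12, 0, 0.05, 0, 0, 0, 1], [-0.16, 0, 0.06, 0, 0, 0, 1], [-0.2, 0.01, 0.06, 0, 0, 0, 1]],
  ],
)

```text
time_s: 62.6
tcp_pos: [0.3638, 0.2254, 0.2591]
ee_rot: [[-0.051, -0.999, 0.004], [-0.999, 0.051, 0.001], [-0.002, -0.004, -1.0]]
wrist_force: [-0.4, 0.5, -0.4]
gripper_width: 0.008
```

Emit:
play_rows(
  commands=[
    [[0, 0, 0, 0, 0, 0, 1], [0, 0, 0, 0, 0, 0, 1], [0, 0, 0, 0, 0, 0, 1], [0, 0, 0, 0, 0, 0, 1], [0, 0, 0, 0, 0, 0, 1]],
  ],
)

```text
time_s: 63.1
tcp_pos: [0.3652, 0.2251, 0.2572]
ee_rot: [[-0.051, -0.999, 0.001], [-0.999, 0.051, -0.003], [0.003, -0.001, -1.0]]
wrist_force: [-0.4, 0.0, -0.2]
gripper_width: 0.004
```

```bash
python3 - <<'E'
from chk import *
import pickle
s=r.sense();print(s["tcp_pos"],s["time_s"],s["wrist_force"])
for n in("side","top"):
    c=cap(n);P=cloud(c);L=np.stack([(P-F)@ex,(P-F)@ey-.1875,P[...,2]],-1)
    h=L[(abs(L[...,0]+.04)<.045)&(abs(L[...,1]+.065)<.03)&(L[...,2]>.06)&(L[...,2]<.072)]; print(n,"handle",h.min(0)[1],h.max(0)[1]) if len(h) else 0
    rgb=c["image"].astype(int); wood=(rgb[...,0]-rgb[...,2]>35)
    m=wood&(P[...,2]>.047)&(P[...,2]<.060)&(L[...,0]>-.1)&(L[...,0]<.03)&(L[...,1]>-.05)&(L[...,1]<.19)
    k,l,st,ce=cv2.connectedComponentsWithStats(m.astype(np.uint8),connectivity=4)
    for i in range(1,k):
        if st[i,4]<8: continue
        rc=cv2.minAreaRect((L[l==i][:,:2]*1000).astype(np.float32));print(n,np.round(rc[0],1),np.round(rc[1]),round(rc[2],1),st[i,4])
    m=(P[...,0]>.57)&(P[...,0]<.60)&(P[...,1]>.2)&(P[...,1]<.23)&(P[...,2]>.06)&(P[...,2]<.085);print("button z",np.percentile(P[m][:,2],[50,90]) if m.any() else None)
    q=P[(P[...,2]>.1)&(P[...,2]<.185)&(abs(P[...,0]-.52)<.05)&(abs(P[...,1]-.43)<.04)]
    if len(q)>5:
        A=np.c_[q[:,2]-.005,np.ones(len(q))];co=np.linalg.lstsq(A,q[:,:2],rcond=None)[0];print("brush",len(q),"slope",co[0],"foot",co[1],"top z",q[:,2].max())
E
```

```text
[0.3652 0.2251 0.2572] 63.1 [-0.4335  0.0175 -0.1932]
side handle -0.07168751448159971 -0.059555570432156396
side [-29.3  80.1] [48. 54.] 11.3 199
side [-24.4  32.9] [29. 44.] 89.7 114
button z [0.0732 0.0763]
brush 56 slope [-0.4512 -0.1997] foot [0.5597 0.4479] top z 0.17297345537095465
top handle -0.06698763921765556 -0.054751205199190356
top [-23.2  63.5] [38.  8.] 4.2 28
top [-23.1  33.7] [43. 23.] 2.8 65
top [-37.9  84.9] [27.  0.] 3.6 8
button z [0.0738 0.0798]
brush 19 slope [-0.4491 -0.21  ] foot [0.5666 0.4549] top z 0.18002084423890685
```

```bash
python3 - <<'E'
from chk import *
c=cap("side");P=cloud(c);L=np.stack([(P-F)@ex,(P-F)@ey-.1875,P[...,2]],-1);rgb=c["image"].astype(int);wood=(rgb[...,0]-rgb[...,2]>35)
m=wood&(P[...,2]>.045)&(P[...,2]<.062)&(L[...,0]>-.1)&(L[...,0]<.03)&(L[...,1]>.04)&(L[...,1]<.19)
q=L[m]*1000
for y in range(45,185,5):
    k=q[(q[:,1]>=y)&(q[:,1]<y+5)]
    if len(k): print(y,len(k),"x",k[:,0].min().round(),k[:,0].max().round(),"z",np.median(k[:,2]).round(1))
# jar tilt / brush robust
b=P[(P[...,2]>.1)&(P[...,2]<.185)&(abs(P[...,0]-.52)<.05)&(abs(P[...,1]-.43)<.04)]
_,_,V=np.linalg.svd(b-b.mean(0));print("brush tilt deg (PCA)",np.degrees(np.arccos(abs(V[0,2]))),b.min(0),b.max(0))
R=P[100:150,222:252].reshape(-1,3);R=R[(abs(R[:,0]-.543)<.035)&(abs(R[:,1]-.442)<.035)&(R[:,2]>.08)&(R[:,2]<.09)];print("rim z",len(R),np.percentile(R[:,2],[5,50,95]))
E
```

```text
45 2 x -36.0 -9.0 z 49.4
50 5 x -45.0 -36.0 z 49.4
55 28 x -46.0 -2.0 z 50.1
60 18 x -48.0 -4.0 z 51.8
65 22 x -47.0 -4.0 z 51.9
70 21 x -50.0 -5.0 z 51.8
75 19 x -53.0 -7.0 z 52.7
80 22 x -54.0 -5.0 z 51.9
85 21 x -55.0 -11.0 z 52.6
90 18 x -55.0 -12.0 z 52.5
95 20 x -55.0 -13.0 z 52.3
100 14 x -54.0 -12.0 z 52.3
105 4 x -28.0 -15.0 z 50.8
brush tilt deg (PCA) 27.061705403052407 [0.4838 0.4132 0.1012] [0.5196 0.4322 0.1704]
rim z 48 [0.0807 0.0829 0.0866]
```

Emit:
play_rows(
  commands=[
    [[0.005, -0.046, 0, 0, 0, 0, 1], [0.01, -0.092, 0, 0, 0, 0, 1], [0.015, -0.138, -0.01, 0, 0, 0, 1], [0.02, -0.184, -0.02, 0, 0, 0, 1], [0.025, -0.23, -0.03, 0, 0, 0, 1]],
  ],
)

```text
time_s: 63.75
tcp_pos: [0.3895, -0.0065, 0.2277]
ee_rot: [[-0.049, -0.999, 0.003], [-0.999, 0.049, -0.002], [0.002, -0.003, -1.0]]
wrist_force: [1.3, 1.5, 1.2]
gripper_width: 0.003
```

Emit:
play_rows(
  commands=[
    [[0.03, -0.03, 0, 0, 0, 0, 1], [0.07, -0.055, 0, 0, 0, 0, 1], [0.11, -0.068, 0, 0, 0, 0, 1], [0.155, -0.068, 0, 0, 0, 0, 1], [0.204, -0.068, -0.02, 0, 0, 0, 1]],
  ],
)

```text
time_s: 64.25
tcp_pos: [0.5943, -0.0742, 0.211]
ee_rot: [[-0.051, -0.999, 0.007], [-0.999, 0.051, -0.003], [0.002, -0.007, -1.0]]
wrist_force: [0.9, 0.6, 0.9]
gripper_width: 0.003
```

Emit:
play_rows(
  commands=[
    [[0, 0, -0.03, 0, 0, 0, 1], [0, 0, -0.06, 0, 0, 0, 1], [0, 0, -0.09, 0, 0, 0, 1], [0, 0, -0.09, 0, 0, 0, 1], [0, 0, -0.09, 0, 0, 0, 1]],
  ],
)

```text
time_s: 64.75
tcp_pos: [0.5912, -0.0731, 0.119]
ee_rot: [[-0.05, -0.999, 0.001], [-0.999, 0.05, -0.003], [0.003, -0.001, -1.0]]
wrist_force: [0.0, 0.4, 0.1]
gripper_width: 0.004
```

```bash
python3 - <<'E'
from chk import *
go(F-.04*ex+.1575*ey+[0,0,.016],PR); print(r.sense()["tcp_pos"])
E
```

```text
t 64.75 shift [ 0.0031  0.002  -0.071 ] rotvec [ 0.003   0.0008 -0.0028] F [0.0485 0.3585 0.0947] w 0.0038245616539122856
[ 0.5912 -0.0731  0.119 ]
```

Emit:
play_rows(
  commands=[
    [[0.003, 0, -0.03, 0, 0, 0, 1], [0.003, 0, -0.055, 0, 0, 0, 1], [0.003, 0, -0.068, 0, 0, 0, 1], [0.003, 0, -0.073, 0, 0, 0, 1], [0.003, 0, -0.073, 0, 0, 0, 1]],
  ],
)

```text
time_s: 65.25
tcp_pos: [0.5945, -0.0728, 0.0467]
ee_rot: [[-0.049, -0.999, 0.003], [-0.999, 0.049, -0.002], [0.002, -0.003, -1.0]]
wrist_force: [-0.6, 0.5, 0.3]
gripper_width: 0.005
```

Emit:
play_rows(
  commands=[
    [[-0.0002, -0.004, 0, 0, 0, 0, 1], [-0.0004, -0.008, 0, 0, 0, 0, 1], [-0.0006, -0.012, 0, 0, 0, 0, 1], [-0.0007, -0.014, 0, 0, 0, 0, 1], [-0.0008, -0.016, 0, 0, 0, 0, 1]],
  ],
)

```text
time_s: 65.75
tcp_pos: [0.5932, -0.0888, 0.0462]
ee_rot: [[-0.05, -0.999, 0.002], [-0.999, 0.05, -0.002], [0.002, -0.002, -1.0]]
wrist_force: [-0.9, 1.8, 0.8]
gripper_width: 0.003
```

Emit:
play_rows(
  commands=[
    [[-0.0001, -0.002, 0, 0, 0, 0, 1], [-0.0003, -0.005, 0, 0, 0, 0, 1], [-0.0005, -0.009, 0, 0, 0, 0, 1], [-0.0007, -0.014, 0, 0, 0, 0, 1], [-0.001, -0.019, 0, 0, 0, 0, 1]],
  ],
)

```text
time_s: 66.25
tcp_pos: [0.5922, -0.1081, 0.046]
ee_rot: [[-0.05, -0.999, 0.002], [-0.999, 0.05, -0.002], [0.002, -0.002, -1.0]]
wrist_force: [1.0, 1.9, 0.4]
gripper_width: 0.007
```

Emit:
play_rows(
  commands=[
    [[-0.0003, -0.005, 0, 0, 0, 0, 1], [-0.0005, -0.01, 0, 0, 0, 0, 1], [-0.0008, -0.015, 0, 0, 0, 0, 1], [-0.001, -0.02, 0, 0, 0, 0, 1], [-0.0013, -0.025, 0, 0, 0, 0, 1]],
  ],
)

```text
time_s: 66.75
tcp_pos: [0.5907, -0.1332, 0.0457]
ee_rot: [[-0.05, -0.999, 0.001], [-0.999, 0.05, -0.002], [0.002, -0.002, -1.0]]
wrist_force: [1.9, 3.4, 0.4]
gripper_width: 0.005
```

Emit:
play_rows(
  commands=[
    [[-0.0003, -0.005, 0, 0, 0, 0, 1], [-0.0005, -0.01, 0, 0, 0, 0, 1], [-0.0008, -0.015, 0, 0, 0, 0, 1], [-0.001, -0.02, 0, 0, 0, 0, 1], [-0.0013, -0.025, 0, 0, 0, 0, 1]],
  ],
)

```text
time_s: 67.25
tcp_pos: [0.5893, -0.1581, 0.0457]
ee_rot: [[-0.05, -0.999, 0.001], [-0.999, 0.05, -0.002], [0.002, -0.001, -1.0]]
wrist_force: [1.5, 2.3, 0.5]
gripper_width: 0.002
```

Emit:
play_rows(
  commands=[
    [[-0.0003, -0.005, 0, 0, 0, 0, 1], [-0.0005, -0.01, 0, 0, 0, 0, 1], [-0.0008, -0.015, 0, 0, 0, 0, 1], [-0.001, -0.02, 0, 0, 0, 0, 1], [-0.0013, -0.025, 0, 0, 0, 0, 1]],
  ],
)

```text
time_s: 67.75
tcp_pos: [0.5879, -0.1832, 0.0457]
ee_rot: [[-0.05, -0.999, 0.001], [-0.999, 0.05, -0.002], [0.002, -0.001, -1.0]]
wrist_force: [2.0, 3.0, -0.4]
gripper_width: 0.002
```

Emit:
play_rows(
  commands=[
    [[-0.0003, -0.005, 0, 0, 0, 0, 1], [-0.0005, -0.01, 0, 0, 0, 0, 1], [-0.0008, -0.015, 0, 0, 0, 0, 1], [-0.001, -0.02, 0, 0, 0, 0, 1], [-0.0013, -0.025, 0, 0, 0, 0, 1]],
  ],
)

```text
time_s: 68.25
tcp_pos: [0.5867, -0.2081, 0.0458]
ee_rot: [[-0.05, -0.999, 0.001], [-0.999, 0.05, -0.002], [0.002, -0.001, -1.0]]
wrist_force: [2.2, 2.2, -0.7]
gripper_width: 0.001
```

Emit:
play_rows(
  commands=[
    [[-0.0003, -0.005, 0, 0, 0, 0, 1], [-0.0005, -0.01, 0, 0, 0, 0, 1], [-0.0008, -0.015, 0, 0, 0, 0, 1], [-0.001, -0.02, 0, 0, 0, 0, 1], [-0.0013, -0.025, 0, 0, 0, 0, 1]],
  ],
)

```text
time_s: 68.75
tcp_pos: [0.5853, -0.2332, 0.0458]
ee_rot: [[-0.05, -0.999, 0.001], [-0.999, 0.05, -0.002], [0.002, -0.001, -1.0]]
wrist_force: [1.2, 1.7, -0.9]
gripper_width: 0.005
```

Emit:
play_rows(
  commands=[
    [[-0.0003, -0.005, 0, 0, 0, 0, 1], [-0.0005, -0.01, 0, 0, 0, 0, 1], [-0.0008, -0.015, 0, 0, 0, 0, 1], [-0.001, -0.02, 0, 0, 0, 0, 1], [-0.0013, -0.025, 0, 0, 0, 0, 1]],
  ],
)

```text
time_s: 69.25
tcp_pos: [0.5841, -0.2582, 0.0458]
ee_rot: [[-0.05, -0.999, 0.001], [-0.999, 0.05, -0.002], [0.002, -0.001, -1.0]]
wrist_force: [1.1, 2.5, -0.6]
gripper_width: 0.004
```

Emit:
play_rows(
  commands=[
    [[-0.0002, -0.004, 0, 0, 0, 0, 1], [-0.0004, -0.008, 0, 0, 0, 0, 1], [-0.0006, -0.011, 0, 0, 0, 0, 1], [-0.0007, -0.013, 0, 0, 0, 0, 1], [-0.0007, -0.014, 0, 0, 0, 0, 1]],
  ],
)

```text
time_s: 69.75
tcp_pos: [0.5833, -0.2719, 0.0458]
ee_rot: [[-0.05, -0.999, 0.001], [-0.999, 0.05, -0.002], [0.002, -0.001, -1.0]]
wrist_force: [0.9, 1.0, -0.4]
gripper_width: 0.002
```

Emit:
play_rows(
  commands=[
    [[0.0002, 0.005, 0.005, 0, 0, 0, 1], [0, 0.01, 0.04, 0, 0, 0, 1], [-0.02, -0.02, 0.08, 0, 0, 0, 1], [-0.05, -0.06, 0.12, 0, 0, 0, 1], [-0.09, -0.1, 0.15, 0, 0, 0, 1]],
  ],
)

```text
time_s: 70.25
tcp_pos: [0.5122, -0.3529, 0.1828]
ee_rot: [[-0.048, -0.999, 0.003], [-0.999, 0.048, -0.004], [0.004, -0.004, -1.0]]
wrist_force: [0.4, -0.6, -0.8]
gripper_width: 0.003
```

```bash
python3 - <<'E'
from chk import *
onbed(); s=r.sense(); print(s["tcp_pos"],s["time_s"])
c=cap("side");P=cloud(c);L=np.stack([(P-F)@ex,(P-F)@ey,P[...,2]],-1)
h=L[(abs(L[...,0]+.04)<.045)&(abs(L[...,1]+.065)<.03)&(L[...,2]>.05)&(L[...,2]<.071)]; print("handle",h.min(0),h.max(0),len(h)) if len(h) else 0
q=L[(L[...,2]>.045)&(L[...,2]<.062)&(L[...,0]>-.1)&(L[...,0]<.03)&(L[...,1]>-.04)&(L[...,1]<.19)]*1000
for y in range(0,185,5):
    k=q[(q[:,1]>=y)&(q[:,1]<y+5)]
    if len(k): print(y,len(k),"x",k[:,0].min().round(),k[:,0].max().round(),"z",np.median(k[:,2]).round(1))
E
```

```text
bed blank x,y -22.9 152.1 size [46. 27.] az rel 1.0 z 0.0521
bed blank x,y -29.2 84.9 size [47. 52.] az rel -81.2 z 0.052
bed blank x,y -23.2 40.4 size [18. 45.] az rel -1.8 z 0.0535
[ 0.5091 -0.3578  0.1876] 70.3
handle [-0.0479 -0.0634  0.0691] [-0.0451 -0.0629  0.0701] 2
25 9 x -35.0 -6.0 z 54.5
30 24 x -38.0 -0.0 z 53.4
35 24 x -40.0 -1.0 z 53.3
40 26 x -44.0 -3.0 z 53.7
45 20 x -46.0 -2.0 z 53.0
50 4 x -44.0 -12.0 z 50.8
55 9 x -46.0 -28.0 z 49.3
60 34 x -48.0 -3.0 z 51.3
65 26 x -45.0 -4.0 z 51.8
70 24 x -46.0 -5.0 z 51.3
75 31 x -48.0 -6.0 z 52.2
80 25 x -53.0 -6.0 z 50.6
85 24 x -52.0 -11.0 z 52.0
90 28 x -53.0 -12.0 z 51.5
95 25 x -54.0 -12.0 z 52.1
100 26 x -55.0 -12.0 z 52.2
105 16 x -55.0 -13.0 z 52.0
135 8 x -33.0 -2.0 z 48.0
140 36 x -44.0 -2.0 z 51.5
145 22 x -44.0 -0.0 z 52.2
150 24 x -45.0 -1.0 z 51.5
155 26 x -45.0 -1.0 z 51.7
160 17 x -46.0 -3.0 z 52.4
165 4 x -44.0 -5.0 z 50.3
```

Emit:
play_rows(
  commands=[
    [[0.01, 0.045, 0, 0, 0, 0, 0.2], [0.03, 0.09, 0, 0, 0, 0, 0.2], [0.05, 0.135, 0, 0, 0, 0, 0.2], [0.07, 0.18, 0, 0, 0, 0, 0.2], [0.089, 0.22, -0.03, 0, 0, 0, 0.2]],
  ],
)

```text
time_s: 70.85
tcp_pos: [0.6032, -0.1324, 0.1559]
ee_rot: [[-0.048, -0.999, 0.01], [-0.999, 0.047, -0.004], [0.003, -0.011, -1.0]]
wrist_force: [1.6, -0.0, 0.1]
gripper_width: 0.374
```

Emit:
play_rows(
  commands=[
    [[0, 0.01, -0.03, 0, 0, 0, 0.2], [0, 0.01, -0.06, 0, 0, 0, 0.2], [0, 0.01, -0.08, 0, 0, 0, 0.2], [0, 0.01, -0.085, 0, 0, 0, 0.2], [0, 0.01, -0.085, 0, 0, 0, 0.2]],
  ],
)

```text
time_s: 71.35
tcp_pos: [0.5994, -0.1245, 0.0663]
ee_rot: [[-0.049, -0.999, -0.001], [-0.999, 0.049, -0.003], [0.003, 0.001, -1.0]]
wrist_force: [-0.1, 0.4, 1.1]
gripper_width: 0.776
```

```bash
python3 - <<'E'
from chk import *
c=cap("side")
go(F-.0335*ex+.102*ey+[0,0,.011],PR); s=r.sense();print(s["tcp_pos"],s["gripper_width"])
E
```

```text
t 71.4 shift [-0.0024 -0.0022 -0.0245] rotvec [ 0.0027  0.0018 -0.003 ] F [0.4085 0.1833 0.617 ] w 0.7831943069221934
[ 0.6003 -0.1246  0.0675] 0.7831943069221934
```

Emit:
play_rows(
  commands=[
    [[-0.002, -0.001, -0.008, 0, 0, 0, 0.2], [-0.002, -0.001, -0.016, 0, 0, 0, 0.2], [-0.002, -0.001, -0.022, 0, 0, 0, 0.2], [-0.002, -0.001, -0.024, 0, 0, 0, 0.3], [-0.002, -0.001, -0.024, 0, 0, 0, 0.5]],
  ],
)

```text
time_s: 71.9
tcp_pos: [0.5976, -0.1257, 0.0424]
ee_rot: [[-0.05, -0.999, 0.0], [-0.999, 0.05, -0.002], [0.002, -0.001, -1.0]]
wrist_force: [-0.3, -0.6, -1.1]
gripper_width: 0.695
```

Emit:
play_rows(
  commands=[
    [[0, 0, 0, 0, 0, 0, 1], [0, 0, 0, 0, 0, 0, 1], [0, 0, 0, 0, 0, 0, 1], [0, 0, 0, 0, 0, 0, 1], [0, 0, 0.006, 0, 0, 0, 1]],
  ],
)

```text
time_s: 72.4
tcp_pos: [0.5971, -0.1256, 0.0483]
ee_rot: [[-0.05, -0.999, -0.001], [-0.999, 0.05, -0.002], [0.002, 0.001, -1.0]]
wrist_force: [0.3, -0.0, -1.5]
gripper_width: 0.51
```

Emit:
play_rows(
  commands=[
    [[0, 0.002, 0.02, 0, 0, 0, 1], [0.006, 0.006, 0.03, 0, 0, 0, 1], [0.012, 0.011, 0.03, 0, 0, 0, 1], [0.012, 0.011, 0.03, 0, 0, 0, 1], [0.012, 0.011, 0.03, 0, 0, 0, 1]],
  ],
)

```text
time_s: 72.9
tcp_pos: [0.6094, -0.1143, 0.0779]
ee_rot: [[-0.05, -0.999, -0.001], [-0.999, 0.05, -0.002], [0.002, 0.0, -1.0]]
wrist_force: [-0.2, -0.5, -0.3]
gripper_width: 0.507
```

```bash
python3 - <<'E'
from chk import *
onbed(); go(F-.0215*ex+.113*ey+[0,0,.0115],PR); s=r.sense();print(s["tcp_pos"],s["gripper_width"])
E
```

```text
bed blank x,y -25.6 71.3 size [43. 25.] az rel 7.7 z 0.0519
bed blank x,y -23.3 35.3 size [46. 27.] az rel 0.4 z 0.0533
t 72.95 shift [ 0.0012 -0.0021 -0.0343] rotvec [ 0.0021 -0.0008 -0.0025] F [ 1.101  -0.7097 -0.534 ] w 0.51004734972271
[ 0.6092 -0.1145  0.0778] 0.51004734972271
```

Emit:
play_rows(
  commands=[
    [[0.001, 0, -0.012, 0, 0, 0, 1], [0.001, 0, -0.022, 0, 0, 0, 1], [0.001, 0, -0.029, 0, 0, 0, 1], [0.001, 0, -0.033, 0, 0, 0, 1], [0.001, 0, -0.0345, 0, 0, 0, 1]],
  ],
)

```text
time_s: 73.45
tcp_pos: [0.6095, -0.1148, 0.0432]
ee_rot: [[-0.05, -0.999, -0.002], [-0.999, 0.05, -0.002], [0.002, 0.002, -1.0]]
wrist_force: [-3.3, -0.1, 3.2]
gripper_width: 0.513
```

Emit:
play_rows(
  commands=[
    [[0, 0, 0, 0, 0, 0, 0.45], [0, 0, 0, 0, 0, 0, 0.35], [0, 0, 0, 0, 0, 0, 0.3], [0, 0, 0.005, 0, 0, 0, 0.3], [0, 0, 0.022, 0, 0, 0, 0.25]],
  ],
)

```text
time_s: 73.95
tcp_pos: [0.61, -0.1146, 0.0655]
ee_rot: [[-0.05, -0.999, -0.001], [-0.999, 0.05, -0.002], [0.002, 0.001, -1.0]]
wrist_force: [-0.2, -0.6, -0.6]
gripper_width: 0.72
```

Emit:
play_rows(
  commands=[
    [[-0.001, -0.02, 0.003, 0, 0, 0, 0.25], [-0.002, -0.042, 0, 0, 0, 0, 0.25], [-0.002, -0.042, -0.01, 0, 0, 0, 0.25], [-0.002, -0.042, -0.018, 0, 0, 0, 0.25], [-0.002, -0.042, -0.02, 0, 0, 0, 0.25]],
  ],
)

```text
time_s: 74.45
tcp_pos: [0.608, -0.1561, 0.0449]
ee_rot: [[-0.05, -0.999, -0.001], [-0.999, 0.05, -0.002], [0.002, 0.001, -1.0]]
wrist_force: [-0.9, -0.6, -0.4]
gripper_width: 0.75
```

```bash
python3 - <<'E'
from chk import *
c=cap("side");go(F-.0215*ex+.071*ey+[0,0,.0125],PR); s=r.sense();print(s["tcp_pos"],s["gripper_width"])
E
```

```text
t 74.5 shift [ 0.     -0.0025 -0.0006] rotvec [ 0.002  -0.001  -0.0031] F [ 0.497   0.0072 -0.0079] w 0.7462672961297493
[ 0.6082 -0.156   0.0451] 0.7462672961297493
```

Squeeze it square, release, and back off behind the handle; then check the bed.

Emit:
play_rows(
  commands=[
    [[0, 0, 0, 0, 0, 0, 0.4], [0, 0, 0, 0, 0, 0, 1], [0, 0, 0, 0, 0, 0, 1], [0, 0, 0, 0, 0, 0, 1], [0, 0, 0, 0, 0, 0, 1]],
  ],
)

```text
time_s: 75.0
tcp_pos: [0.6077, -0.1563, 0.0465]
ee_rot: [[-0.05, -0.999, -0.001], [-0.999, 0.05, -0.002], [0.002, 0.001, -1.0]]
wrist_force: [-3.9, 2.1, 3.0]
gripper_width: 0.51
```

Emit:
play_rows(
  commands=[
    [[0, 0, 0, 0, 0, 0, 0.45], [0, 0, 0, 0, 0, 0, 0.35], [0, 0, 0, 0, 0, 0, 0.3], [0, 0, 0.005, 0, 0, 0, 0.3], [0, 0, 0.022, 0, 0, 0, 0.3]],
  ],
)

```text
time_s: 75.5
tcp_pos: [0.6081, -0.1567, 0.067]
ee_rot: [[-0.05, -0.999, -0.002], [-0.999, 0.05, -0.002], [0.002, 0.002, -1.0]]
wrist_force: [-0.5, -0.2, -0.5]
gripper_width: 0.692
```

Emit:
play_rows(
  commands=[
    [[0, 0, 0.03, 0, 0, 0, 0.6], [-0.01, -0.03, 0.06, 0, 0, 0, 0.8], [-0.015, -0.075, 0.08, 0, 0, 0, 1], [-0.02, -0.12, 0.08, 0, 0, 0, 1], [-0.025, -0.165, 0.08, 0, 0, 0, 1]],
  ],
)

```text
time_s: 76.0
tcp_pos: [0.5847, -0.3234, 0.1504]
ee_rot: [[-0.049, -0.999, 0.005], [-0.999, 0.049, -0.004], [0.003, -0.006, -1.0]]
wrist_force: [0.9, 0.7, -0.8]
gripper_width: 0.329
```

Emit:
play_rows(
  commands=[
    [[0, -0.016, -0.02, 0, 0, 0, 1], [0, -0.016, -0.06, 0, 0, 0, 1], [0, -0.016, -0.09, 0, 0, 0, 1], [0, -0.016, -0.098, 0, 0, 0, 1], [0, -0.016, -0.098, 0, 0, 0, 1]],
  ],
)

```text
time_s: 76.5
tcp_pos: [0.5836, -0.3377, 0.0494]
ee_rot: [[-0.05, -0.999, -0.001], [-0.999, 0.05, -0.002], [0.002, 0.0, -1.0]]
wrist_force: [0.2, 0.5, -0.8]
gripper_width: 0.007
```

```bash
python3 - <<'E'
from chk import *
onbed(); go(F-.04*ex-.085*ey+[0,0,.013],PR); s=r.sense();print(s["tcp_pos"],s["gripper_width"])
E
```

```text
bed blank x,y -23.2 152.7 size [44. 29.] az rel 2.4 z 0.0519
bed blank x,y -23.1 107.6 size [45. 26.] az rel 5.5 z 0.0519
bed blank x,y -25.0 70.5 size [44. 24.] az rel 7.0 z 0.0519
bed blank x,y -23.1 36.0 size [46. 29.] az rel 1.5 z 0.0531
t 76.55 shift [-0.0032  0.0247 -0.0062] rotvec [ 0.0034  0.0025 -0.0034] F [-0.5906 -0.0108  0.7155] w 0.005529627004620749
[ 0.5848 -0.338   0.0512] 0.005529627004620749
```

```bash
cat > ang.py <<'E'
from chk import *
def ang(off=0,n=3):
    acc={}
    for _ in range(n):
        c=cap("side");P=cloud(c);L=np.stack([(P-F)@ex,(P-F)@ey-off],-1)
        m=(P[...,2]>.0495)&(P[...,2]<.0575)&(L[...,0]>-.08)&(L[...,0]<.02)&(L[...,1]>0)&(L[...,1]<.18)
        k,l,st,ce=cv2.connectedComponentsWithStats(m.astype(np.uint8),connectivity=4)
        for i in range(1,k):
            if st[i,4]<40: continue
            q=L[l==i]*1000; mu=q.mean(0); w,V=np.linalg.eigh(np.cov(q.T)); v=V[:,1]
            acc.setdefault(round(mu[1]/12),[]).append([*mu,(np.degrees(np.arctan2(v[1],v[0]))+90)%180-90,st[i,4],2*np.sqrt(3*w[1]),2*np.sqrt(3*w[0])])
    for a in acc.values(): print(len(a),np.mean(a,0).round(1))
if __name__=="__main__": ang()
E
python3 ang.py
```

```text
3 [-23.2 151.8  -0.2 116.   45.1  27.1]
3 [-23.9 107.2   8.4 121.3  44.2  26.5]
3 [-25.   70.6   8.7 117.   43.9  25.1]
3 [-24.1  35.5  -0.9 154.7  46.4  27.9]
```

Emit:
play_rows(
  commands=[
    [[0, 0, 0.04, 0, 0, 0, 0.6], [0.005, 0.03, 0.08, 0, 0, 0, 0.2], [0.01, 0.075, 0.09, 0, 0, 0, 0.2], [0.015, 0.12, 0.09, 0, 0, 0, 0.2], [0.02, 0.165, 0.09, 0, 0, 0, 0.2]],
  ],
)

```text
time_s: 77.2
tcp_pos: [0.6049, -0.1711, 0.1434]
ee_rot: [[-0.05, -0.999, 0.007], [-0.999, 0.05, -0.002], [0.002, -0.007, -1.0]]
wrist_force: [0.3, 0.2, 0.5]
gripper_width: 0.379
```

Emit:
play_rows(
  commands=[
    [[0.004, 0.04, 0, 0, 0, 0, 0.2], [0.0045, 0.0535, -0.02, 0, 0, 0, 0.2], [0.0045, 0.0535, -0.05, 0, 0, 0, 0.2], [0.0045, 0.0535, -0.07, 0, 0, 0, 0.2], [0.0045, 0.0535, -0.075, 0, 0, 0, 0.2]],
  ],
)

```text
time_s: 77.7
tcp_pos: [0.6075, -0.1186, 0.0645]
ee_rot: [[-0.049, -0.999, -0.001], [-0.999, 0.049, -0.002], [0.002, 0.001, -1.0]]
wrist_force: [-0.7, 0.9, -0.1]
gripper_width: 0.776
```

```bash
python3 - <<'E'
from chk import *
c=cap("side");go(F-.0225*ex+.110*ey+[0,0,.0115],PR); s=r.sense();print(s["tcp_pos"],s["gripper_width"])
E
```

```text
t 77.75 shift [ 0.0013 -0.0006 -0.0214] rotvec [ 0.0023  0.0001 -0.0029] F [-0.7475 -0.1686 -1.1028] w 0.7827917782136203
[ 0.608  -0.1189  0.0649] 0.7827917782136203
```

Emit:
play_rows(
  commands=[
    [[0.001, 0, -0.01, 0, 0, 0, 0.2], [0.001, 0, -0.019, 0, 0, 0, 0.2], [0.001, 0, -0.0215, 0, 0, 0, 0.3], [0.001, 0, -0.0215, 0, 0, 0, 0.5], [0.001, 0, -0.0215, 0, 0, 0, 1]],
  ],
)

```text
time_s: 78.25
tcp_pos: [0.6097, -0.1193, 0.0442]
ee_rot: [[-0.05, -0.999, 0.002], [-0.999, 0.05, -0.002], [0.002, -0.002, -1.0]]
wrist_force: [0.4, 0.0, -0.7]
gripper_width: 0.61
```

Emit:
play_rows(
  commands=[
    [[0, 0, 0, 0, 0, 0, 1], [0, 0, 0, 0, 0, 0, 1], [0, 0, 0, 0, 0, 0, 1], [0, 0, 0.004, 0, 0, 0, 1], [0, 0, 0.006, 0, 0, 0, 1]],
  ],
)

```text
time_s: 78.75
tcp_pos: [0.6095, -0.1191, 0.0502]
ee_rot: [[-0.05, -0.999, 0.002], [-0.999, 0.05, -0.002], [0.002, -0.002, -1.0]]
wrist_force: [0.4, 0.5, -0.4]
gripper_width: 0.507
```

Emit:
play_rows(
  commands=[
    [[0, 0, 0, 0, 0, -0.05, 1], [0, 0, 0, 0, 0, -0.1, 1], [0, 0, 0, 0, 0, -0.15, 1], [0, 0, -0.003, 0, 0, -0.15, 1], [0, 0, -0.006, 0, 0, -0.15, 1]],
  ],
)

```text
time_s: 79.25
tcp_pos: [0.6094, -0.1191, 0.0441]
ee_rot: [[-0.197, -0.98, 0.001], [-0.98, 0.197, -0.003], [0.002, -0.002, -1.0]]
wrist_force: [-5.1, 2.1, 20.6]
gripper_width: 0.507
```

Emit:
play_rows(
  commands=[
    [[0, 0, 0, 0, 0, 0, 1], [0, 0, 0, 0, 0, 0, 0.45], [0, 0, 0, 0, 0, 0, 0.35], [0, 0, 0, 0, 0, 0, 0.3], [0, 0, 0.005, 0, 0, 0, 0.25]],
  ],
)

```text
time_s: 79.75
tcp_pos: [0.6086, -0.1191, 0.0479]
ee_rot: [[-0.199, -0.98, -0.001], [-0.98, 0.199, -0.002], [0.002, 0.001, -1.0]]
wrist_force: [-0.6, -0.2, 0.0]
gripper_width: 0.705
```

Emit:
play_rows(
  commands=[
    [[0, 0, 0.022, 0, 0, 0, 0.25], [-0.001, -0.02, 0.022, 0, 0, 0.075, 0.25], [-0.002, -0.0385, 0.022, 0, 0, 0.15, 0.25], [-0.002, -0.0385, 0.022, 0, 0, 0.15, 0.25], [-0.002, -0.0385, 0.022, 0, 0, 0.15, 0.25]],
  ],
)

```text
time_s: 80.25
tcp_pos: [0.6072, -0.1578, 0.0709]
ee_rot: [[-0.052, -0.999, 0.001], [-0.999, 0.052, -0.002], [0.002, -0.001, -1.0]]
wrist_force: [0.2, 1.0, -1.1]
gripper_width: 0.749
```

```bash
python3 - <<'E'
from chk import *
onbed();go(F-.0225*ex+.0725*ey+[0,0,.0115],PR); s=r.sense();print(s["tcp_pos"],s["gripper_width"])
E
```

```text
bed blank x,y -24.2 71.0 size [44. 25.] az rel 6.7 z 0.0521
bed blank x,y -23.0 35.8 size [28. 47.] az rel -2.5 z 0.0533
t 80.3 shift [ 0.      0.0005 -0.0273] rotvec [ 0.0021  0.0011 -0.0016] F [ 0.3801  0.7227 -0.0312] w 0.7482714787842029
[ 0.6073 -0.1574  0.0708] 0.7482714787842029
```

Emit:
play_rows(
  commands=[
    [[0, 0, -0.01, 0, 0, 0, 0.25], [0, 0, -0.02, 0, 0, 0, 0.25], [0, 0, -0.0265, 0, 0, 0, 0.3], [0, 0, -0.0265, 0, 0, 0, 0.5], [0, 0, -0.0265, 0, 0, 0, 1]],
  ],
)

```text
time_s: 80.8
tcp_pos: [0.6073, -0.1575, 0.0439]
ee_rot: [[-0.049, -0.999, 0.0], [-0.999, 0.049, -0.002], [0.002, -0.001, -1.0]]
wrist_force: [0.7, 0.5, -0.6]
gripper_width: 0.601
```

Emit:
play_rows(
  commands=[
    [[0, 0, 0, 0, 0, 0, 1], [0, 0, 0, 0, 0, 0, 1], [0, 0, 0, 0, 0, 0, 1], [0, 0, 0.004, 0, 0, 0, 1], [0, 0, 0.006, 0, 0, 0, 1]],
  ],
)

```text
time_s: 81.3
tcp_pos: [0.6076, -0.1577, 0.051]
ee_rot: [[-0.05, -0.999, 0.002], [-0.999, 0.05, -0.002], [0.002, -0.002, -1.0]]
wrist_force: [0.2, -0.0, -0.4]
gripper_width: 0.514
```

Emit:
play_rows(
  commands=[
    [[0, 0, 0, 0, 0, -0.05, 1], [0, 0, 0, 0, 0, -0.1, 1], [0, 0, 0, 0, 0, -0.145, 1], [0, 0, -0.003, 0, 0, -0.145, 1], [0, 0, -0.0055, 0, 0, -0.145, 1]],
  ],
)

```text
time_s: 81.8
tcp_pos: [0.6074, -0.1576, 0.0448]
ee_rot: [[-0.193, -0.981, 0.001], [-0.981, 0.193, -0.002], [0.002, -0.002, -1.0]]
wrist_force: [0.7, 0.1, -1.1]
gripper_width: 0.512
```

Emit:
play_rows(
  commands=[
    [[0, 0, 0, 0, 0, 0, 1], [0, 0, 0, 0, 0, 0, 0.45], [0, 0, 0, 0, 0, 0, 0.35], [0, 0, 0, 0, 0, 0, 0.3], [0, 0, 0.005, 0, 0, 0, 0.25]],
  ],
)

```text
time_s: 82.3
tcp_pos: [0.6068, -0.1576, 0.0493]
ee_rot: [[-0.194, -0.981, -0.001], [-0.981, 0.194, -0.002], [0.002, 0.0, -1.0]]
wrist_force: [-0.2, 0.1, 0.2]
gripper_width: 0.708
```

Emit:
play_rows(
  commands=[
    [[0, 0, 0.03, 0, 0, 0, 0.3], [-0.005, -0.02, 0.07, 0, 0, 0.075, 0.6], [-0.015, -0.065, 0.1, 0, 0, 0.145, 1], [-0.02, -0.11, 0.1, 0, 0, 0.145, 1], [-0.025, -0.155, 0.1, 0, 0, 0.145, 1]],
  ],
)

```text
time_s: 82.8
tcp_pos: [0.5829, -0.3143, 0.1527]
ee_rot: [[-0.049, -0.999, 0.006], [-0.999, 0.049, -0.004], [0.003, -0.006, -1.0]]
wrist_force: [0.7, 0.9, -0.1]
gripper_width: 0.425
```

Emit:
play_rows(
  commands=[
    [[0, -0.026, -0.02, 0, 0, 0, 1], [0, -0.026, -0.06, 0, 0, 0, 1], [0, -0.026, -0.09, 0, 0, 0, 1], [0, -0.026, -0.102, 0, 0, 0, 1], [0, -0.026, -0.102, 0, 0, 0, 1]],
  ],
)

```text
time_s: 83.3
tcp_pos: [0.5814, -0.3383, 0.0462]
ee_rot: [[-0.05, -0.999, -0.002], [-0.999, 0.05, -0.001], [0.001, 0.002, -1.0]]
wrist_force: [0.3, 0.5, 0.2]
gripper_width: 0.024
```

```bash
python3 - <<'E'
from ang import *
ang(); go(F-.04*ex-.081*ey+[0,0,.013],PR); s=r.sense();print(s["tcp_pos"],s["gripper_width"])
E
```

```text
3 [-23.2 151.5  -0.3 114.7  45.9  27.4]
3 [-24.7 107.1  -3.2 119.3  43.4  26.9]
3 [-24.7  70.4  -0.7 122.   43.4  25.8]
3 [-24.   35.4  -0.9 154.3  46.   27.9]
t 83.45 shift [-0.0021  0.0297 -0.0051] rotvec [ 0.0039  0.0047 -0.0036] F [ 0.8146 -0.0116 -0.0796] w 0.004453018737036579
[ 0.5839 -0.339   0.0501] 0.004453018737036579
```

Emit:
play_rows(
  commands=[
    [[0.0, 0.008, -0.003, 0, 0, 0, 1], [0.0, 0.016, -0.005, 0, 0, 0, 1], [0.0, 0.022, -0.005, 0, 0, 0, 1], [0.0, 0.027, -0.005, 0, 0, 0, 1], [0.0, 0.029, -0.005, 0, 0, 0, 1]],
  ],
)

```text
time_s: 83.95
tcp_pos: [0.5825, -0.3088, 0.0432]
ee_rot: [[-0.049, -0.999, 0.002], [-0.999, 0.049, -0.002], [0.002, -0.002, -1.0]]
wrist_force: [-0.5, 0.4, -0.2]
gripper_width: 0.005
```

Emit:
play_rows(
  commands=[
    [[0.0001, 0.002, 0, 0, 0, 0, 1], [0.0003, 0.005, 0, 0, 0, 0, 1], [0.0005, 0.009, 0, 0, 0, 0, 1], [0.0007, 0.013, 0, 0, 0, 0, 1], [0.001, 0.018, 0, 0, 0, 0, 1]],
  ],
)

```text
time_s: 84.45
tcp_pos: [0.5833, -0.2917, 0.0429]
ee_rot: [[-0.05, -0.999, 0.001], [-0.999, 0.05, -0.003], [0.002, -0.002, -1.0]]
wrist_force: [0.5, -1.7, 0.3]
gripper_width: 0.007
```

Emit:
play_rows(
  commands=[
    [[0.0003, 0.005, 0, 0, 0, 0, 1], [0.0005, 0.01, 0, 0, 0, 0, 1], [0.0008, 0.015, 0, 0, 0, 0, 1], [0.001, 0.02, 0, 0, 0, 0, 1], [0.0013, 0.025, 0, 0, 0, 0, 1]],
  ],
)

```text
time_s: 84.95
tcp_pos: [0.5846, -0.2662, 0.0429]
ee_rot: [[-0.05, -0.999, 0.001], [-0.999, 0.05, -0.002], [0.002, -0.001, -1.0]]
wrist_force: [-1.2, -2.6, 1.6]
gripper_width: 0.005
```

Emit:
play_rows(
  commands=[
    [[0.0003, 0.005, 0, 0, 0, 0, 1], [0.0005, 0.01, 0, 0, 0, 0, 1], [0.0008, 0.015, 0, 0, 0, 0, 1], [0.001, 0.02, 0, 0, 0, 0, 1], [0.0013, 0.025, 0, 0, 0, 0, 1]],
  ],
)

```text
time_s: 85.45
tcp_pos: [0.5859, -0.2412, 0.0428]
ee_rot: [[-0.05, -0.999, 0.001], [-0.999, 0.05, -0.002], [0.002, -0.001, -1.0]]
wrist_force: [-1.9, -1.6, 1.7]
gripper_width: 0.004
```

Emit:
play_rows(
  commands=[
    [[0.0003, 0.005, 0, 0, 0, 0, 1], [0.0005, 0.01, 0, 0, 0, 0, 1], [0.0008, 0.015, 0, 0, 0, 0, 1], [0.001, 0.02, 0, 0, 0, 0, 1], [0.0013, 0.025, 0, 0, 0, 0, 1]],
  ],
)

```text
time_s: 85.95
tcp_pos: [0.5872, -0.2162, 0.0428]
ee_rot: [[-0.05, -0.999, 0.001], [-0.999, 0.05, -0.002], [0.002, -0.001, -1.0]]
wrist_force: [-0.6, -1.5, 1.9]
gripper_width: 0.008
```

Emit:
play_rows(
  commands=[
    [[0.0003, 0.005, 0, 0, 0, 0, 1], [0.0005, 0.01, 0, 0, 0, 0, 1], [0.0008, 0.014, 0, 0, 0, 0, 1], [0.0009, 0.017, 0, 0, 0, 0, 1], [0.001, 0.019, 0, 0, 0, 0, 1]],
  ],
)

```text
time_s: 86.45
tcp_pos: [0.5881, -0.1973, 0.0427]
ee_rot: [[-0.05, -0.999, 0.001], [-0.999, 0.05, -0.002], [0.002, -0.001, -1.0]]
wrist_force: [-0.7, -1.8, 0.0]
gripper_width: 0.003
```

```bash
python3 - <<'E'
from ang import *
s=r.sense();p=s["tcp_pos"];b=(p-F)@ey+.077+.004-.0;print(p,(p-F)@ey,b); ang(b-.004,2)
E
```

```text
[ 0.5881 -0.1973  0.0427] 0.03119965781751667 0.11219965781751667
2 [-23.5 153.1  -0.9  93.   44.5  27.9]
2 [-24.9 108.7  -2.3 103.   45.4  27.5]
2 [-24.9  71.2  -5.1 112.   45.3  27.3]
2 [-23.4  35.4  -0.6 117.   46.   26.9]
```

Blanks hold their places half-way; push the last ~76 mm.

Emit:
play_rows(
  commands=[
    [[0.0002, 0.003, 0, 0, 0, 0, 1], [0.0004, 0.007, 0, 0, 0, 0, 1], [0.0006, 0.012, 0, 0, 0, 0, 1], [0.0009, 0.017, 0, 0, 0, 0, 1], [0.0011, 0.022, 0, 0, 0, 0, 1]],
  ],
)

```text
time_s: 87.05
tcp_pos: [0.5895, -0.1751, 0.0427]
ee_rot: [[-0.05, -0.999, 0.001], [-0.999, 0.05, -0.002], [0.002, -0.002, -1.0]]
wrist_force: [0.5, -2.4, -1.9]
gripper_width: 0.001
```

Emit:
play_rows(
  commands=[
    [[0.0003, 0.005, 0, 0, 0, 0, 1], [0.0005, 0.01, 0, 0, 0, 0, 1], [0.0008, 0.015, 0, 0, 0, 0, 1], [0.001, 0.02, 0, 0, 0, 0, 1], [0.0013, 0.025, 0, 0, 0, 0, 1]],
  ],
)

```text
time_s: 87.55
tcp_pos: [0.5907, -0.1502, 0.0429]
ee_rot: [[-0.05, -0.999, 0.001], [-0.999, 0.05, -0.002], [0.002, -0.001, -1.0]]
wrist_force: [0.6, -1.9, -1.2]
gripper_width: 0.009
```

Emit:
play_rows(
  commands=[
    [[0.0002, 0.004, 0, 0, 0, 0, 1], [0.0004, 0.008, 0, 0, 0, 0, 1], [0.0006, 0.011, 0, 0, 0, 0, 1], [0.0007, 0.014, 0, 0, 0, 0, 1], [0.0008, 0.016, 0, 0, 0, 0, 1]],
  ],
)

```text
time_s: 88.05
tcp_pos: [0.5914, -0.1344, 0.0428]
ee_rot: [[-0.05, -0.999, 0.001], [-0.999, 0.05, -0.002], [0.002, -0.001, -1.0]]
wrist_force: [1.0, -2.1, -1.5]
gripper_width: 0.008
```

Emit:
play_rows(
  commands=[
    [[0.0001, 0.002, 0, 0, 0, 0, 1], [0.0002, 0.004, 0, 0, 0, 0, 1], [0.0003, 0.006, 0, 0, 0, 0, 1], [0.0004, 0.008, 0, 0, 0, 0, 1], [0.0005, 0.01, 0, 0, 0, 0, 1]],
  ],
)

```text
time_s: 88.55
tcp_pos: [0.5919, -0.1245, 0.0428]
ee_rot: [[-0.05, -0.999, 0.001], [-0.999, 0.05, -0.002], [0.002, -0.001, -1.0]]
wrist_force: [-0.0, -2.0, -1.1]
gripper_width: 0.005
```

Emit:
play_rows(
  commands=[
    [[0.0001, 0.001, 0, 0, 0, 0, 1], [0.0002, 0.003, 0, 0, 0, 0, 1], [0.0003, 0.0045, 0, 0, 0, 0, 1], [0.0003, 0.006, 0, 0, 0, 0, 1], [0.0003, 0.006, 0, 0, 0, 0, 1]],
  ],
)

```text
time_s: 89.05
tcp_pos: [0.592, -0.1216, 0.0429]
ee_rot: [[-0.05, -0.999, 0.0], [-0.999, 0.05, -0.006], [0.006, -0.001, -1.0]]
wrist_force: [1.7, -14.1, -2.4]
gripper_width: 0.004
```

```bash
python3 - <<'E'
from ang import *
s=r.sense();p=s["tcp_pos"];print(p,s["wrist_force"]); ang(.1875,2)
E
```

```text
[ 0.592  -0.1216  0.0429] [  1.7138 -14.0564  -2.3588]
2 [-25.3 104.6  -3.5  90.5  45.6  28. ]
2 [-25.5  67.5  -3.7 100.   45.7  27.8]
2 [-24.8  34.9  -1.3  76.5  44.3  19.8]
```

Emit:
play_rows(
  commands=[
    [[0, -0.003, 0, 0, 0, 0, 1], [0, -0.008, 0, 0, 0, 0, 1], [-0.001, -0.018, 0.005, 0, 0, 0, 1], [-0.002, -0.035, 0.03, 0, 0, 0, 1], [-0.01, -0.05, 0.07, 0, 0, 0, 1]],
  ],
)

```text
time_s: 89.65
tcp_pos: [0.581, -0.1689, 0.1114]
ee_rot: [[-0.049, -0.999, -0.004], [-0.999, 0.049, -0.001], [0.002, 0.004, -1.0]]
wrist_force: [0.3, 0.1, -0.1]
gripper_width: 0.004
```

Emit:
play_rows(
  commands=[
    [[-0.03, -0.02, 0.04, 0, 0, 0, 1], [-0.07, -0.02, 0.08, 0, 0, 0, 1], [-0.11, -0.01, 0.1, 0, 0, 0, 1], [-0.15, 0.01, 0.11, 0, 0, 0, 1], [-0.18, 0.045, 0.11, 0, 0, 0, 1]],
  ],
)

```text
time_s: 90.15
tcp_pos: [0.401, -0.1241, 0.2252]
ee_rot: [[-0.053, -0.999, 0.006], [-0.999, 0.053, -0.002], [0.001, -0.006, -1.0]]
wrist_force: [1.2, 0.5, -0.1]
gripper_width: 0.002
```

Emit:
play_rows(
  commands=[
    [[0, 0.046, 0, 0, 0, 0, 1], [0, 0.092, 0, 0, 0, 0, 1], [0, 0.138, 0, 0, 0, 0, 1], [0, 0.184, 0, 0, 0, 0, 1], [0, 0.23, 0, 0, 0, 0, 1]],
  ],
)

```text
time_s: 90.65
tcp_pos: [0.4018, 0.1082, 0.2238]
ee_rot: [[-0.049, -0.999, 0.003], [-0.999, 0.049, -0.001], [0.001, -0.003, -1.0]]
wrist_force: [0.4, -0.3, 0.9]
gripper_width: 0.005
```

Emit:
play_rows(
  commands=[
    [[0.02, 0.04, 0, 0, 0, 0, 1], [0.05, 0.075, 0, 0, 0, 0, 1], [0.09, 0.1, 0, 0, 0, 0, 1], [0.13, 0.108, 0, 0, 0, 0, 1], [0.165, 0.108, -0.01, 0, 0, 0, 1]],
  ],
)

```text
time_s: 91.15
tcp_pos: [0.5698, 0.2164, 0.2143]
ee_rot: [[-0.047, -0.999, 0.005], [-0.999, 0.047, -0.0], [-0.0, -0.005, -1.0]]
wrist_force: [0.1, -0.0, -0.0]
gripper_width: 0.006
```

Emit:
play_rows(
  commands=[
    [[0.018, 0, -0.03, 0, 0, 0, 1], [0.018, 0, -0.06, 0, 0, 0, 1], [0.018, 0, -0.09, 0, 0, 0, 1], [0.018, 0, -0.11, 0, 0, 0, 1], [0.018, 0, -0.11, 0, 0, 0, 1]],
  ],
)

```text
time_s: 91.65
tcp_pos: [0.5833, 0.2132, 0.0997]
ee_rot: [[-0.05, -0.999, -0.005], [-0.999, 0.05, -0.005], [0.005, 0.005, -1.0]]
wrist_force: [-0.1, -0.1, -0.1]
gripper_width: 0.004
```

```bash
python3 - <<'E'
from ang import *
ang(.1875,2); go([.585,.2153,.0712]); s=r.sense();print(s["tcp_pos"],s["time_s"])
E
```

```text
2 [-25.4 104.9  -5.   92.5  46.2  27.9]
2 [-25.3  67.6  -3.9  95.   45.   27.4]
2 [-24.4  31.5   2.5 100.5  46.   27.3]
t 91.75 shift [-0.0008  0.0008 -0.0324] rotvec None F [0.761  0.4476 1.24  ] w 0.002178136417865356
[0.5858 0.2145 0.1036] 91.75
```

Emit:
play_rows(
  commands=[
    [[0, 0.001, -0.008, 0, 0, 0, 1], [0, 0.001, -0.015, 0, 0, 0, 1], [0, 0.001, -0.021, 0, 0, 0, 1], [0, 0.001, -0.026, 0, 0, 0, 1], [0, 0.001, -0.029, 0, 0, 0, 1]],
  ],
)

```text
time_s: 92.25
tcp_pos: [0.5851, 0.2154, 0.0738]
ee_rot: [[-0.05, -0.999, 0.001], [-0.999, 0.05, -0.002], [0.002, -0.001, -1.0]]
wrist_force: [-1.9, -0.6, 3.6]
gripper_width: 0.006
```

Emit:
play_rows(
  commands=[
    [[0, 0, -0.001, 0, 0, 0, 1], [0, 0, -0.002, 0, 0, 0, 1], [0, 0, -0.003, 0, 0, 0, 1], [0, 0, -0.004, 0, 0, 0, 1], [0, 0, -0.005, 0, 0, 0, 1]],
  ],
)

```text
time_s: 92.75
tcp_pos: [0.5852, 0.2154, 0.0712]
ee_rot: [[-0.049, -0.999, 0.002], [-0.999, 0.049, -0.003], [0.003, -0.002, -1.0]]
wrist_force: [-7.7, -0.3, 17.7]
gripper_width: 0.006
```

Emit:
play_rows(
  commands=[
    [[0, 0, 0, 0, 0, 0, 1], [0, 0, 0, 0, 0, 0, 1], [0, 0, 0, 0, 0, 0, 1]],
  ],
)

```text
time_s: 93.05
tcp_pos: [0.5852, 0.2154, 0.0713]
ee_rot: [[-0.049, -0.999, 0.002], [-0.999, 0.049, -0.002], [0.002, -0.002, -1.0]]
wrist_force: [-5.1, -0.3, 13.2]
gripper_width: 0.005
```

Emit:
play_rows(
  commands=[
    [[0, 0, 0.005, 0, 0, 0, 1], [0, 0, 0.02, 0, 0, 0, 1], [0, 0, 0.05, 0, 0, 0, 1], [0, 0, 0.09, 0, 0, 0, 1], [-0.02, 0, 0.13, 0, 0, 0, 1]],
  ],
)

```text
time_s: 93.55
tcp_pos: [0.5665, 0.2153, 0.199]
ee_rot: [[-0.051, -0.999, 0.002], [-0.999, 0.051, -0.003], [0.003, -0.002, -1.0]]
wrist_force: [0.6, 0.4, 0.8]
gripper_width: 0.004
```

Emit:
play_rows(
  commands=[
    [[-0.04, 0, 0.02, 0, 0, 0, 1], [-0.08, 0, 0.04, 0, 0, 0, 1], [-0.12, 0, 0.05, 0, 0, 0, 1], [-0.16, 0, 0.06, 0, 0, 0, 1], [-0.2, 0.01, 0.06, 0, 0, 0, 1]],
  ],
)

```text
time_s: 94.05
tcp_pos: [0.3645, 0.2252, 0.26]
ee_rot: [[-0.051, -0.999, 0.004], [-0.999, 0.051, 0.001], [-0.001, -0.004, -1.0]]
wrist_force: [-0.4, 1.1, -0.3]
gripper_width: 0.008
```

Emit:
play_rows(
  commands=[
    [[0, 0, 0, 0, 0, 0, 1], [0, 0, 0, 0, 0, 0, 1], [0, 0, 0, 0, 0, 0, 1], [0, 0, 0, 0, 0, 0, 1], [0, 0, 0, 0, 0, 0, 1]],
  ],
)

```text
time_s: 94.55
tcp_pos: [0.366, 0.2252, 0.2583]
ee_rot: [[-0.051, -0.999, 0.001], [-0.999, 0.051, -0.003], [0.003, -0.001, -1.0]]
wrist_force: [0.5, -0.9, -0.1]
gripper_width: 0.002
```

```bash
python3 - <<'E'
from ang import *
import bl
ang(.1875,3); bl.blanks()
c=cap("side");P=cloud(c);L=np.stack([(P-F)@ex,(P-F)@ey-.1875,P[...,2]],-1)
h=L[(abs(L[...,0]+.04)<.045)&(abs(L[...,1]+.065)<.03)&(L[...,2]>.06)&(L[...,2]<.072)];print("handle y",h[:,1].min(),h[:,1].max())
m=(P[...,0]>.57)&(P[...,0]<.60)&(P[...,1]>.2)&(P[...,1]<.23)&(P[...,2]>.06)&(P[...,2]<.085);print("button z",np.percentile(P[m][:,2],[50,90]))
for n in("side","top"):
    if n=="top": c=cap(n);P=cloud(c)
    b=P[(P[...,2]>.1)&(P[...,2]<.185)&(abs(P[...,0]-.52)<.05)&(abs(P[...,1]-.43)<.04)]
    A=np.c_[b[:,2]-.14,np.ones(len(b))];co=np.linalg.lstsq(A,b[:,:2],rcond=None)[0]
    a=np.r_[co[0],1];a/=np.linalg.norm(a);p=np.r_[co[1],.14];d=np.array(c["extrinsics"])[:3,3]-p;d-=a*(a@d);d/=np.linalg.norm(d);p2=p-d*.0048
    tip=p2+a*(.008-p2[2])/a[2];print(n,len(b),"tilt",np.degrees(np.arccos(a[2])),"tip",tip)
R=cloud(cap("side"))[100:150,222:252].reshape(-1,3);R=R[(abs(R[:,0]-.543)<.035)&(abs(R[:,1]-.442)<.035)&(R[:,2]>.08)&(R[:,2]<.09)]
A=np.c_[2*R[:,:2],np.ones(len(R))];x=np.linalg.lstsq(A,(R[:,:2]**2).sum(1),rcond=None)[0];print("rim",x[:2],np.linalg.lstsq(np.c_[R[:,:2]-x[:2],np.ones(len(R))],R[:,2],rcond=None)[0])
s=r.sense();print(s["time_s"],s["wrist_force"])
E
```

```text
3 [-25.1 104.5  -5.1  94.3  46.   28.6]
3 [-25.1  67.5  -0.8  97.7  45.2  27.4]
3 [-24.6  31.6   0.  102.3  44.9  27.4]
top stamp? [ 431.5 -393.2] [25. 43.] az 120.8 zmax 0.056
top stamp? [ 406.9 -149.5] [32. 37.] az 69.4 zmax 0.062
top stamp? [ 384.6 -212.1] [34. 45.] az 173.2 zmax 0.065
top turq [257.6 262.9] [26. 44.] az 63.8 zmax 0.375
side stamp? [451.  293.5] [26. 46.] az 79.7 zmax 0.059
side turq [258.8 259.2] [25. 49.] az 61.3 zmax 0.024
side stamp? [ 408.7 -155. ] [35. 36.] az 170.3 zmax 0.058
side stamp? [ 384.  -216.4] [36. 47.] az 174.3 zmax 0.063
side stamp? [ 431.5 -394.2] [26. 40.] az 119.6 zmax 0.056
handle y -0.072112743000529 -0.058470451409714186
button z [0.0736 0.0763]
side 56 tilt 26.84364409085901 tip [0.5589 0.456  0.008 ]
top 21 tilt 27.133028221820314 tip [0.562 0.457 0.008]
rim [0.5428 0.4401] [-0.0317 -0.0153  0.0835]
94.95 [-0.2445 -0.2162  0.3651]
```

```bash
python3 -c "
from station import r
print(r.finish_job())"
```

```text
the job is handed in; nothing more can be done
None
```

The job is done and handed in at about 95 s. The hand-in gives no verdict, and one blank and the brush's lean leave some doubt.

**What I did**
- **Brush:** I drew it from the grey jar and swept the corner at 3 cm/s over nearly the whole fence, from about 7 mm after its start to about 11 mm before its end. The force on the bristles was about 1–2 N. Then I put it back in the jar.
- **Blanks:** I laid all four on the bed with a short end at the fence.
- **First push:** I pushed the bed home and pressed start, but the check afterwards showed one blank about 11 mm off the fence and touching its neighbour. I don't know whether it was knocked aside or slid during the push.
- **Repair:** I pulled the bed back out and re-set both blanks. I then pushed home again against the hard stop (14 N) and pressed start again to the bottom (about 18 N).

**Last checks**
- **Bed:** the handle is at the stop position in the side camera's view.
- **Button:** up again; its top was at its starting height.
- **Blanks in view:** three are visible. They sit 2–3 mm from the fence and are square to within about 5° (limit 8°).
- **Fourth blank:** it is hidden under the laser head. I last saw it in place and square (about 1°) part-way through the second push, so its final position is not confirmed.
- **Stamps:** the four stamps have not moved. I did not look at the ink bottle separately, but the arm stayed away from it.
- **Brush:** it stands in the upright jar, leaning about 27° as measured (limit 28.6°). The jar's shape should hold it to roughly 25–26°. The bristle tip measured about 22 mm from the jar's centre (limit 24 mm). Both pass, but with little to spare.

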